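Load the tube sag test and open its readout

ROBOT

A 6-joint arm with a two-finger parallel gripper is mounted at the origin on a cart in front of the work surface, level with it; the furniture and walls round the work are solid. World frame = base frame: x ahead of the robot, y to its left, z up, the work surface at z = 0. Lengths are in m, angles in rad, forces in N, time in s.
With the tool pointing down it reaches from about 0.35 to 0.975 m from the base axis. Payload 4.9 kg.
Tool frame: the origin (TCP) lies midway between the tips of the shut fingers; the grasp point (between the pads) lies 19 mm behind it (manip.grip_point_offset is the distance from the TCP to the grasp point, in m); z points along the fingers, y is the direction in which the jaws open and shut (so a half turn about z gives the same grasp; the last joint's range is limited). The gripper opens to 85 mm and grips with 20 to 120 N. Pads are 22 mm wide; open, the fingers measure 114 mm over their backs; the gripper's body (76 mm by 85 mm) begins 54 mm behind the grasp point. The pads swing forward as they close: fully open they stand 13 mm farther back than shut.
Start: joints at [-1.259, 0.053, 1.613, -0, 1.476, -0.119], TCP at [0.261, -0.568, 0.201] pointing down, gripper open.
Joint ranges: [-3.01, 3.01], [-1.01, 2.22], [0.06, 2.58], [-1.02, 4.17], [0.09, 2.62], [-3.14, 3.14]. Speed limits (rad/s): [2.57, 2.57, 3.14, 3.14, 3.14, 3.14].

INTERFACE

Orientations are given as a unit quaternion [w, x, y, z].
In Python, from plant import manip gives the robot as it stands. The module is installed in compiled form; this text tells all that it offers.
- The arm moves only by the tool send_rows, never from a script. Its argument "steps" is a list of rows, each a list of 6 numbers: the shift along the tool's x, y, z in m, then the turn, a rotation vector about the tool's x, y, z in degrees. In form: [[dx, dy, dz, wx, wy, wz], ...]. A call has 1 to 8 rows; each row shifts and turns the commanded pose from where the row before left it, along the tool's axes as they then stand; what a row does not reach is not made up. A row lasts 1/8 s, in which the tool goes at most 62.5 mm and 10.7 degrees, less where a joint would pass 70% of its speed; a pose out of reach is approached as far as the arm can. A call is refused whole if a number of a shift passes 0.0625 or a number of a turn 10.7, either way. A call with a gripper value outside its range is refused whole. "grip" is the opening, from 0 (shut) to 1 (fully open), set as the call begins (left out, the last holds). The fingers move at their own pace and stop on an object; the grip force is fixed at half the most. Time passes only in rows, so rows that do not move let the fingers close. It gives the time, the measured TCP pose, the force and the opening at its end, in the units of the state.
- manip.state(): the state, without advancing time (a new reading comes with each control period).
- manip.grab_frame(name): name is "scene" or "top" or "wrist"; returns the picture (420x560x3 uint8, blue, green, red); there is no depth.
- manip.get_calibration(name): a dict with "K" (3x3 intrinsics, pixels), "distortion" ([k1, k2, p1, p2, k3] as OpenCV has them; the pictures are not rectified), "R" (3x3) and "t" (3): a world point X has camera coordinates R X + t. Camera axes: x right, y down, z forward; pixel columns grow to the right and rows downward; lengths in m; the calibration is good to about 2 mm. A picture is of the moment at which its call begins: read the wrist's pose just before it. get_calibration takes no time and is no camera call; for the wrist camera it gives the pose at the moment of the call.
- manip.job_done(): hands the job in, once; it reports no verdict.
The state is a dict: "time": time; "joint_pos": joint angles; "joint_vel": joint speeds; "joint_efforts": joint torques, N m; "tool_pos": TCP position; "tool_rot": TCP orientation; "contact_force": force on the tool from outside, world axes, zero at the start; "ft_torque": the same for the moment, N m; "gripper_width": opening from 0.0 (shut) to 1.0 (fully open).
Only numpy, scipy, OpenCV 4.12 (cv2) and the standard library are available. Lean on these libraries where they do the work, as an engineer would, in place of code of your own. Each camera call takes 0.05 s, during which the arm holds its last target.

TASK

Get the tube sag test ready to read. Hook the yellow S-hook over the steel tube, between the two red bands at mid-span, then hang the blue pail by its bail in the hook's lower curl so that it hangs free; carry the pail upright so that the brass weight stays in its seat. Also open the grey readout's folded display to about 110 degrees from shut, like a laptop screen, and leave everything else on the benches where it is.

Things in the scene. Friction and masses are not known exactly. Their poses are not given: they have to be found in the camera images.
- tube_mid (a point): Middle of the rig's level steel tube, on its axis, 305 mm above the bench; tube 20 mm thick, 360 mm long. Axes: y along the tube, z up, -x out of the rig's open front, which faces roughly to world +y. Two flush red bands, 8 mm wide, have their centres 29 mm either side of this point. Clear below mid-span down to the bench.
- rig: Sag-test rig, fixed on the green bench; origin on the bench under tube_mid, same axes. Posts 30 mm square, centres at y = +-155 mm, on feet 110 (x) x 50 x 10 mm; saddles and caps on the posts reach 22 mm in x and 20 mm above the tube's axis. A 28 mm high crossbar runs between the feet at x = 33 to 51 mm.
- gauge (a point): Centre of the rig's round grey sag indicator, 42 mm across (y, z), 21 mm thick (x), at y = +108 mm, 68 mm below the tube's axis, with a thin plunger up to the tube and a 16 mm square column 42 mm behind it (x = +42 mm). Fixed; keep clear. Rig axes.
- hook_shank (a point): Middle of the straight 120 mm shank of the loose yellow S-hook: flat bar 24 mm wide (y) and 6 mm thick, 168 mm long, 0.16 kg; S in the x-z plane. It starts lying on its side, this point 26 mm up, x level from lower to upper curl, z up; the shank rises at 21 degrees towards +x. Upper curl bends down onto the bench; lower curl's tip sticks up, 51 mm high, at x = -59 mm. Grasp across y.
- hook_upper (a point): Centre of the hook's upper curl, 63.5 mm from hook_shank along +x (z +1.6 mm), hook axes as there. Half circle of inner radius 18 mm, then a 13 mm tip parallel to the shank; mouth 36 mm wide, opening to (-0.935, 0, -0.355). Hung from the rig's front, hook y is along tube y, hook x points up and z to the front (90 degrees about y from lying), and this point is 8 mm under the tube's axis.
- hook_lower (a point): Centre of the hook's lower curl, 63.5 mm from hook_shank along -x (z -1.6 mm); same size as the upper, mouth opening towards (0.935, 0, 0.355) in hook axes: on the hanging hook up and 21 degrees to the rig's front, tip on the front side. The bail's bar rests 14 mm below this point, straight under the tube. A hook let go askew swings to this hang by itself.
- bail_mid (a point): Middle of the bail's top bar, on its axis, 115 mm above the underside of the loose blue pail, 0.36 kg. The bar is round, 8 mm thick, along y: level to 12 mm either side, falling 6 mm by 45 mm, then down to legs at 54 mm; 60 mm gap to the pail's rim. Rigid: it does not swing. z up. Same either way round. Hung, the pail's underside is about 41 mm above the bench.
- pail_mid (a point): Middle of the pail's body, 25 mm above its underside: sheet-steel box 70 (x) x 100 (y) x 50 mm, axes as bail_mid, with a brass weight seated inside, whose knob ends 49 mm above the underside.
- display_tab (a point): Middle of the black thumb tab at the display's free edge: 24 mm wide (y, along the hinge), 10 mm thick, 25 mm long beyond the edge, this point 11 mm from its end; 38 mm above the bench when shut, with room under it. When shut it points roughly to the robot. Axes turn with the display: +x from tab to hinge. Pinched across y near the fingertips, it turns between the fingers.
- display_hinge (a point): Middle of the hinge line at the far edge of the readout, 38.5 mm above the bench, y along it; display_tab is 128 mm away, towards -x when shut. The readout is a grey box 120 (x) x 110 (y) x 32 mm fixed on the red bench, the display a flat lid 112 x 108 x 10 mm on it, screen underneath.
- display (a joint): Opening of the display, rad: 0 shut, growing as the tab goes up and away over the hinge; 1.57 upright, 2.5 its stop; 110 degrees is 1.92. Stiff hinge (0.3 N m, about 3 N at the tab): it stays where it is left.
- multimeter: dark grey hand multimeter, 148 x 74 mm, 49 mm high; a bystander, not to be disturbed. Origin at the centre of its underside.
- weight_500: brass knob weight, 38 mm across, 62 mm high; a bystander, not to be disturbed. Origin at the centre of its underside.
- weight_100: small brass knob weight, 22 mm across, 37 mm high; a bystander, not to be disturbed. Origin at the centre of its underside.
- tape_black: roll of black tape, 66 mm across, 19 mm high; a bystander, not to be disturbed. Origin at the centre of its underside.
- spanner: flat open-ended spanner, 154 mm long, 43 mm wide, 7 mm high; a bystander, not to be disturbed. Origin at the centre of its underside.
- beaker: white plastic beaker, 52 mm across, 70 mm high; a bystander, not to be disturbed. Origin at the centre of its underside.

How it is judged:
On the way, in this order (a step that is already met when the one before it is completed fails the run):
1. the S-hook hangs on the tube between the red bands, let go (x of hook_upper in the frame of tube_mid between -0.011 and 0.011 m and y of hook_upper in the frame of tube_mid between -0.016 and 0.016 m and z of hook_upper in the frame of tube_mid between -0.015 and 0.004 m and contact force between the fingers and hook below 0.2 N), for 0.2 s.
2. the pail hangs by its bail in the hook's lower curl, let go (x of hook_upper in the frame of tube_mid between -0.011 and 0.011 m and y of hook_upper in the frame of tube_mid between -0.016 and 0.016 m and z of hook_upper in the frame of tube_mid between -0.015 and 0.004 m and x of bail_mid in the frame of hook_lower between -0.019 and 0.019 m and z of bail_mid in the frame of hook_lower between -0.019 and 0.019 m and y of bail_mid in the frame of hook_lower between -0.025 and 0.025 m and height (world z) of bail_mid above 0.14 m and contact force between the fingers and pail below 0.2 N), for 0.2 s.
At the end, for the whole second after the job is handed in: The hook hangs on the tube, its middle within 16 mm of mid-span; the pail hangs upright (20 degrees) by its bail in the lower curl, within 25 mm of the bail's middle, touching neither bench nor rig; both let go and at rest; the display stands at 110 degrees, give or take 12.5 (all of step 2 and contact force between the fingers and hook below 0.2 N and angle between bail_mid's own z axis and vertical below 0.35 rad and contact force between pail and rig below 0.2 N and linear speed of each of pail, hook below 0.08 m/s and value of joint display between 1.7 and 2.14 rad and velocity of joint display below 0.1 rad/s).
It fails at once if the pail is tipped more than 35 degrees (angle between bail_mid's own z axis and vertical above 0.61 rad).
It fails at once if a bystander is pushed more than 30 mm (distance of any of multimeter, weight_500, weight_100, tape_black, spanner, beaker from where it was at the start of the episode above 0.03 m).
It also fails if it takes over 72 s, if anything falls off the work surface, if the arm or the gripper's body presses on something with over 40 N, if the wrist force passes 120 N, or if a joint passes its speed limit or range.

## Working session

There is one attempt and no reset: what is moved stays moved. The work goes in short steps, Python scripts to look and compute and a tool call to move; the robot and the scene stay as the last step left them, time stands still between calls to the robot, and variables do not carry over. Pictures are saved under pics/ and viewed, and the job is handed in when it is done.

Besides the shell and the picture viewer there is one more tool, called after ">>>" as name([rows], argument=value, ...), one row to a line, values as JSON. send_rows: Moves the arm, as the interface text tells. Its arguments: {"type":"object","properties":{"steps":{"type":"array"},"grip":{"type":"number"}},"required":["steps"]}

```bash
ls; mkdir -p pics; python3 - <<'E'
from plant import manip
import cv2, numpy as np
s=manip.state()
print({k:np.round(v,3) if not isinstance(v,float) else v for k,v in s.items()})
for n in ["scene","top","wrist"]:
    c=manip.get_calibration(n); print(n,{k:np.round(np.array(v),4).tolist() for k,v in c.items()})
    im=manip.grab_frame(n); cv2.imwrite(f"pics/{n}0.png",im)
E
```

```text
pics
{'time': 0.0, 'joint_pos': array([-1.259,  0.053,  1.614, -0.   ,  1.476, -0.119]), 'joint_vel': array([ 0.001, -0.   , -0.001,  0.   , -0.   , -0.   ]), 'joint_efforts': array([-2.0000e-03, -3.9369e+01, -3.7018e+01, -0.0000e+00,  7.0000e-03,
       -0.0000e+00]), 'tool_pos': array([ 0.261, -0.567,  0.2  ]), 'tool_rot': array([-0.001,  0.977,  0.214, -0.   ]), 'contact_force': array([ 0.636,  0.008, -0.159]), 'ft_torque': array([ 0.023, -0.064, -0.003]), 'gripper_width': 0.9976976121034019}
scene {'K': [[528.5053, 0.0, 274.4026], [0.0, 528.5053, 210.9823], [0.0, 0.0, 1.0]], 'distortion': [-0.1128, 0.0, 0.0, 0.0, 0.0], 'R': [[0.8137, -0.5812, 0.0046], [-0.4291, -0.6061, -0.6697], [0.392, 0.543, -0.7426]], 't': [-0.3713, 0.3687, 1.4814]}
top {'K': [[445.8491, 0.0, 274.7955], [0.0, 445.8491, 210.6086], [0.0, 0.0, 1.0]], 'distortion': [-0.0139, 0.0, 0.0, 0.0, 0.0], 'R': [[-0.0091, -0.9999, 0.008], [-0.9925, 0.008, -0.1219], [0.1218, -0.0091, -0.9925]], 't': [0.0316, 0.5002, 1.584]}
wrist {'K': [[297.0168, 0.0, 280.1704], [0.0, 297.0168, 207.6925], [0.0, 0.0, 1.0]], 'distortion': [-0.047, 0.0, 0.0, 0.0, 0.0], 'R': [[0.4173, -0.9088, -0.0014], [-0.8667, -0.3984, 0.3], [-0.2732, -0.124, -0.9539]], 't': [-0.6236, -0.0394, 0.3791]}
```

View pics/scene0.png

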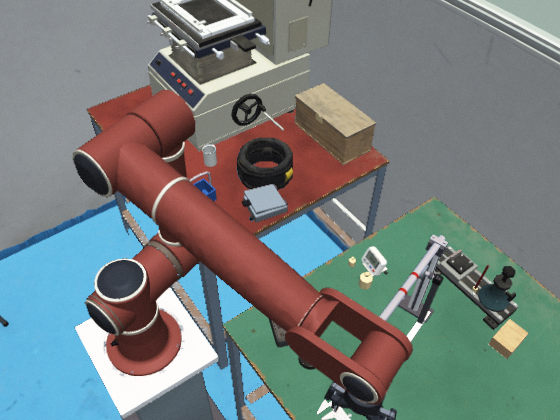

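View pics/top0.png

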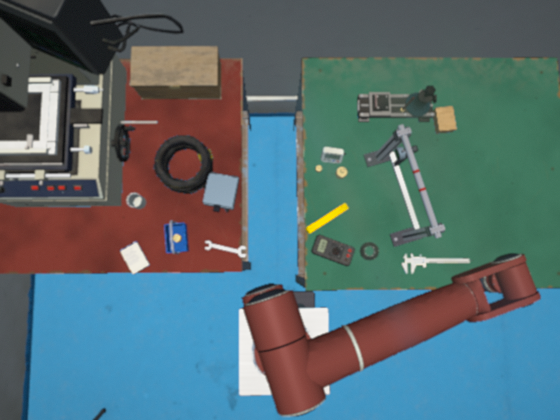

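View pics/wrist0.png

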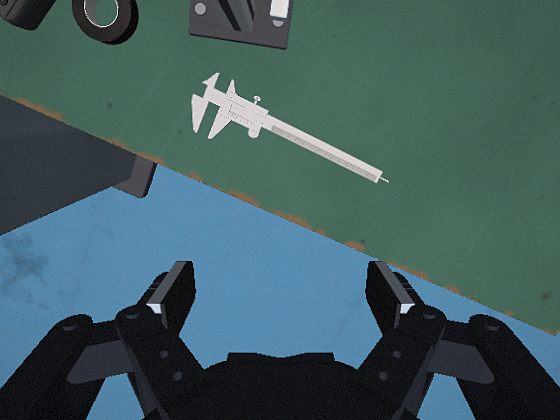

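```bash
cat > h.py <<'E'
import numpy as np, cv2
from plant import manip
def cal(n):
    c=manip.get_calibration(n); return {k:np.array(v,float) for k,v in c.items()}
def ray(c,uv):
    p=cv2.undistortPoints(np.array([[uv]],float),c['K'],c['distortion'])[0,0]
    d=c['R'].T@np.array([p[0],p[1],1]); o=-c['R'].T@c['t']; return o,d/np.linalg.norm(d)
def onz(c,uv,z):
    o,d=ray(c,uv); return o+d*(z-o[2])/d[2]
def tri(l):
    A=np.zeros((3,3));b=np.zeros(3)
    for c,uv in l:
        o,d=ray(c,uv);P=np.eye(3)-np.outer(d,d);A+=P;b+=P@o
    x=np.linalg.solve(A,b); return x,[np.linalg.norm((np.eye(3)-np.outer(ray(c,uv)[1],ray(c,uv)[1]))@(x-ray(c,uv)[0])) for c,uv in l]
def proj(c,X):
    return cv2.projectPoints(np.array(X,float).reshape(-1,1,3),cv2.Rodrigues(c['R'])[0],c['t'],c['K'],c['distortion'])[0][:,0]
def crop(im,x0,y0,x1,y1,name,f=4):
    cv2.imwrite(name,cv2.resize(im[y0:y1,x0:x1],None,fx=f,fy=f,interpolation=cv2.INTER_CUBIC))
E
python3 - <<'E'
from h import *
im=cv2.imread('pics/top0.png')
crop(im,300,110,460,260,'pics/t_a.png',5)
crop(im,110,130,260,280,'pics/t_b.png',4)
s=cv2.imread('pics/scene0.png')
crop(s,330,220,530,370,'pics/s_a.png',4)
crop(s,170,130,310,240,'pics/s_b.png',5)
for n in['top','scene']:
    c=cal(n);print(-c['R'].T@c['t'])
E
```

```text
[0.30370978 0.04198506 1.63282462]
[-0.12039045 -0.79664476  1.3487831 ]
```

View pics/t_a.png

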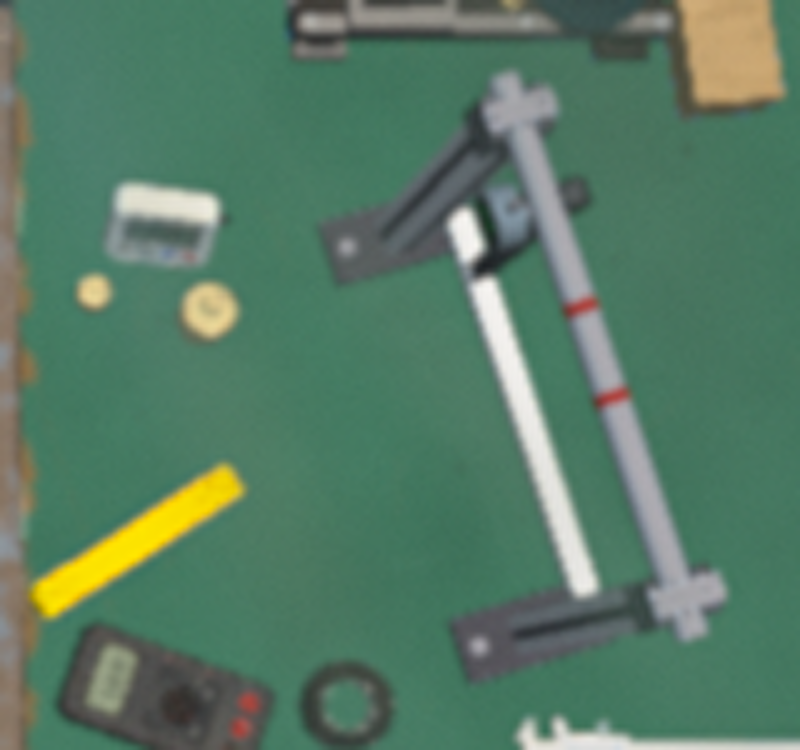

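View pics/t_b.png

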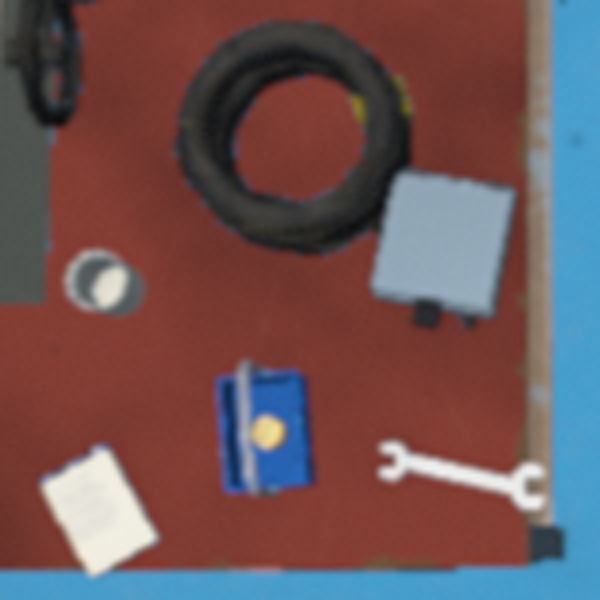

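View pics/s_a.png

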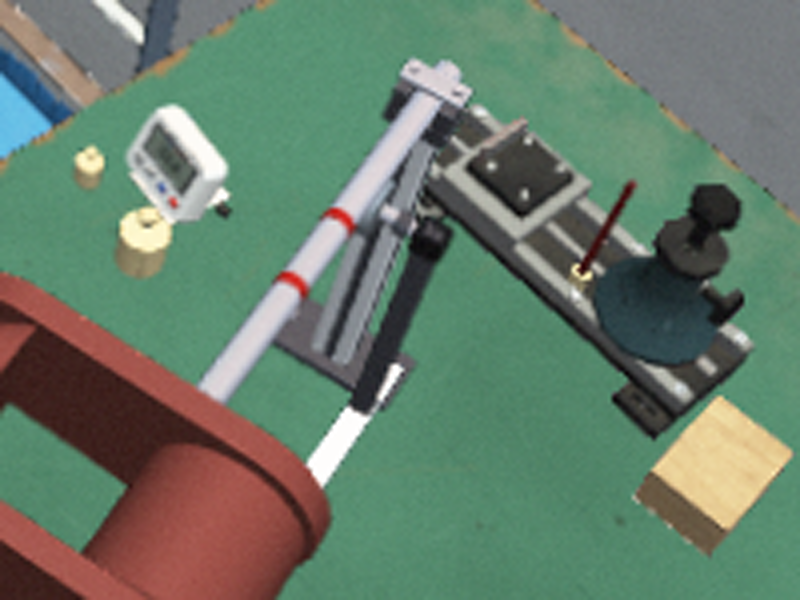

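View pics/s_b.png

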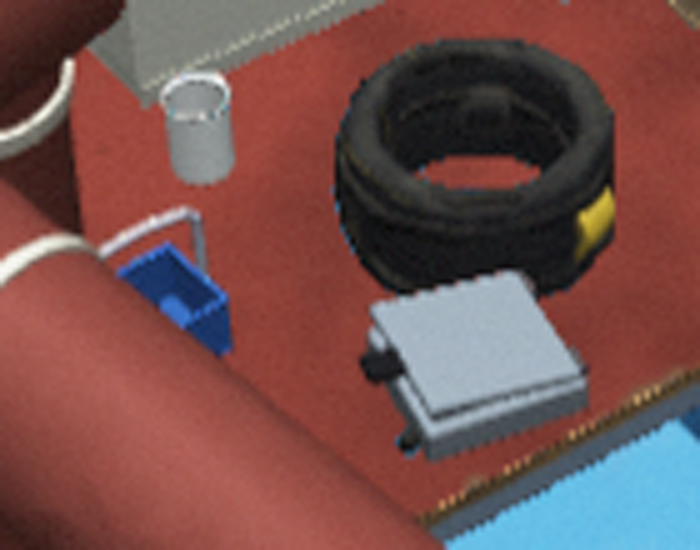

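```bash
python3 - <<'E'
from h import *
T=cal('top');S=cal('scene')
def u(x0,y0,f,p): return ((p[0]+.5)/f-.5+x0,(p[1]+.5)/f-.5+y0)
ta=lambda *p:u(300,110,5,p); tb=lambda *p:u(110,130,4,p); sa=lambda *p:u(330,220,4,p); sb=lambda *p:u(170,130,5,p)
np.set_printoptions(precision=4,suppress=True)
b1=tri([(T,ta(582,307)),(S,sa(340,221))]);b2=tri([(T,ta(613,397)),(S,sa(290,285))]);print('bands',b1,b2)
for p in [(582,307),(613,397)]: print('band z.313',onz(T,ta(*p),.313))
for p in [(508,75),(692,638)]: print('tube ends', onz(T,ta(*p),.311))
print('hook ends',onz(T,ta(45,600),.03),onz(T,ta(230,482),.03))
for p in [(228,462),(246,490),(34,594),(50,620)]: print('hook c',onz(T,ta(*p),.03), onz(T,ta(*p),.05))
print('disp corners',[onz(T,tb(*p),.0435) for p in [(405,168),(516,188),(494,318),(370,290)]])
print('tab',onz(T,tb(428,312),.043), tri([(T,tb(428,312)),(S,sb(380,362))]))
print('pail rim',[onz(T,tb(*p),.05) for p in [(217,379),(303,371),(313,484),(226,492)]])
print('bail',onz(T,tb(245,370),.109),onz(T,tb(252,487),.109),onz(T,tb(246,430),.119))
print('knob',onz(T,tb(267,432),.049))
for n,p in dict(w100=(94,291),w500=(209,310),tape=(347,705),mm=(165,695)).items(): print(n,onz(T,ta(*p),.03))
print('spanner',onz(T,tb(390,460),.005),onz(T,tb(530,487),.005),'beaker',onz(T,tb(98,283),.07))
print('feet',onz(T,ta(347,247),.01),onz(T,ta(478,646),.01))
E
```

```text
bands (array([ 0.5844, -0.4006,  0.3081]), [np.float64(0.00026043626861231063), np.float64(0.00026043626861238744)]) (array([ 0.528 , -0.4161,  0.308 ]), [np.float64(0.0007031379666248178), np.float64(0.0007031379666247949)])
band z.313 [ 0.5831 -0.3987  0.313 ]
band z.313 [ 0.5277 -0.4149  0.313 ]
tube ends [ 0.729  -0.3608  0.311 ]
tube ends [ 0.3822 -0.4557  0.311 ]
hook ends [ 0.4305 -0.0939  0.03  ] [ 0.5153 -0.23    0.03  ]
hook c [ 0.53  -0.229  0.03 ] [ 0.5271 -0.2256  0.05  ]
hook c [ 0.5093 -0.2415  0.03  ] [ 0.5068 -0.238   0.05  ]
hook c [ 0.4349 -0.0861  0.03  ] [ 0.4333 -0.0845  0.05  ]
hook c [ 0.416  -0.0973  0.03  ] [ 0.4146 -0.0956  0.05  ]
disp corners [array([0.6432, 0.258 , 0.0435]), array([0.624 , 0.1574, 0.0435]), array([0.5054, 0.177 , 0.0435]), array([0.5317, 0.2885, 0.0435])]
tab [0.5114 0.2363 0.043 ] (array([0.5079, 0.2354, 0.0573]), [np.float64(0.0017656168315978613), np.float64(0.0017656168315979728)])
pail rim [array([0.4519, 0.4228, 0.05  ]), array([0.4584, 0.3464, 0.05  ]), array([0.358, 0.336, 0.05 ]), array([0.3516, 0.4127, 0.05  ])]
bail [0.4539 0.3847 0.109 ] [0.3539 0.3769 0.109 ] [0.4018 0.3807 0.119 ]
knob [0.4044 0.3777 0.049 ]
w100 [ 0.6574 -0.1341  0.03  ]
w500 [ 0.6426 -0.2183  0.03  ]
tape [ 0.3531 -0.3097  0.03  ]
mm [ 0.3614 -0.1789  0.03  ]
spanner [0.3807 0.2746 0.005 ] [0.3552 0.1472 0.005 ] beaker [0.5361 0.525  0.07  ]
feet [ 0.694 -0.326  0.01 ] [ 0.3957 -0.4115  0.01  ]
```

```bash
cat >> h.py <<'E'
from scipy.spatial.transform import Rotation as Ro
np.set_printoptions(precision=4,suppress=True)
def pose():
    s=manip.state(); q=np.array(s['tool_rot']); return np.array(s['tool_pos']),Ro.from_quat([q[1],q[2],q[3],q[0]])
def log():
    import json
    s=manip.state(); open('log.jsonl','a').write(json.dumps({k:np.array(v).tolist() for k,v in s.items()})+'\n')
    return s
def st():
    s=log();print('t %.2f'%s['time'],'j',np.array(s['joint_pos']),'p',np.array(s['tool_pos']),'F',np.array(s['contact_force']),'w %.3f'%s['gripper_width'])
    p,R=pose();print('tool axes x,y,z:',*R.as_matrix().T)
def rows(pt,Rt=None,p=None,R=None,vmax=.06,wmax=10.4,n=None):
    """tool-frame rows from (p,R) to (pt,Rt): equal rows (constant shift in tool frame approx when rotating)"""
    if p is None: p,R=pose()
    if Rt is None: Rt=R
    dw=(R.inv()*Rt).as_rotvec(degrees=True); dist=np.linalg.norm(np.array(pt)-p)
    if n is None: n=int(max(1,np.ceil(dist/vmax),np.ceil(np.linalg.norm(dw)/wmax)))
    out=[];step=dw/n; pp=p;RR=R
    for i in range(n):
        nxt=p+(np.array(pt)-p)*(i+1)/n
        out.append(np.r_[RR.inv().apply(nxt-pp),step]); RR=RR*Ro.from_rotvec(step,degrees=True); pp=nxt
    for o in out: print('[%.4f,%.4f,%.4f,%.2f,%.2f,%.2f],'%tuple(o))
    return out
E
python3 - <<'E'
from h import *
st(); p,R=pose();c=cal('wrist');print('cam in tool',R.inv().apply(-c['R'].T@c['t']-p)); print('cam axes in tool', (c['R']@R.as_matrix()))
rows([.27,-.3,.32])
E
```

```text
t 0.15 j [-1.259   0.0533  1.614  -0.      1.476  -0.119 ] p [ 0.2608 -0.5674  0.1999] F [-0.7109  0.3658  1.0366] w 1.000
tool axes x,y,z: [0.9086 0.4176 0.0002] [ 0.4176 -0.9086 -0.0016] [-0.0005  0.0016 -1.    ]
cam in tool [ 0.0759 -0.0006 -0.1729]
cam axes in tool [[-0.0003  1.     -0.0005]
 [-0.9539 -0.0005 -0.3002]
 [-0.3002  0.0004  0.9539]]
[0.0240,-0.0479,-0.0239,0.00,0.00,0.00],
[0.0240,-0.0479,-0.0239,0.00,0.00,0.00],
[0.0240,-0.0479,-0.0239,0.00,0.00,0.00],
[0.0240,-0.0479,-0.0239,0.00,0.00,0.00],
[0.0240,-0.0479,-0.0239,0.00,0.00,0.00],
```

>>> send_rows([
  [0.024,-0.048,-0.024,0,0,0],
  [0.024,-0.048,-0.024,0,0,0],
  [0.024,-0.048,-0.024,0,0,0],
  [0.024,-0.048,-0.024,0,0,0],
  [0.024,-0.048,-0.024,0,0,0],
])

```text
time: 0.78
tool_pos: [0.2695, -0.2978, 0.3213]
tool_rot: [-0.0, 0.977, 0.214, 0.0]
contact_force: [0.8, -0.6, 0.6]
gripper_width: 1.002
```

```bash
python3 - <<'E'
from h import *
st()
im=manip.grab_frame('wrist');cv2.imwrite('pics/w1.png',im)
im=manip.grab_frame('scene');cv2.imwrite('pics/s1.png',im)
E
```

```text
t 0.78 j [-1.0213 -0.5472  1.9153  0.0003  1.7737  0.1192] p [ 0.2695 -0.2978  0.3213] F [ 0.7974 -0.5555  0.5825] w 1.002
tool axes x,y,z: [0.9088 0.4172 0.0003] [ 0.4172 -0.9088 -0.0002] [ 0.0001  0.0003 -1.    ]
```

View pics/w1.png

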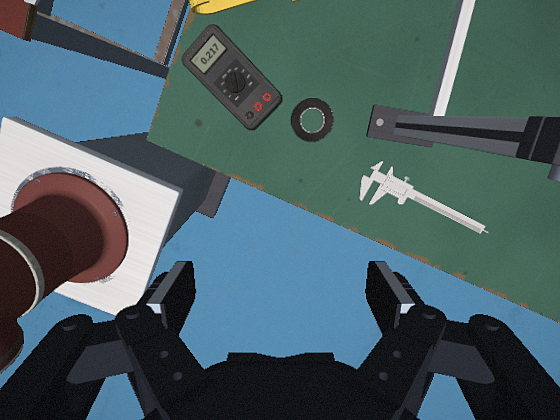

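View pics/s1.png

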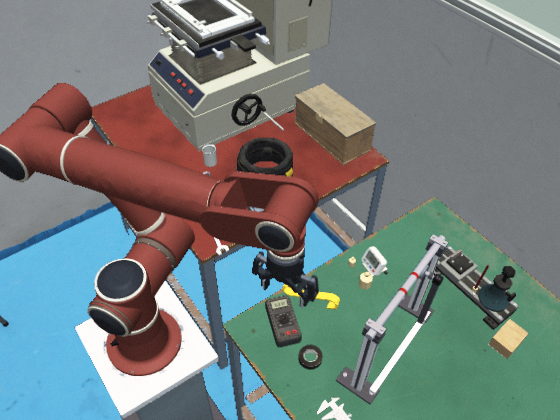

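```bash
python3 - <<'E'
from h import *
im=cv2.imread('pics/s1.png'); crop(im,250,260,400,360,'pics/s1c.png',5)
crop(im,300,220,500,400,'pics/s1d.png',4)
E
```

```text
(no output)
```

View pics/s1c.png

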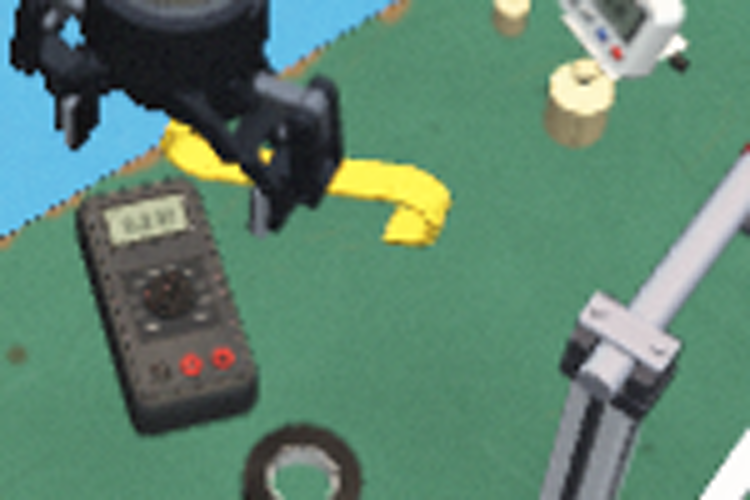

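View pics/s1d.png

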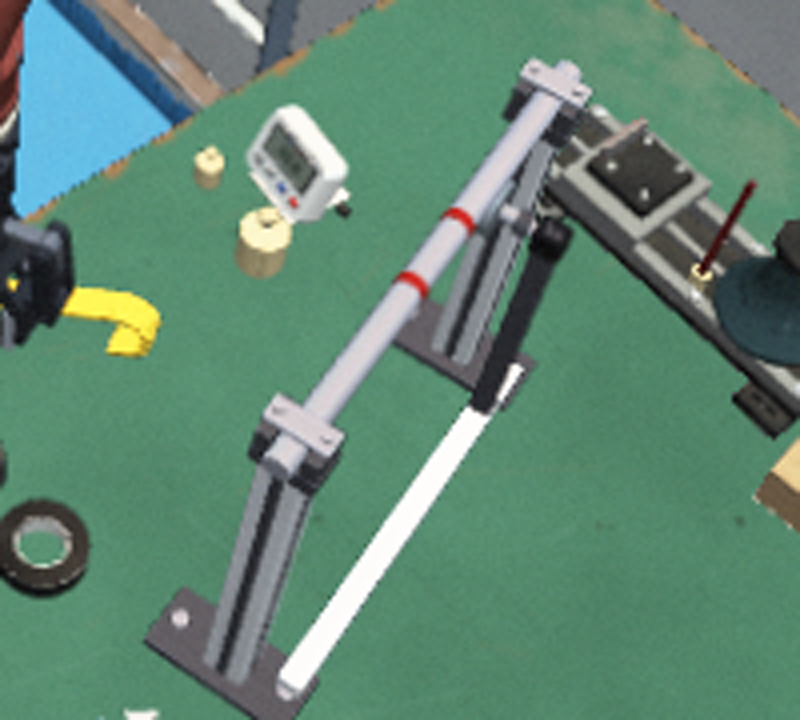

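>>> send_rows([
  [0.03,0,-0.02,-10,0,0],
  [0.03,0,-0.02,-10,0,0],
])

```text
time: 1.12
tool_pos: [0.3233, -0.2722, 0.3608]
tool_rot: [0.172, 0.962, 0.209, 0.038]
contact_force: [0.2, -0.0, 0.3]
gripper_width: 0.999
```

```bash
python3 - <<'E'
from h import *
st()
E
```

```text
t 1.12 j [-0.7876 -0.7447  1.9972 -0.1202  1.5556  0.3365] p [ 0.3233 -0.2722  0.3608] F [ 0.1767 -0.0415  0.2999] w 0.999
tool axes x,y,z: [0.9096 0.4154 0.0006] [ 0.3895 -0.8533  0.3466] [ 0.1444 -0.315  -0.938 ]
```

```bash
cat > kin.py <<'E'
from h import *
import json
from scipy.optimize import least_squares
def fk(j,P):
    L2,L3,a1,a3,d1,L6,dl=P
    q2,q23=j[1],j[1]+j[2]
    W=np.array([a1+L2*np.sin(q2)+L3*np.sin(q23)+a3*np.cos(q23),dl,d1+L2*np.cos(q2)+L3*np.cos(q23)-a3*np.sin(q23)])
    R1=Ro.from_euler('z',j[0])
    R=R1*Ro.from_euler('y',q23)*Ro.from_euler('z',j[3])*Ro.from_euler('y',j[4])*Ro.from_euler('z',j[5]+np.pi/2)
    return R1.apply(W)+L6*R.apply([0,0,1]),R
def data():
    D=[];seen=set()
    for l in open('log.jsonl'):
        s=json.loads(l)
        if s['time'] in seen: continue
        seen.add(s['time']);D.append(s)
    return D
def fit():
    D=data()
    def f(P):
        return np.concatenate([(fk(s['joint_pos'],P)[0]-s['tool_pos'])*1000 for s in D]+[(P-np.array([.376,.603,0,0,.18,.30,.0743]))*.3*np.array([1,1,10,10,1,1,1])])
    r=least_squares(f,[.376,.603,0,0,.18,.3,.0743]); return r.x,f(r.x)[:-7]
lo=np.array([-3.01,-1.01,.06,-1.02,.09,-3.14]);hi=np.array([3.01,2.22,2.58,4.17,2.62,3.14])
def ik(p,R,P,j0=None,n=20):
    best=None;rng=np.random.default_rng(0)
    for k in range(n):
        x0=np.array(j0) if (k==0 and j0 is not None) else rng.uniform(np.maximum(lo,[-1.5,-1,.5,-1,.2,-3.1]),np.minimum(hi,[1.5,1,2.5,1.5,2.5,3.1]))
        def f(j):
            a,B=fk(j,P);return np.r_[(a-p)*10,(B.inv()*R).as_rotvec()]
        r=least_squares(f,np.clip(x0,lo+1e-3,hi-1e-3),bounds=(lo,hi))
        if best is None or r.cost<best.cost-1e-9: best=r
        if best.cost<1e-8: break
    return best.x,np.sqrt(2*best.cost)
E
python3 - <<'E'
from kin import *
P,r=fit();print(P,np.abs(r).max(),r)
for s in data():
    q=s['tool_rot'];print((fk(s['joint_pos'],P)[1].inv()*Ro.from_quat([q[1],q[2],q[3],q[0]])).magnitude())
E
```

```text
[0.4223 0.6081 0.0012 0.0878 0.2345 0.3103 0.0742] 0.047309222234503956 [ 0.0163  0.0074  0.0142  0.0265 -0.009  -0.0473 -0.039  -0.0113  0.0331]
3.9898231763895085e-16
2.365530222464975e-16
4.175029305636037e-16
```

```bash
cat > geo.py <<'E'
from kin import *
tm=np.array([.556,-.408,.305]); ya=np.radians(15.4)
ry=np.array([np.cos(ya),np.sin(ya),0]); rx=np.array([np.sin(ya),-np.cos(ya),0]); rz=np.array([0,0,1.])
def RT(z,y):
    z=z/np.linalg.norm(z); x=np.cross(y,z); x/=np.linalg.norm(x); return Ro.from_matrix(np.array([x,np.cross(z,x),z]).T)
E
python3 - <<'E'
from geo import *
P,_=fit()
hx=np.array([.54,-.84,0]);hx/=np.linalg.norm(hx);hz=rz;hy=np.cross(hz,hx)
hs=np.array([.472,-.162,.026])
d=np.radians
for th in [0,20,30]:
  for sg in [1,-1]:
    z=-np.cos(d(th))*hz-np.sin(d(th))*hx
    R=RT(z,sg*hy); p=hs+.019*z
    j,e=ik(p,R,P); print('pick',th,sg,j,round(e,4))
for al in [30,35,40,45,50]:
  for sg in [1,-1]:
    z=np.cos(d(al))*rx-np.sin(d(al))*rz
    R=RT(z,sg*ry); p=tm-rz*.07+.019*z
    j,e=ik(p,R,P); print('hang',al,sg,j,round(e,4))
    R=RT(z,np.cross(z,ry*sg)); p=tm-rz*.149+.03*ry+.019*z
    j,e=ik(p,R,P); print(' pailhang',al,sg,j,round(e,4))
py=np.array([np.cos(d(5.5)),np.sin(d(5.5)),0]);px=np.array([py[1],-py[0],0])
for al in [40,45,50,60]:
  for sg in [1,-1]:
    z=np.cos(d(al))*px-np.sin(d(al))*rz
    R=RT(z,np.cross(z,py*sg)); p=np.array([.4044,.379,.115])+.03*py+.019*z
    j,e=ik(p,R,P); print(' pailpick',al,sg,j,round(e,4))
E
```

```text
pick 0 1 [-0.4799 -0.0479  2.0597 -0.      1.1298 -1.0512] 0.0
pick 0 -1 [-0.4799 -0.0479  2.0597 -0.      1.1298  2.0904] 0.0
pick 20 1 [-0.5655  0.1673  1.8685  0.1458  1.4263 -1.1812] 0.0
pick 20 -1 [-0.5655  0.1673  1.8685  0.1458  1.4263  1.9604] 0.0
pick 30 1 [-0.5969  0.2823  1.7748  0.1972  1.5728 -1.2171] 0.0
pick 30 -1 [-0.5969  0.2823  1.7748  0.1972  1.5728  1.9245] 0.0
hang 30 1 [-0.4899 -0.1106  1.9686 -1.02    0.7731 -0.1864] 0.0645
 pailhang 30 1 [-0.4698  0.045   1.9271 -1.02    0.7408  1.4634] 0.1379
hang 30 -1 [-0.4899 -0.1106  1.9686 -1.02    0.7731  2.9552] 0.0645
 pailhang 30 -1 [-0.4698  0.045   1.9271 -1.02    0.7408 -1.6782] 0.1379
hang 35 1 [-0.4888 -0.1017  1.9527 -0.9842  0.7961 -0.2147] 0.0
 pailhang 35 1 [-0.4658  0.0515  1.923  -1.02    0.7513  1.4681] 0.0527
hang 35 -1 [-0.4888 -0.1017  1.9527 -0.9842  0.7961  2.9269] 0.0
 pailhang 35 -1 [-0.4658  0.0515  1.923  -1.02    0.7513 -1.6735] 0.0527
hang 40 1 [-0.51   -0.1005  1.9158 -0.8353  0.8262 -0.3507] 0.0
 pailhang 40 1 [-0.4718  0.0527  1.9091 -0.9583  0.7629  1.4124] 0.0
hang 40 -1 [-0.51   -0.1005 
[... 498 characters left out ...]
138 ] 0.0
hang 50 -1 [-0.5564 -0.0784  1.8328 -0.5791  0.9221  2.5627] 0.0
 pailhang 50 -1 [-0.5178  0.0568  1.8382 -0.6631  0.8293 -2.0036] 0.0
 pailpick 40 1 [ 0.8696  0.4786  1.4722 -0.6033  1.8324  2.3832] 0.0
 pailpick 40 -1 [ 0.8696  0.4786  1.4722 -0.6033  1.8324 -0.7584] 0.0
 pailpick 45 1 [ 0.8524  0.4295  1.5033 -0.553   1.7757  2.3736] 0.0
 pailpick 45 -1 [ 0.8524  0.4295  1.5033 -0.553   1.7757 -0.768 ] 0.0
 pailpick 50 1 [ 0.833   0.3804  1.5357 -0.502   1.7186  2.3599] 0.0
 pailpick 50 -1 [ 0.833   0.3804  1.5357 -0.502   1.7186 -0.7817] 0.0
 pailpick 60 1 [ 0.7871  0.2833  1.6039 -0.3957  1.6042  2.3193] 0.0
 pailpick 60 -1 [ 0.7871  0.2833  1.6039 -0.3957  1.6042 -0.8223] 0.0
```

```bash
python3 - <<'E'
from geo import *
hx=np.array([.54,-.84,0]);hx/=np.linalg.norm(hx);hz=rz;hy=np.cross(hz,hx)
hs=np.array([.472,-.162,.026]);th=np.radians(20)
z=-np.cos(th)*hz-np.sin(th)*hx
R=RT(z,hy); p=hs-.14*z; print(p)
rows(p,R)
E
```

```text
[ 0.4979 -0.2023  0.1576]
[0.0171,-0.0056,0.0176,2.92,2.92,-8.56],
[0.0167,-0.0022,0.0187,2.92,2.92,-8.56],
[0.0158,0.0012,0.0195,2.92,2.92,-8.56],
[0.0144,0.0045,0.0202,2.92,2.92,-8.56],
[0.0124,0.0076,0.0205,2.92,2.92,-8.56],
[0.0101,0.0103,0.0207,2.92,2.92,-8.56],
[0.0073,0.0126,0.0205,2.92,2.92,-8.56],
[0.0042,0.0145,0.0201,2.92,2.92,-8.56],
[0.0009,0.0159,0.0195,2.92,2.92,-8.56],
[-0.0025,0.0168,0.0186,2.92,2.92,-8.56],
[-0.0060,0.0171,0.0175,2.92,2.92,-8.56],
```

>>> send_rows([
  [0.017,-0.006,0.018,2.92,2.92,-8.56],
  [0.017,-0.002,0.019,2.92,2.92,-8.56],
  [0.016,0.001,0.02,2.92,2.92,-8.56],
  [0.014,0.005,0.02,2.92,2.92,-8.56],
  [0.012,0.008,0.02,2.92,2.92,-8.56],
  [0.01,0.01,0.02,2.92,2.92,-8.56],
  [0.007,0.013,0.02,2.92,2.92,-8.56],
])

```text
time: 2.0
tool_pos: [0.4341, -0.2277, 0.2304]
tool_rot: [-0.039, 0.721, 0.688, 0.074]
contact_force: [0.3, -0.2, -0.9]
gripper_width: 0.998
```

>>> send_rows([
  [0.004,0.0145,0.02,2.92,2.92,-8.56],
  [0.001,0.016,0.02,2.92,2.92,-8.56],
  [-0.0025,0.017,0.018,2.92,2.92,-8.56],
  [-0.006,0.017,0.017,2.92,2.92,-8.56],
  [0,0,0,0,0,0],
])

```text
time: 2.62
tool_pos: [0.4969, -0.2011, 0.1547]
tool_rot: [-0.158, 0.471, 0.864, 0.085]
contact_force: [0.1, -0.4, 0.0]
gripper_width: 1.002
```

```bash
python3 - <<'E'
from kin import *
st()
c=cal('wrist');json.dump({k:v.tolist() for k,v in c.items()},open('pics/w2.json','w'))
im=manip.grab_frame('wrist');cv2.imwrite('pics/w2.png',im)
P,r=fit();print(P,abs(r).max())
E
```

```text
t 2.62 j [-0.6019  0.1098  1.6648  0.1353  1.7015 -1.1796] p [ 0.4969 -0.2011  0.1547] F [ 0.0782 -0.398   0.0002] w 1.002
tool axes x,y,z: [-0.5066  0.7867  0.3528] [ 0.8402  0.5423 -0.0026] [-0.1934  0.2951 -0.9357]
[0.4261 0.6098 0.0001 0.0952 0.2378 0.31   0.0742] 0.013329555639984836
```

View pics/w2.png

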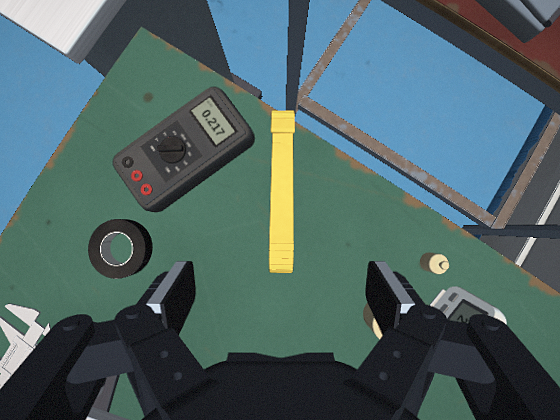

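```bash
cat > hookfit.py <<'E'
from geo import *
def prof():
    s=np.array([.935,.355]);n=np.array([-.355,.935]);pts=[]
    c=np.array([.0635,.0016])
    for t in np.linspace(0,.06,7): pts.append((s*t,n))
    for a in np.linspace(0,np.pi,19)[1:]:
        d=n*np.cos(a)+s*np.sin(a); pts.append((c+.021*d,d))
    d=-n
    for t in np.linspace(0,.013,4)[1:]: pts.append((c+.021*d-s*t,d))
    quads=[]
    pos=[(p+.003*m,p-.003*m) for p,m in pts]
    return pos
def mask(c,pose,shape=(420,560),ss=4):
    """pose=(x,y,yaw) lying; """
    x,y,yaw=pose; X=np.array([np.cos(yaw),np.sin(yaw),0]);Z=np.array([0,0,1.]);Y=np.cross(Z,X)
    O=np.array([x,y,.026]); return mask3(c,O,X,Y,Z,shape,ss)
def mask3(c,O,X,Y,Z,shape=(420,560),ss=4):
    m=np.zeros((shape[0]*ss,shape[1]*ss),np.uint8); pos=prof()
    for sg in [1,-1]:
        for (a,b),(a2,b2) in zip(pos[:-1],pos[1:]):
            pts=[O+sg*(q[0]*X+q[1]*Z)+w*Y for q in (a,b,a2,b2) for w in (-.012,.012)]
            uv=proj(c,pts)*ss+(ss-1)/2
            cv2.fillConvexPoly(m,cv2.convexHull(uv.astype(np.float32)).astype(np.int32),255)
    return cv2.resize(m,(shape[1],shape[0]),interpolation=cv2.INTER_AREA)/255.
def seg(im):
    h=cv2.cvtColor(im,cv2.COLOR_BGR2HSV); return ((h[...,0]>18)&(h[...,0]<34)&(h[...,1]>140)&(h[...,2]>90)).astype(float)
E
python3 - <<'E'
from hookfit import *
from scipy.optimize import minimize
cw={k:np.array(v) for k,v in json.load(open('pics/w2.json')).items()}
im=cv2.imread('pics/w2.png');s=seg(im);lab,n=None,None
n,lab,stt,_=cv2.connectedComponentsWithStats(s.astype(np.uint8));k=1+np.argmax(stt[1:,4]);S=(lab==k).astype(float);print(stt[k])
it=cv2.imread('pics/top0.png');st_=seg(it);n,lab,stt,_=cv2.connectedComponentsWithStats(st_.astype(np.uint8));k=1+np.argmax(stt[1:,4]);T=(lab==k).astype(float);print(stt[k])
ct=cal('top')
f=lambda p,w=1,t=1:(np.abs(mask(cw,p)-S).sum()/S.sum()*w+t*np.abs(mask(ct,p)-T).sum()/T.sum())
for w,t in [(1,0),(0,1),(1,1)]:
    r=minimize(f,[.472,-.162,np.radians(-57.3)],args=(w,t),method='Nelder-Mead',options=dict(initial_simplex=[[.472,-.162,-1.0],[.477,-.162,-1.0],[.472,-.157,-1.0],[.472,-.162,-.97]],xatol=1e-4,fatol=1e-4))
    print(w,t,r.x,np.degrees(r.x[2]),r.fun)
    if (w,t)==(1,0):
        o=im.copy();o[...,2]=np.maximum(o[...,2],(mask(cw,r.x)*255).astype(np.uint8));o[...,1]=(o[...,1]*(1-S*.6)).astype(np.uint8);crop(o,200,90,360,290,'pics/hf.png',3)
E
```

```text
[ 269  110   26  163 3644]
[306 203  43  31 359]
1 0 [ 0.4712 -0.1605 -1.0093] -57.82720213384303 0.04200404640451131
0 1 [ 0.4713 -0.1601 -1.0112] -57.93992939313832 0.10322792069474028
1 1 [ 0.4714 -0.1607 -1.0103] -57.88874461850024 0.14853756698567505
```

View pics/hf.png

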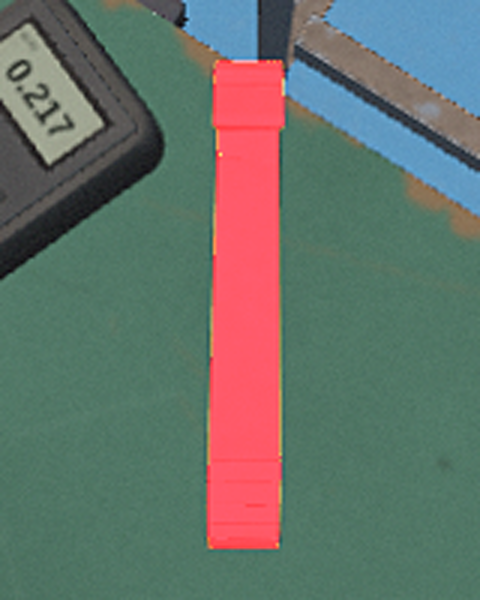

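```bash
cat >> geo.py <<'E'
hyaw=np.radians(-57.85);hx=np.array([np.cos(hyaw),np.sin(hyaw),0]);hz=rz;hy=np.cross(hz,hx);hs=np.array([.4713,-.1606,.026])
E
python3 - <<'E'
from geo import *
th=np.radians(20)
z=-np.cos(th)*hz-np.sin(th)*hx
R=RT(z,hy); p=hs-.06*z; p2=hs+.014*z; print(p,p2)
rows(p,R); print(); rows(p2,R,p,R,vmax=.03)
E
```

```text
[ 0.4822 -0.178   0.0824] [ 0.4688 -0.1565  0.0128]
[0.0001,0.0003,0.0396,-0.15,-0.25,0.27],
[0.0002,0.0002,0.0396,-0.15,-0.25,0.27],

[-0.0000,0.0000,0.0247,0.00,0.00,0.00],
[0.0000,-0.0000,0.0247,0.00,0.00,0.00],
[-0.0000,0.0000,0.0247,0.00,0.00,0.00],
```

>>> send_rows([
  [0,0.0003,0.0396,-0.15,-0.25,0.27],
  [0.0002,0.0002,0.0396,-0.15,-0.25,0.27],
  [0,0,0.0247,0,0,0],
  [0,0,0.0247,0,0,0],
  [0,0,0.0247,0,0,0],
  [0,0,0,0,0,0],
], grip=1.0)

```text
time: 3.42
tool_pos: [0.4679, -0.1566, 0.014]
tool_rot: [-0.151, 0.477, 0.862, 0.084]
contact_force: [-0.1, 0.7, 0.4]
gripper_width: 1.0
```

>>> send_rows([
  [0,0,0,0,0,0],
  [0,0,0,0,0,0],
  [0,0,0,0,0,0],
  [0,0,0,0,0,0],
  [0,0,0,0,0,0],
  [0,0,0,0,0,0],
], grip=0.0)

```text
time: 4.18
tool_pos: [0.4698, -0.1571, 0.0146]
tool_rot: [-0.15, 0.476, 0.863, 0.084]
contact_force: [-0.4, -0.2, 1.1]
gripper_width: 0.002
```

```bash
python3 - <<'E'
from kin import *
st()
im=manip.grab_frame('wrist');cv2.imwrite('pics/w3.png',im)
E
```

```text
t 4.17 j [-0.5666  0.1618  1.8615  0.1486  1.4339 -1.1731] p [ 0.4698 -0.1571  0.0146] F [-0.3962 -0.2125  1.0723] w 0.002
tool axes x,y,z: [-0.5022  0.7956  0.339 ] [0.846  0.5332 0.002 ] [-0.1792  0.2878 -0.9408]
```

View pics/w3.png

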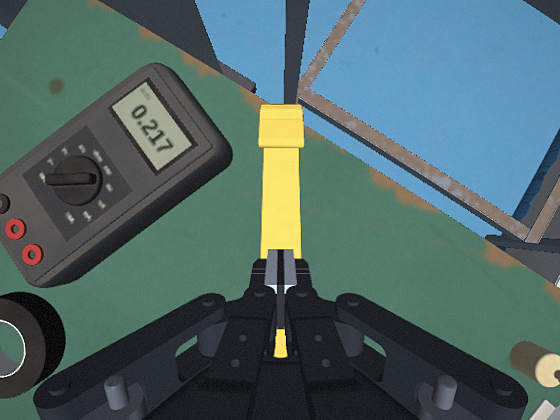

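```bash
python3 - <<'E'
from kin import *
im=manip.grab_frame('scene');cv2.imwrite('pics/s4.png',im);crop(im,230,230,390,350,'pics/s4c.png',5)
im=manip.grab_frame('top');cv2.imwrite('pics/t4.png',im);crop(im,290,160,430,270,'pics/t4c.png',5)
st()
E
```

```text
t 4.33 j [-0.5666  0.1618  1.8615  0.1486  1.4338 -1.1731] p [ 0.4698 -0.157   0.0145] F [-0.0162  0.3967  0.2026] w 0.001
tool axes x,y,z: [-0.5022  0.7956  0.3389] [0.846  0.5332 0.002 ] [-0.1791  0.2877 -0.9408]
```

View pics/s4c.png

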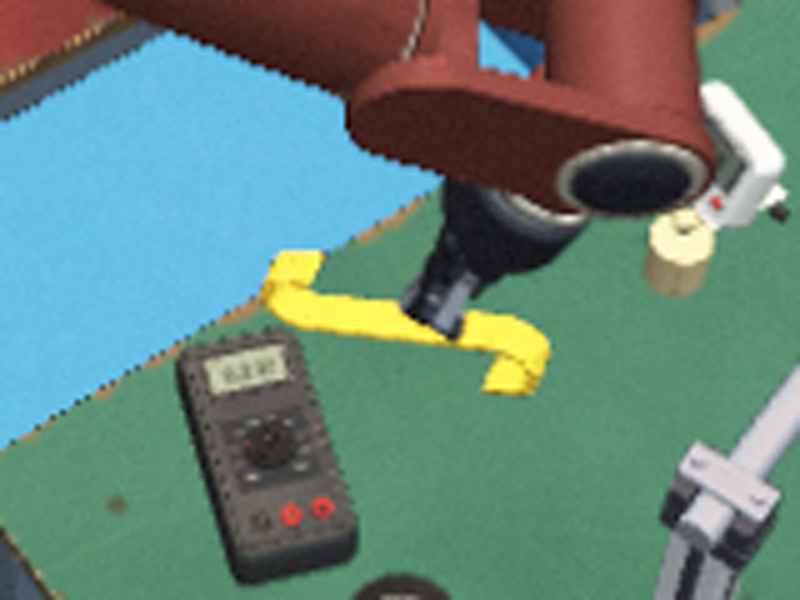

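View pics/t4c.png

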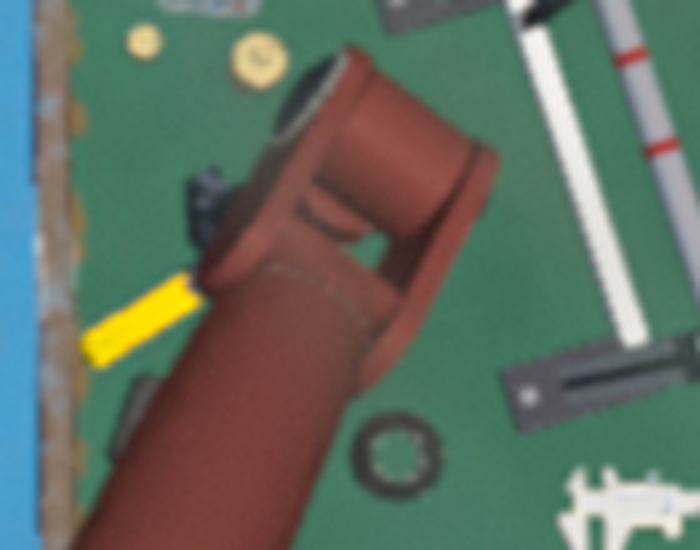

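```bash
python3 - <<'E'
from hookfit import *
p,R=pose();S=cal('scene');z=R.apply([0,0,1])
print('tcp px scene',proj(S,[p,p-.019*z,p-.03*z]), 'crop', (proj(S,[p,p-.019*z])-[230,230])*5)
c=cal('wrist');print('wrist tcp px',proj(c,[p,p-.019*z,p-.03*z,hs]))
from scipy.optimize import minimize
im=cv2.imread('pics/s4.png');s=seg(im);s[:,:270]=0
n,lab,stt,_=cv2.connectedComponentsWithStats(s.astype(np.uint8));print(stt[1:])
o=im.copy();m=mask(S,(.4713,-.1606,np.radians(-57.85)));o[...,0]=np.maximum(o[...,0]*1.0,m*255).astype(np.uint8)
for q in proj(S,[p]): cv2.circle(o,tuple(int(round(v)) for v in q),1,(0,0,255),-1)
crop(o,260,260,360,330,'pics/s4o.png',7)
im=cv2.imread('pics/w3.png');o=im.copy();m=mask(c,(.4713,-.1606,np.radians(-57.85)));o[...,0]=np.maximum(o[...,0]*1.0,m*255).astype(np.uint8)
for q in proj(c,[p]): cv2.circle(o,tuple(int(round(v)) for v in q),2,(0,0,255),-1)
crop(o,180,90,380,390,'pics/w3o.png',2)
E
```

```text
tcp px scene [[308.7436 295.7468]
 [311.1197 293.1409]
 [312.5163 291.6085]] crop [[393.718  328.7342]
 [405.5983 315.7043]]
wrist tcp px [[281.469  242.2253]
 [281.6008 255.8619]
 [281.6906 265.1588]
 [280.5794 250.1278]]
[[286 167   7  13  50]
 [282 281  58  28 496]]
```

View pics/s4o.png

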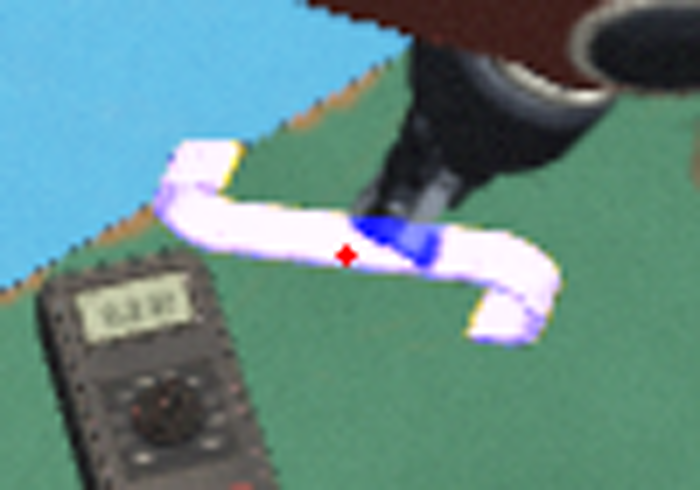

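View pics/w3o.png

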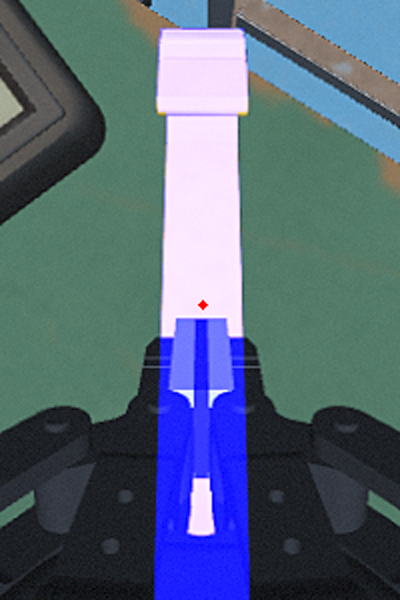

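```bash
python3 - <<'E'
from hookfit import *
p,R=pose();S=cal('scene');x,y,z=R.as_matrix().T
for d in [0,.005,.010,.015,.02,.03]:
    print(d,((proj(S,[p-d*z+.011*x,p-d*z-.011*x])-[260,260])*7).round().tolist())
c=cal('wrist')
for d in [0,.005,.010,.015,.02,.03]:
    print(d,((proj(c,[p-d*z+.011*x,p-d*z,p-d*z-.011*x])-[180,90])*2).round().tolist())
print(proj(c,[hs+.003*np.array([0,0,1])]))
im=cv2.imread('pics/w3.png');crop(im,220,220,340,370,'pics/w3z.png',4)
im=cv2.imread('pics/s4.png');crop(im,290,270,350,310,'pics/s4z.png',12)
E
```

```text
0 [[319.0, 238.0], [364.0, 263.0]]
0.005 [[323.0, 233.0], [368.0, 258.0]]
0.01 [[327.0, 228.0], [372.0, 253.0]]
0.015 [[332.0, 223.0], [377.0, 249.0]]
0.02 [[336.0, 218.0], [381.0, 244.0]]
0.03 [[345.0, 208.0], [390.0, 234.0]]
0 [[203.0, 272.0], [203.0, 304.0], [203.0, 336.0]]
0.005 [[203.0, 278.0], [203.0, 311.0], [203.0, 343.0]]
0.01 [[203.0, 284.0], [203.0, 318.0], [203.0, 351.0]]
0.015 [[203.0, 291.0], [203.0, 326.0], [203.0, 359.0]]
0.02 [[203.0, 298.0], [203.0, 333.0], [203.0, 367.0]]
0.03 [[203.0, 313.0], [203.0, 350.0], [203.0, 386.0]]
[[280.5953 250.652 ]]
```

View pics/w3z.png

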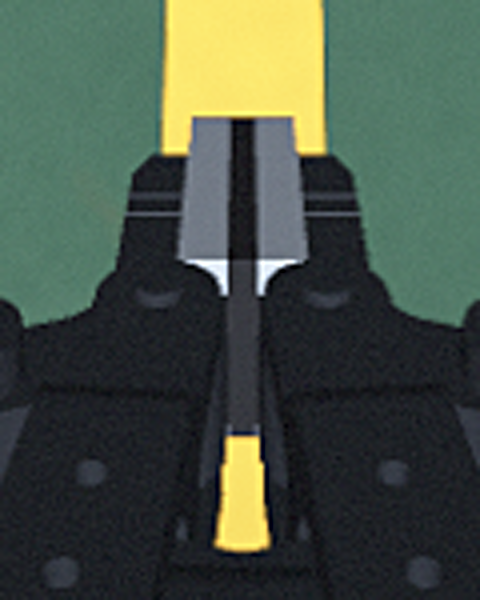

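View pics/s4z.png

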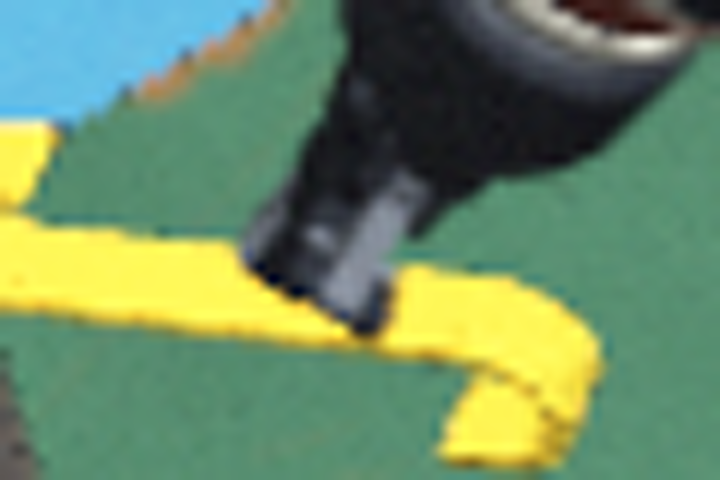

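```bash
python3 - <<'E'
from hookfit import *
p,R=pose();x,y,z=R.as_matrix().T
c=cal('wrist')
print('open pred',proj(c,[p-.013*z+.011*x+s*.0425*y for s in(1,-1)]),proj(c,[p-.013*z-.011*x+s*.0425*y for s in(1,-1)]))
im=cv2.imread('pics/w0.png') if False else cv2.imread('pics/w2.png');crop(im,120,230,220,340,'pics/w2z.png',5)
E
```

```text
open pred [[354.6388 233.9262]
 [208.4993 233.9796]] [[351.8045 267.6175]
 [211.2582 267.6708]]
```

View pics/w2z.png

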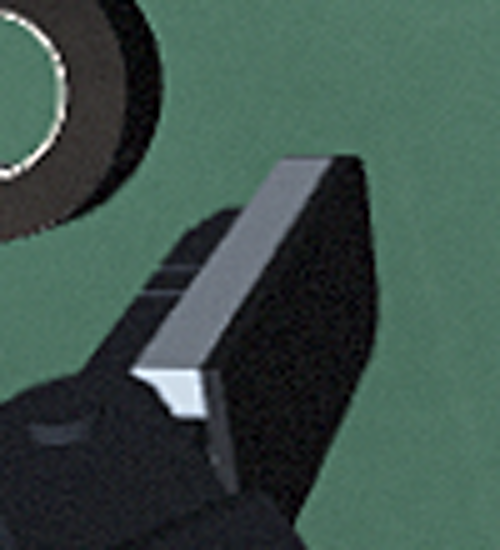

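```bash
python3 - <<'E'
from hookfit import *
print(manip.grip_point_offset,[a for a in dir(manip) if not a.startswith('_')])
# estimate tip depth from shut-finger picture & open picture
p,R=pose();x,y,z=R.as_matrix().T
c=cal('wrist')
for d in [.025,.03,.035,.04]:
    print(d,proj(c,[p-d*z+.011*x,p-d*z-.011*x]).round(1).tolist(),'open',proj(c,[p-(d+.013)*z+.011*x-.0425*y,p-(d+.013)*z-.011*x-.0425*y]).round(1).tolist())
E
```

```text
0.0187 ['IKError', 'get_calibration', 'grab_frame', 'grip_point_offset', 'job_done', 'state']
0.025 [[281.7, 242.6], [281.6, 278.2]] open [[197.1, 253.1], [200.9, 291.0]]
0.03 [[281.7, 246.5], [281.7, 283.0]] open [[194.4, 257.7], [198.4, 296.5]]
0.035 [[281.8, 250.6], [281.7, 288.1]] open [[191.5, 262.6], [195.8, 302.4]]
0.04 [[281.8, 255.1], [281.8, 293.5]] open [[188.4, 267.8], [193.0, 308.7]]
```

>>> send_rows([
  [0,0,0,0,0,0],
  [0,0,0,0,0,0],
  [0,0,0,0,0,0],
  [0,0,0,0,0,0],
  [0,0,0.006,0,0,0],
  [0,0,0.006,0,0,0],
], grip=0.7)

```text
time: 5.08
tool_pos: [0.4674, -0.1535, 0.0028]
tool_rot: [-0.15, 0.476, 0.863, 0.084]
contact_force: [-0.5, 0.5, -0.9]
gripper_width: 0.699
```

```bash
python3 - <<'E'
from kin import *
st()
im=manip.grab_frame('scene');cv2.imwrite('pics/s5.png',im);crop(im,270,250,350,320,'pics/s5c.png',8)
im=manip.grab_frame('wrist');cv2.imwrite('pics/w5.png',im)
E
```

```text
t 5.08 j [-0.5635  0.1718  1.8734  0.15    1.4119 -1.1735] p [ 0.4674 -0.1535  0.0028] F [-0.4646  0.4911 -0.8813] w 0.699
tool axes x,y,z: [-0.5021  0.7956  0.3391] [0.846  0.5331 0.0019] [-0.1792  0.2878 -0.9408]
```

View pics/s5c.png

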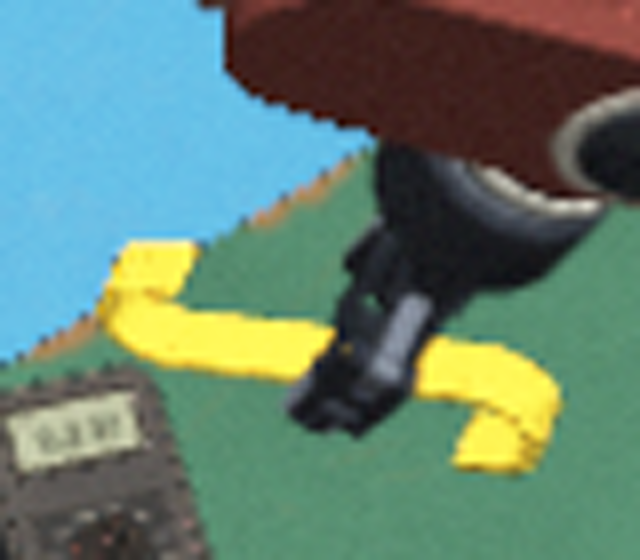

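View pics/w5.png

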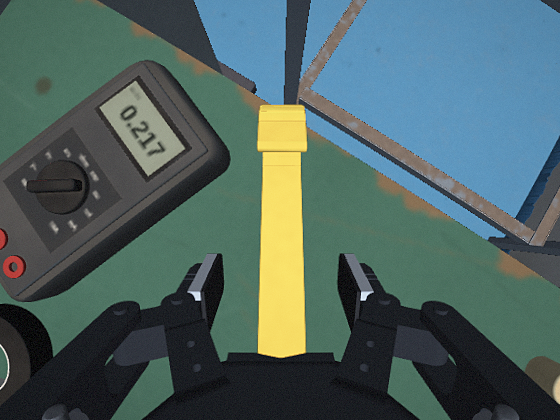

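>>> send_rows([
  [0,0,0.006,0,0,0],
  [0,0,0.006,0,0,0],
  [0,0,0,0,0,0],
])

```text
time: 5.55
tool_pos: [0.4649, -0.1497, -0.0087]
tool_rot: [-0.151, 0.476, 0.862, 0.084]
contact_force: [0.6, -0.0, 1.7]
gripper_width: 0.698
```

```bash
python3 - <<'E'
from hookfit import *
st()
im=manip.grab_frame('scene');cv2.imwrite('pics/s6.png',im);crop(im,270,250,350,320,'pics/s6c.png',8)
c=cal('wrist');im=manip.grab_frame('wrist');cv2.imwrite('pics/w6.png',im)
p,R=pose();x,y,z=R.as_matrix().T
print(proj(c,[hs,hs+.06*(.935*hx+.355*hz)-.012*hy]))
E
```

```text
t 5.55 j [-0.5603  0.1825  1.8845  0.1515  1.3911 -1.174 ] p [ 0.4649 -0.1497 -0.0087] F [ 0.6465 -0.0442  1.6799] w 0.698
tool axes x,y,z: [-0.5019  0.7952  0.3401] [0.8459 0.5333 0.0014] [-0.1802  0.2884 -0.9404]
[[280.8479 270.9541]
 [253.9903 404.7237]]
```

View pics/s6c.png

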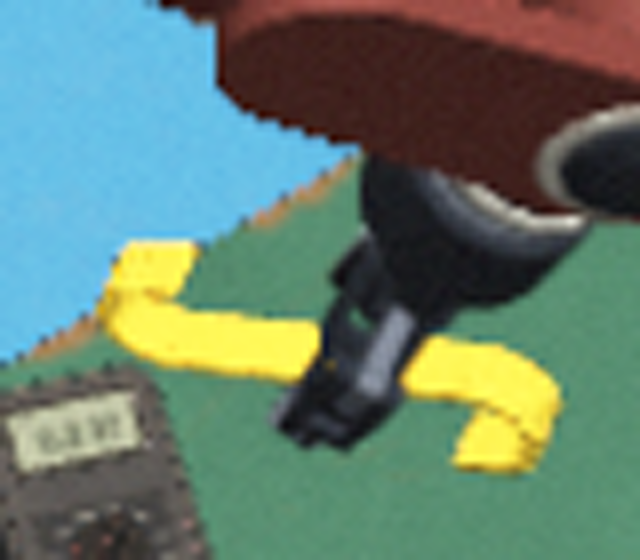

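View pics/w6.png

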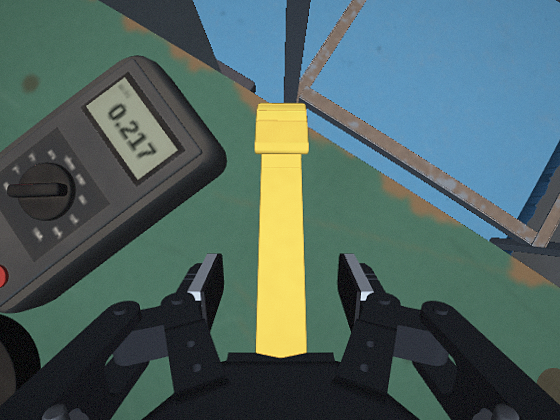

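>>> send_rows([
  [0,0,0.006,0,0,0],
  [0,0,0.006,0,0,0],
  [0,0,0,0,0,0],
])

```text
time: 6.02
tool_pos: [0.4626, -0.1462, -0.02]
tool_rot: [-0.151, 0.476, 0.862, 0.084]
contact_force: [0.9, -0.5, -0.4]
gripper_width: 0.702
```

>>> send_rows([
  [0,0,0.005,0,0,0],
  [0,0,0,0,0,0],
])

```text
time: 6.28
tool_pos: [0.4621, -0.145, -0.0244]
tool_rot: [-0.151, 0.476, 0.863, 0.084]
contact_force: [-1.3, 0.3, -0.5]
gripper_width: 0.7
```

>>> send_rows([
  [0,0,0,0,0,0],
  [0,0,0,0,0,0],
  [0,0,0,0,0,0],
  [0,0,0,0,0,0],
  [0,0,0,0,0,0],
], grip=0.0)

```text
time: 6.9
tool_pos: [0.4627, -0.1455, -0.0236]
tool_rot: [-0.15, 0.476, 0.863, 0.084]
contact_force: [0.7, -0.1, 1.5]
gripper_width: 0.269
```

```bash
python3 - <<'E'
from hookfit import *
st()
c=cal('wrist');im=manip.grab_frame('wrist');cv2.imwrite('pics/w7.png',im)
E
```

```text
t 6.90 j [-0.5561  0.1976  1.8974  0.1539  1.3609 -1.1747] p [ 0.4627 -0.1455 -0.0236] F [ 0.6604 -0.0808  1.5208] w 0.269
tool axes x,y,z: [-0.5023  0.7957  0.3384] [0.8461 0.5331 0.0023] [-0.1785  0.2875 -0.941 ]
```

View pics/w7.png

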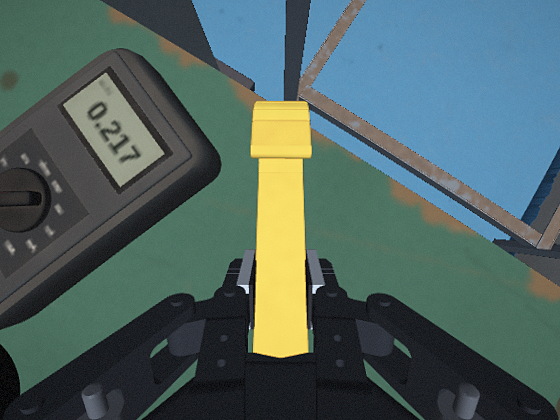

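```bash
python3 - <<'E'
from geo import *
P,r=fit();print(abs(r).max())
T=cal('top');S=cal('scene')
u=lambda x0,y0,f,p:((p[0]+.5)/f-.5+x0,(p[1]+.5)/f-.5+y0)
for a,b in [((582,307),(340,221)),((613,397),(290,285))]:
    print(onz(T,u(300,110,5,a),.305),onz(S,u(330,220,4,b),.305))
p,R=pose()
Rh=Ro.from_matrix(np.array([hx,hy,hz]).T)
Rth=R.inv()*Rh; oth=R.inv().apply(hs-p); print('hook in tool',oth,Rth.as_rotvec(degrees=True))
json.dump(dict(o=oth.tolist(),q=Rth.as_quat().tolist()),open('grasp.json','w'))
E
cat >> geo.py <<'E'
import os
if os.path.exists('grasp.json'):
    _g=json.load(open('grasp.json'));Rth=Ro.from_quat(_g['q']);oth=np.array(_g['o'])
def hooktool(center,eps,yaw=0):
    """tool pose so that hook_upper is at center, hook tilted eps (deg) top to the back"""
    e=np.radians(eps);Rz=Ro.from_euler('z',yaw,degrees=True)
    X=np.cos(e)*rz+np.sin(e)*rx; Y=ry; Z=np.cross(X,Y)
    Rh=Rz*Ro.from_matrix(np.array([X,Y,Z]).T)
    O=np.array(center)-Rh.apply([.0635,0,.0016])
    R=Rh*Rth.inv(); p=O-R.apply(oth); return p,R
E
python3 - <<'E'
from geo import *
P,_=fit();j0=manip.state()['joint_pos']
for eps in [18,22,26]:
  for c in [tm+.042*rz-.12*rx,tm+.042*rz,tm-.008*rz]:
    p,R=hooktool(c,eps);j,e=ik(p,R,P,j0);print(eps,p,j,round(e,5))
E
```

```text
0.001378501689353051
[ 0.5848 -0.4014  0.305 ] [ 0.5867 -0.3995  0.305 ]
[ 0.5291 -0.4176  0.305 ] [ 0.5292 -0.4148  0.305 ]
hook in tool [ 0.0004 -0.0007 -0.0527] [ -0.1276 160.2136   0.1682]
18 [ 0.5312 -0.315   0.2542] [-0.3259 -0.276   2.0283 -0.8964  0.9914 -0.2371] 0.0
18 [ 0.563  -0.4307  0.2542] [-0.5125 -0.1145  1.8897 -0.8552  0.8359 -0.3629] 0.0
18 [ 0.563  -0.4307  0.2042] [-0.5125 -0.0619  1.9288 -0.9235  0.7781 -0.2643] 0.0
22 [ 0.5294 -0.3087  0.2528] [-0.3388 -0.2812  2.0065 -0.8007  1.0186 -0.3137] 0.0
22 [ 0.5613 -0.4244  0.2528] [-0.5222 -0.117   1.8659 -0.7498  0.8749 -0.4525] 0.0
22 [ 0.5613 -0.4244  0.2028] [-0.5222 -0.0683  1.9078 -0.8065  0.8104 -0.3673] 0.0
26 [ 0.5277 -0.3024  0.2518] [-0.3533 -0.2832  1.9832 -0.7099  1.0509 -0.3849] 0.0
26 [ 0.5596 -0.418   0.2518] [-0.5331 -0.1163  1.8403 -0.6534  0.92   -0.5326] 0.0
26 [ 0.5596 -0.418   0.2018] [-0.5331 -0.0713  1.8847 -0.6992  0.8502 -0.4603] 0.0
```

```bash
sed -i 's/^tm=np.array(\[.556,-.408,.305\])/tm=np.array([.5574,-.4084,.305])/' geo.py; python3 - <<'E'
from geo import *
p,R=pose()
p1,R1=hooktool(tm+.045*rz-.13*rx,22)
print('lift');rows(p+[0,0,.1],R);print('pre');rows(p1,R1,p+[0,0,.1],R)
print(p1)
E
```

```text
lift
[0.0169,0.0001,-0.0470,0.00,0.00,0.00],
[0.0169,0.0001,-0.0470,0.00,0.00,0.00],
pre
[-0.0135,-0.0038,-0.0321,0.64,-9.64,2.44],
[-0.0189,-0.0034,-0.0293,0.64,-9.64,2.44],
[-0.0237,-0.0028,-0.0257,0.64,-9.64,2.44],
[-0.0277,-0.0020,-0.0214,0.64,-9.64,2.44],
[-0.0310,-0.0009,-0.0164,0.64,-9.64,2.44],
[-0.0333,0.0003,-0.0110,0.64,-9.64,2.44],
[-0.0346,0.0017,-0.0052,0.64,-9.64,2.44],
[ 0.5282 -0.2995  0.2558]
```

>>> send_rows([
  [0.009,0,-0.025,0,0,0],
  [0.017,0,-0.047,0,0,0],
  [0.0078,0,-0.022,0,0,0],
  [0,0,0,0,0,0],
])

```text
time: 7.45
tool_pos: [0.4635, -0.1463, 0.0773]
tool_rot: [-0.148, 0.476, 0.863, 0.084]
contact_force: [0.8, 0.6, -1.6]
gripper_width: 0.268
```

>>> send_rows([
  [-0.0135,-0.0038,-0.0321,0.64,-9.64,2.44],
  [-0.0189,-0.0034,-0.0293,0.64,-9.64,2.44],
  [-0.0237,-0.0028,-0.0257,0.64,-9.64,2.44],
  [-0.0277,-0.002,-0.0214,0.64,-9.64,2.44],
  [-0.031,-0.0009,-0.0164,0.64,-9.64,2.44],
  [-0.0333,0.0003,-0.011,0.64,-9.64,2.44],
  [-0.0346,0.0017,-0.0052,0.64,-9.64,2.44],
  [0,0,0,0,0,0],
])

```text
time: 8.45
tool_pos: [0.5271, -0.2981, 0.2512]
tool_rot: [0.322, 0.551, 0.729, -0.247]
contact_force: [0.6, 0.2, -1.6]
gripper_width: 0.264
```

```bash
python3 - <<'E'
from hookfit import *
st()
c=cal('wrist');im=manip.grab_frame('wrist');cv2.imwrite('pics/w8.png',im)
S=cal('scene');im=manip.grab_frame('scene');cv2.imwrite('pics/s8.png',im)
p,R=pose();Rh=R*Rth;O=p+R.apply(oth);X,Y,Z=Rh.as_matrix().T
print('hook_upper',O+.0635*X+.0016*Z,'X',X)
m=mask3(S,O,X,Y,Z);o=im.copy();o[...,0]=np.maximum(o[...,0]*1.0,m*255).astype(np.uint8);crop(o,290,200,490,350,'pics/s8o.png',4)
E
```

```text
t 8.45 j [-0.3206 -0.2897  2.0136 -0.7988  1.0357 -0.3087] p [ 0.5271 -0.2981  0.2512] F [ 0.553   0.2315 -1.6342] w 0.264
tool axes x,y,z: [-0.185   0.6448 -0.7416] [ 0.9627  0.2704 -0.0051] [ 0.1972 -0.7149 -0.6708]
hook_upper [ 0.5223 -0.2829  0.3466] X [ 0.1044 -0.3655  0.9249]
```

View pics/w8.png

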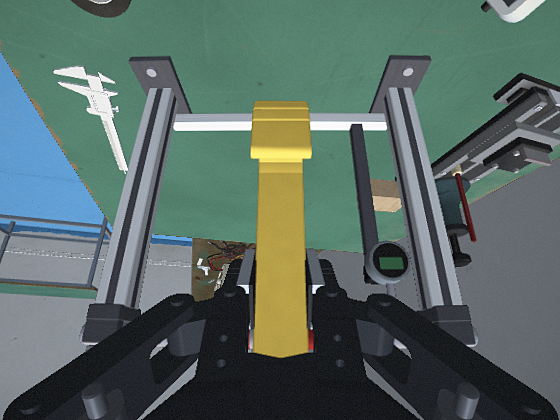

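View pics/s8o.png

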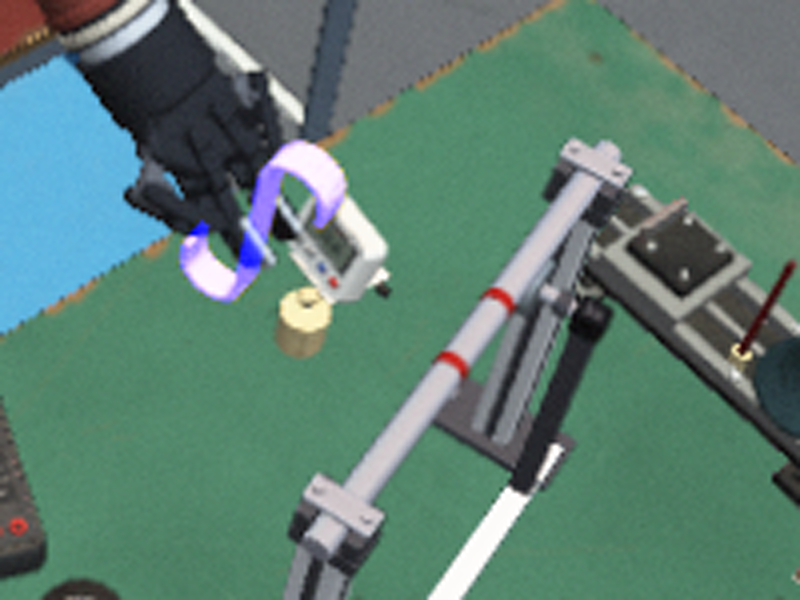

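```bash
python3 - <<'E'
from geo import *
p2,R2=hooktool(tm+.043*rz,22);p3,R3=hooktool(tm-.006*rz,22)
rows(p2,R2,vmax=.05);print();rows(p3,R3,p2,R2,vmax=.013)
E
```

```text
[-0.0296,0.0001,0.0320,-0.03,-0.11,0.06],
[-0.0296,0.0002,0.0321,-0.03,-0.11,0.06],
[-0.0295,0.0002,0.0321,-0.03,-0.11,0.06],

[0.0091,0.0000,0.0082,0.00,0.00,0.00],
[0.0091,0.0000,0.0082,0.00,0.00,0.00],
[0.0091,0.0000,0.0082,0.00,0.00,0.00],
[0.0091,0.0000,0.0082,0.00,0.00,0.00],
```

>>> send_rows([
  [-0.0296,0.0002,0.032,-0.03,-0.11,0.06],
  [-0.0296,0.0002,0.032,-0.03,-0.11,0.06],
  [-0.0295,0.0002,0.032,-0.03,-0.11,0.06],
  [0,0,0,0,0,0],
  [0,0,0,0,0,0],
])

```text
time: 9.18
tool_pos: [0.563, -0.4249, 0.2565]
tool_rot: [0.327, 0.553, 0.726, -0.247]
contact_force: [0.1, -0.4, -1.0]
gripper_width: 0.265
```

```bash
python3 - <<'E'
from hookfit import *
st()
S=cal('scene');im=manip.grab_frame('scene');cv2.imwrite('pics/s9.png',im)
T=cal('top');it=manip.grab_frame('top');cv2.imwrite('pics/t9.png',it)
p,R=pose();Rh=R*Rth;O=p+R.apply(oth);X,Y,Z=Rh.as_matrix().T
U=O+.0635*X+.0016*Z;d=U-tm;print('hook_upper rel tube (rig x,y,z)',d@rx,d@ry,d@rz,'X',X)
crop(im,340,200,480,310,'pics/s9c.png',5);crop(it,370,130,470,230,'pics/t9c.png',6)
p3,R3=hooktool(tm-.006*rz,22);rows(p3,R3,vmax=.013)
E
```

```text
t 9.18 j [-0.5209 -0.1167  1.8604 -0.7506  0.8777 -0.4515] p [ 0.563  -0.4249  0.2565] F [ 0.0638 -0.412  -1.0283] w 0.265
tool axes x,y,z: [-0.176   0.6404 -0.7476] [0.9637 0.267  0.0019] [ 0.2008 -0.7202 -0.6641]
hook_upper rel tube (rig x,y,z) -0.0007517176069743132 0.0006051053754673091 0.0464515843644247 X [ 0.096  -0.358   0.9288]
[0.0078,-0.0002,0.0070,0.03,0.05,-0.02],
[0.0078,-0.0002,0.0070,0.03,0.05,-0.02],
[0.0078,-0.0002,0.0070,0.03,0.05,-0.02],
[0.0078,-0.0002,0.0070,0.03,0.05,-0.02],
[0.0078,-0.0002,0.0070,0.03,0.05,-0.02],
```

View pics/s9c.png

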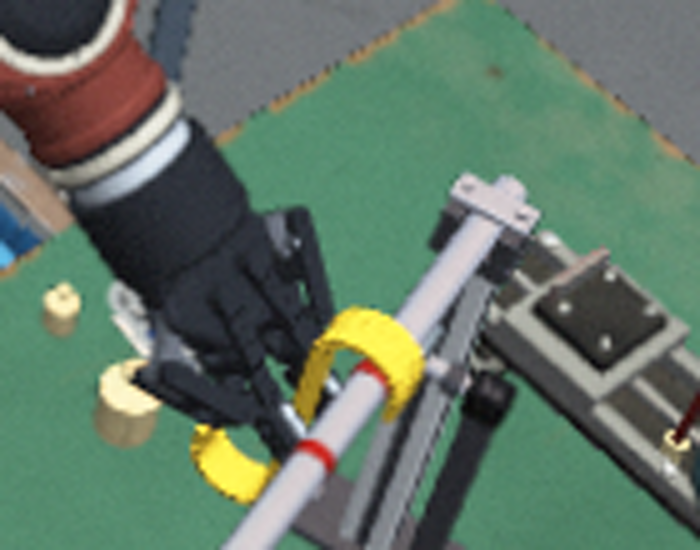

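View pics/t9c.png

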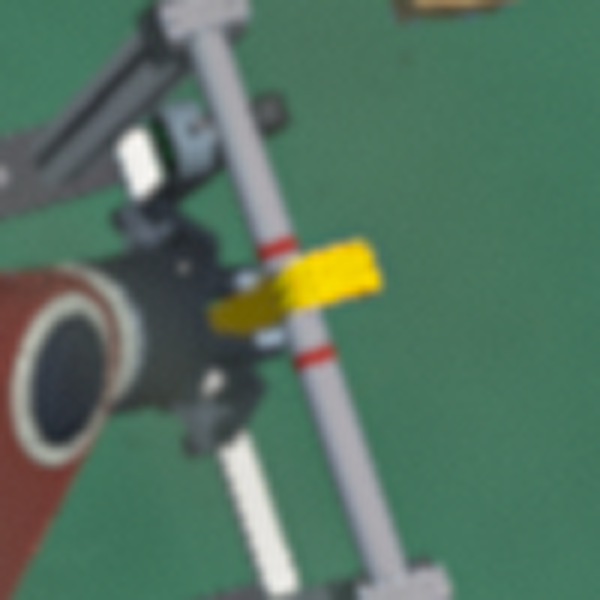

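>>> send_rows([
  [0.0078,-0.0002,0.007,0,0,0],
  [0.0078,-0.0002,0.007,0,0,0],
  [0.0078,-0.0002,0.007,0,0,0],
  [0.0078,-0.0002,0.007,0,0,0],
  [0,0,0,0,0,0],
])

```text
time: 9.9
tool_pos: [0.5623, -0.4254, 0.2133]
tool_rot: [0.326, 0.552, 0.726, -0.248]
contact_force: [-0.3, 0.3, -2.2]
gripper_width: 0.268
```

>>> send_rows([
  [0.0055,0,0.005,0,0,0],
  [0,0,0,0,0,0],
  [0,0,0,0,0,0],
])

```text
time: 10.28
tool_pos: [0.5632, -0.426, 0.2085]
tool_rot: [0.328, 0.552, 0.725, -0.247]
contact_force: [0.1, 0.9, -1.2]
gripper_width: 0.269
```

```bash
python3 - <<'E'
from hookfit import *
st()
S=cal('scene');im=manip.grab_frame('scene');cv2.imwrite('pics/s10.png',im)
p,R=pose();Rh=R*Rth;O=p+R.apply(oth);X,Y,Z=Rh.as_matrix().T
U=O+.0635*X+.0016*Z;d=U-tm;print('hook_upper rel tube (rig x,y,z)',d@rx,d@ry,d@rz,'X',X)
crop(im,340,200,480,310,'pics/s10c.png',5)
E
```

```text
t 10.28 j [-0.5223 -0.0703  1.9016 -0.8067  0.8123 -0.3687] p [ 0.5632 -0.426   0.2085] F [ 0.1475  0.903  -1.2236] w 0.269
tool axes x,y,z: [-0.1751  0.6389 -0.7491] [0.9635 0.2676 0.0031] [ 0.2024 -0.7213 -0.6624]
hook_upper rel tube (rig x,y,z) 0.0007541114491981446 -0.00012809502448986903 -0.002163436650750361 X [ 0.0948 -0.3572  0.9292]
```

View pics/s10c.png

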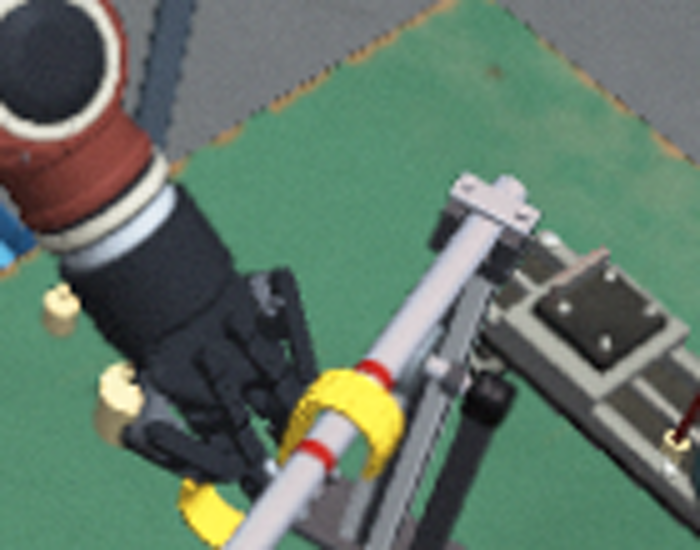

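>>> send_rows([
  [0.003,0,0.0026,0,0,0],
  [0,0,0,0,0,0],
])

```text
time: 10.58
tool_pos: [0.5628, -0.4257, 0.2037]
tool_rot: [0.327, 0.552, 0.726, -0.248]
contact_force: [-0.9, -0.2, -1.7]
gripper_width: 0.264
```

>>> send_rows([
  [0.0015,0,0.0014,0,0,0],
  [0,0,0,0,0,0],
])

```text
time: 10.82
tool_pos: [0.5634, -0.4262, 0.2031]
tool_rot: [0.328, 0.552, 0.725, -0.248]
contact_force: [-0.8, 0.1, 0.5]
gripper_width: 0.271
```

>>> send_rows([
  [0,0,0,0,0,0],
  [0,0,0,0,0,0],
  [0,0,0,0,0,0],
  [0,0,0,0,0,0],
  [0,0,0,0,0,0],
  [0,0,0,0,0,0],
], grip=0.65)

```text
time: 11.58
tool_pos: [0.5631, -0.4258, 0.2021]
tool_rot: [0.328, 0.552, 0.726, -0.247]
contact_force: [-0.1, -0.9, 0.8]
gripper_width: 0.649
```

```bash
python3 - <<'E'
from hookfit import *
st()
im=manip.grab_frame('scene');cv2.imwrite('pics/s11.png',im)
crop(im,340,200,480,310,'pics/s11c.png',5)
im=manip.grab_frame('wrist');cv2.imwrite('pics/w11.png',im)
E
```

```text
t 11.57 j [-0.5223 -0.0636  1.9064 -0.8143  0.8047 -0.3576] p [ 0.5631 -0.4258  0.2021] F [-0.0667 -0.9432  0.8108] w 0.649
tool axes x,y,z: [-0.1753  0.6391 -0.7489] [0.9635 0.2676 0.0028] [ 0.2022 -0.7211 -0.6627]
```

View pics/s11c.png

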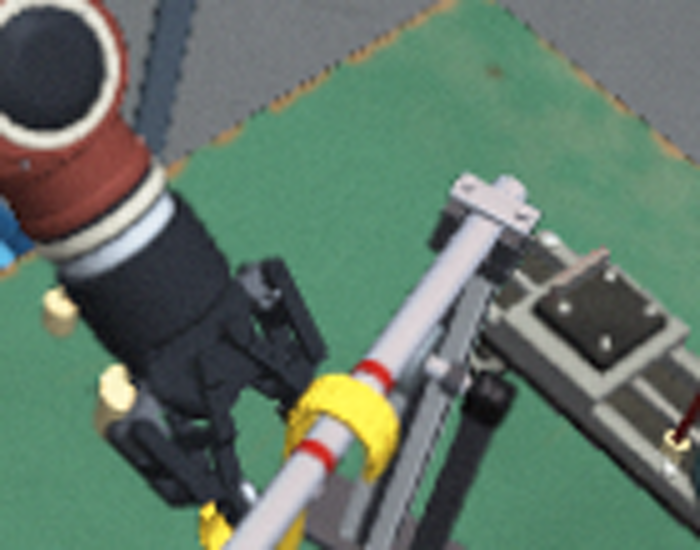

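View pics/w11.png

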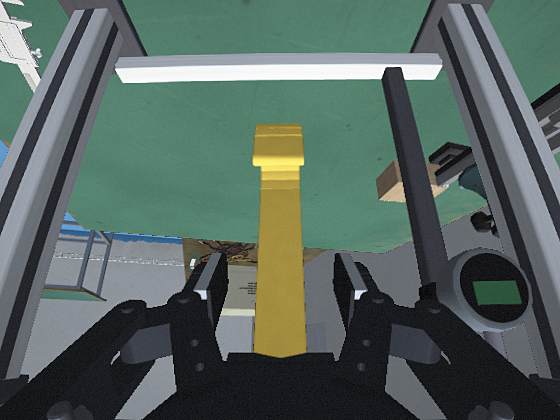

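```bash
cat >> geo.py <<'E'
GO=.0525  # TCP to actual grasp point
pyaw=5.5;pb=np.array([.4044,.379,.115])
def pailtool(bm,yaw,off,al,sg=-1,back=0.):
    """tool pose gripping bail bar at y=off of pail with bail_mid bm, pail y yaw deg"""
    a=np.radians(yaw);py=np.array([np.cos(a),np.sin(a),0]);px=np.array([py[1],-py[0],0])
    al=np.radians(al);z=np.cos(al)*px-np.sin(al)*rz
    R=RT(z,np.cross(z,py*sg)); G=np.array(bm)+off*py-rz*max(0,(abs(off)-.012)*6/33); return G+(GO-back)*z,R
E
python3 - <<'E'
from geo import *
P,r=fit();print(abs(r).max())
for al in [42,46,50,55]:
  for off in [-.03,.03]:
    for b in [0,.1]:
        p,R=pailtool(pb,pyaw,off,al,back=b);j,e=ik(p,R,P,manip.state()['joint_pos']);print('pick',al,off,b,j,round(e,4))
    for b in [tm-.149*rz,tm-.105*rz,tm-.105*rz-.1*rx]:
        p,R=pailtool(b,15.4,off,al);j,e=ik(p,R,P,[-.5,.05,1.85,-.7,.8,-2.0]);print('   hang',j,round(e,4))
E
```

```text
0.0015867874961772443
pick 42 -0.03 0 [ 0.8984  0.3768  1.6422 -0.5542  1.7636 -0.6921] 0.0
pick 42 -0.03 0.1 [ 0.9699  0.4196  1.46   -0.5318  1.9172 -0.7077] 0.0
   hang [-0.5922  0.0236  1.9735 -0.9104  0.6601 -1.8261] 0.0
   hang [-0.5922 -0.0386  1.9522 -0.8324  0.7139 -1.9268] 0.0
   hang [-0.45   -0.1913  2.0912 -0.8666  0.8239 -1.8142] 0.0
pick 42 0.03 0 [ 0.8372  0.4529  1.5405 -0.5915  1.755  -0.7536] 0.0
pick 42 0.03 0.1 [ 0.9096  0.4943  1.3599 -0.5717  1.9085 -0.7739] 0.0
   hang [-0.5123  0.1286  1.8619 -0.9248  0.7221 -1.7647] 0.0
   hang [-0.5123  0.0704  1.8418 -0.8589  0.7713 -1.8544] 0.0
   hang [-0.3732 -0.0585  1.9713 -0.891   0.8716 -1.7391] 0.0
pick 46 -0.03 0 [ 0.8852  0.3395  1.6651 -0.5173  1.7164 -0.7024] 0.0
pick 46 -0.03 0.1 [ 0.9543  0.3707  1.491  -0.4957  1.8726 -0.7154] 0.0
   hang [-0.6074  0.0239  1.9483 -0.7754  0.6883 -1.9537] 0.0
   hang [-0.6074 -0.0348  1.9248 -0.7117  0.7488 -2.0383] 0.0
   hang [-0.4699 -0.1907  2.0672 -0.7555  0.8466 -1.9152] 0.0
pick 46 0.03 0 [ 0.824   0.4177  1.563  -0.551   1.7084 -0.7631] 0.0
pick 46 0.03 0.1 [ 0.8937  
[... 837 characters left out ...]
1 -0.0581  1.9255 -0.6826  0.9137 -1.9232] 0.0
pick 55 -0.03 0 [ 0.8504  0.2556  1.7196 -0.4315  1.6096 -0.7347] 0.0
pick 55 -0.03 0.1 [ 0.9125  0.26    1.5642 -0.4124  1.7714 -0.7429] 0.0
   hang [-0.6433  0.0388  1.8847 -0.5208  0.7833 -2.1903] 0.0
   hang [-0.6433 -0.0131  1.8572 -0.485   0.8528 -2.2428] 0.0
   hang [-0.5168 -0.1751  2.0077 -0.5337  0.9225 -2.1127] 0.0
pick 55 0.03 0 [ 0.7894  0.3392  1.6162 -0.4571  1.6033 -0.7942] 0.0
pick 55 0.03 0.1 [ 0.8514  0.3423  1.4636 -0.4394  1.7635 -0.8057] 0.0
   hang [-0.5638  0.1388  1.7777 -0.5519  0.8275 -2.1063] 0.0
   hang [-0.5638  0.0897  1.7515 -0.5188  0.8923 -2.157 ] 0.0
   hang [-0.4377 -0.0508  1.894  -0.5646  0.9533 -2.0251] 0.0
```

```bash
python3 - <<'E'
from geo import *
p,R=pose();z=R.apply([0,0,1])
pa=p-.15*z; print('after retreat',pa)
pt,Rt=pailtool(pb,pyaw,-.03,48,back=.13);print(pt)
mid=np.array([.42,.05,.36]);
# one go: straight path from pa to pt
q=rows(pt+np.array([0,0,.03]),Rt,pa,R)
P,_=fit()
# check path via IK
pp=pa;RR=R;j=np.array(manip.state()['joint_pos'])
for o in q:
    pp=pp+RR.apply(o[:3]);RR=RR*Ro.from_rotvec(o[3:],degrees=True)
    jn,e=ik(pp,RR,P,j);print(pp,jn.round(2),round(e,4),'rate',np.abs(jn-j).max()*8);j=jn
E
```

```text
after retreat [ 0.5327 -0.3177  0.3016]
[0.3696 0.4277 0.1693]
[0.0447,0.0032,-0.0387,0.05,0.81,-6.37],
[0.0447,0.0082,-0.0380,0.05,0.81,-6.37],
[0.0440,0.0131,-0.0374,0.05,0.81,-6.37],
[0.0428,0.0179,-0.0368,0.05,0.81,-6.37],
[0.0411,0.0225,-0.0362,0.05,0.81,-6.37],
[0.0388,0.0269,-0.0357,0.05,0.81,-6.37],
[0.0361,0.0311,-0.0352,0.05,0.81,-6.37],
[0.0329,0.0349,-0.0347,0.05,0.81,-6.37],
[0.0294,0.0383,-0.0343,0.05,0.81,-6.37],
[0.0254,0.0414,-0.0339,0.05,0.81,-6.37],
[0.0211,0.0439,-0.0336,0.05,0.81,-6.37],
[0.0166,0.0460,-0.0334,0.05,0.81,-6.37],
[0.0119,0.0476,-0.0332,0.05,0.81,-6.37],
[ 0.5202 -0.2604  0.2937] [-0.25 -0.35  1.99 -0.78  1.15 -0.43] 0.0 rate 2.7448201959790985
[ 0.5076 -0.203   0.2858] [-0.13 -0.39  2.02 -0.79  1.24 -0.46] 0.0 rate 0.9241916555152732
[ 0.4951 -0.1457  0.278 ] [-0.01 -0.4   2.04 -0.8   1.33 -0.48] 0.0 rate 0.9852596018948269
[ 0.4825 -0.0883  0.2701] [ 0.12 -0.39  2.04 -0.79  1.42 -0.49] 0.0 rate 1.0163494741256929
[ 0.47   -0.031   0.2623] [ 0.24 -0.36  2.02 -0.78  1.5  -0.5 ] 0.0 rate 1.0128101000103482
[0.4574 0.0263 0.2544] [ 0.37 -0.3   1.99 -0.76  1.58 -0.51] 0.0 rate 0.9766140639448724
[0.4449 0.0837 0.2465] [ 0.48 -0.24  1.95 -0.73  1.65 -0.52] 0.0 rate 0.9152590636259097
[0.4323 0.141  0.2387] [ 0.59 -0.16  1.89 -0.69  1.71 -0.54] 0.0 rate 0.8386713133521062
[0.4198 0.1984 0.2308] [ 0.68 -0.07  1.82 -0.65  1.76 -0.57] 0.0 rate 0.7561461042790976
[0.4072 0.2557 0.2229] [ 0.76  0.02  1.74 -0.61  1.81 -0.6 ] 0.0 rate 0.7580406437828372
[0.3947 0.3131 0.2151] [ 0.84  0.12  1.65 -0.56  1.85 -0.64] 0.0 rate 0.7981336852996795
[0.3821 0.3704 0.2072] [ 0.91  0.23  1.55 -0.52  1.89 -0.69] 0.0 rate 0.8346743666298728
[0.3696 0.4277 0.1993] [ 0.96  0.34  1.43 -0.48  1.94 -0.75] 0.0 rate 0.9314830435603287
```

>>> send_rows([
  [0,0,-0.03,0,0,0],
  [0,0,-0.06,0,0,0],
  [0,0,-0.06,0,0,0],
])

```text
time: 12.05
tool_pos: [0.5319, -0.3168, 0.3022]
tool_rot: [0.327, 0.552, 0.725, -0.248]
contact_force: [0.6, -0.1, 0.2]
gripper_width: 0.648
```

```bash
python3 - <<'E'
from geo import *
st()
im=manip.grab_frame('scene');cv2.imwrite('pics/s12.png',im)
crop(im,340,200,480,310,'pics/s12c.png',5)
E
```

```text
t 12.05 j [-0.3519 -0.3075  1.9459 -0.7655  1.0687 -0.3903] p [ 0.5319 -0.3168  0.3022] F [ 0.5533 -0.0996  0.188 ] w 0.648
tool axes x,y,z: [-0.1753  0.6396 -0.7485] [0.9637 0.2669 0.0024] [ 0.2013 -0.7209 -0.6632]
```

View pics/s12c.png

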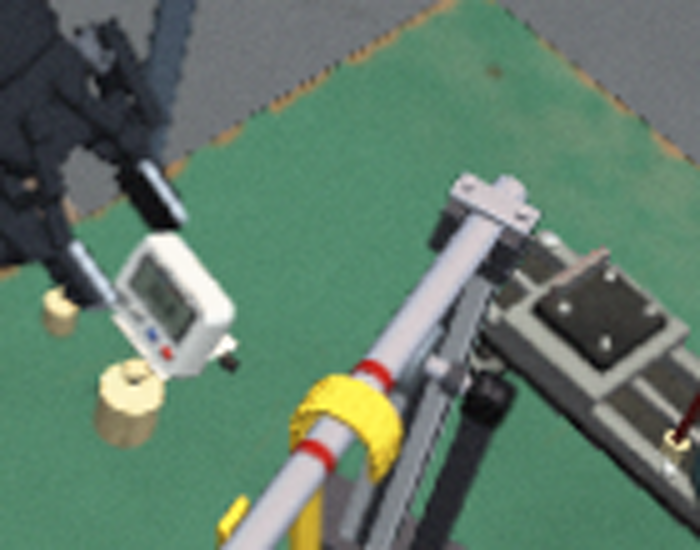

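>>> send_rows([
  [0.0447,0.0032,-0.0387,0.05,0.81,-6.37],
  [0.0447,0.0082,-0.038,0.05,0.81,-6.37],
  [0.044,0.0131,-0.0374,0.05,0.81,-6.37],
  [0.0428,0.0179,-0.0368,0.05,0.81,-6.37],
  [0.0411,0.0225,-0.0362,0.05,0.81,-6.37],
  [0.0388,0.0269,-0.0357,0.05,0.81,-6.37],
  [0.0361,0.0311,-0.0352,0.05,0.81,-6.37],
], grip=0.5)

```text
time: 12.98
tool_pos: [0.4445, 0.0856, 0.2465]
tool_rot: [0.172, 0.246, 0.895, -0.328]
contact_force: [1.0, 0.6, 0.7]
gripper_width: 0.497
```

>>> send_rows([
  [0.0329,0.0349,-0.0347,0.05,0.81,-6.37],
  [0.0294,0.0383,-0.0343,0.05,0.81,-6.37],
  [0.0254,0.0414,-0.0339,0.05,0.81,-6.37],
  [0.0211,0.0439,-0.0336,0.05,0.81,-6.37],
  [0.0166,0.046,-0.0334,0.05,0.81,-6.37],
  [0.0119,0.0476,-0.0332,0.05,0.81,-6.37],
  [0,0,0,0,0,0],
])

```text
time: 13.85
tool_pos: [0.3688, 0.4303, 0.1961]
tool_rot: [0.017, -0.047, 0.932, -0.359]
contact_force: [0.6, -0.6, -0.3]
gripper_width: 0.499
```

```bash
python3 - <<'E'
from geo import *
st()
c=cal('wrist');json.dump({k:v.tolist() for k,v in c.items()},open('pics/w13.json','w'))
im=manip.grab_frame('wrist');cv2.imwrite('pics/w13.png',im)
im=manip.grab_frame('scene');cv2.imwrite('pics/s13.png',im)
im=manip.grab_frame('top');cv2.imwrite('pics/t13.png',im)
crop(im,130,180,230,260,'pics/t13c.png',6)
E
```

```text
t 13.85 j [ 0.9679  0.3432  1.4256 -0.4816  1.9365 -0.7465] p [0.3688 0.4303 0.1961] F [ 0.5544 -0.6198 -0.332 ] w 0.499
tool axes x,y,z: [-0.995  -0.0997  0.0023] [-0.0754  0.7373 -0.6713] [ 0.0652 -0.6681 -0.7412]
```

View pics/w13.png

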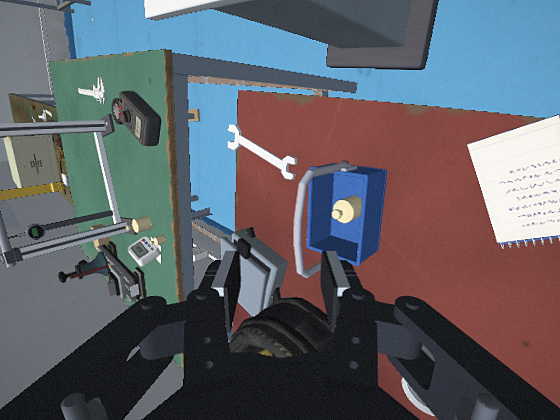

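View pics/s13.png

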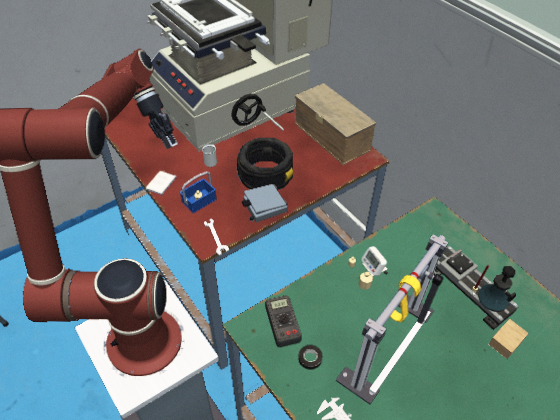

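View pics/t13c.png

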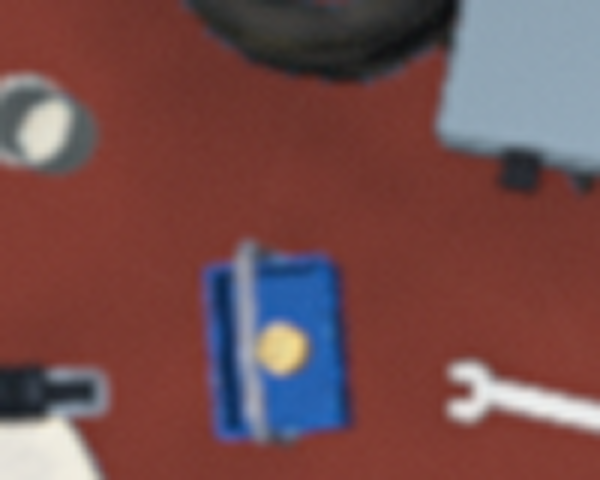

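```bash
python3 - <<'E'
from geo import *
im=cv2.imread('pics/w13.png');crop(im,280,145,400,290,'pics/w13c.png',4)
im=cv2.imread('pics/s13.png');crop(im,165,160,235,220,'pics/s13c.png',8)
E
```

```text
(no output)
```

View pics/w13c.png

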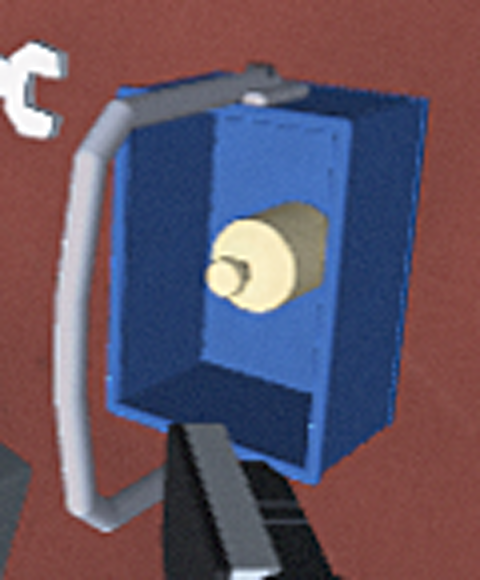

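View pics/s13c.png

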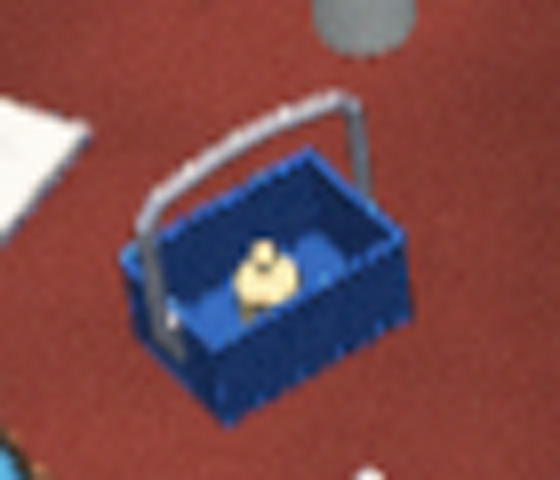

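```bash
cat > pailfit.py <<'E'
from geo import *
W={k:np.array(v) for k,v in json.load(open('pics/w13.json')).items()};T=cal('top');S=cal('scene')
f=lambda x0,y0,s,l:[((a+.5)/s-.5+x0,(b+.5)/s-.5+y0) for a,b in l]
obs=[(W,f(280,145,4,[(118,90),(351,118),(318,482),(108,407)])),(T,f(130,180,6,[(205,266),(338,256),(350,428),(216,437)])),(S,f(165,160,8,[(122,255),(310,150),(408,235),(208,352)]))]
bobs=[(W,f(280,145,4,[(72,325)])),(T,f(130,180,6,[(254,345)])),(S,f(165,160,8,[(245,137)]))]
def pts(q):
    a=q[2];X=np.array([np.sin(a),-np.cos(a),0]);Y=np.array([np.cos(a),np.sin(a),0]);O=np.array([q[0],q[1],0])
    return [O+sx*.035*X+sy*.05*Y+[0,0,.05] for sx in(1,-1) for sy in (1,-1)],O+[0,0,.115]
def res(q,use=(0,1,2),w=1):
    r=[];c,b=pts(q)
    for i in use:
        C,o=obs[i];pr=proj(C,c);k=C['K'][0,0]/np.linalg.norm(C['R']@b+C['t'])  # px per m
        for u in o:
            d=pr-np.array(u);r.extend(d[np.argmin((d**2).sum(1))]/k*1000)
        C,o=bobs[i];r.extend((proj(C,[b])[0]-o[0])/k*1000*np.array([1,0] if i!=2 else [0,1])) 
    return np.array(r)
if __name__=='__main__':
    for use in [(0,),(1,),(2,),(0,1,2)]:
        r=least_squares(res,[.404,.379,np.radians(5.5)],args=(use,),x_scale=[.01,.01,.05]);print(use,r.x,np.degrees(r.x[2]),'mm res',r.fun.round(1))
E
python3 pailfit.py
```

```text
(0,) [0.4029 0.3828 0.1019] 5.84099215440706 mm res [ 1.  -0.3 -0.9  0.6 -0.5 -0.6  1.1  0.2 -0.2  0. ]
(1,) [0.4054 0.3794 0.0776] 4.4451583285542045 mm res [ 4.9  0.9 -3.9  0.9 -4.7 -1.2  4.2 -0.5 -0.5 -0. ]
(2,) [0.4046 0.3833 0.0809] 4.636738228400686 mm res [-0.7  0.3  0.5  0.2 -1.4  1.2  1.6 -2.   0.   0.5]
(0, 1, 2) [0.4044 0.3813 0.0849] 4.86293291665706 mm res [ 0.4  0.2 -1.8  2.3 -2.7  0.2 -0.5  0.2 -1.5  0.   2.7  2.1 -6.1  1.6
 -6.2 -0.5  2.7  0.7 -2.4 -0.   0.1  1.7  1.2  1.3 -0.5  2.2  2.7 -0.7
  0.   1.7]
```

```bash
sed -i 's/^pyaw=5.5;pb=.*/pyaw=5.4;pb=np.array([.4035,.383,.115])/' geo.py; python3 - <<'E'
from geo import *
pa,Ra=pailtool(pb,pyaw,-.03,48,back=.05);pc,Rc=pailtool(pb,pyaw,-.03,48)
print(pa,pc);rows(pa,Ra,vmax=.045);print();rows(pc,Rc,pa,Ra,vmax=.02)
E
```

```text
[0.3738 0.3785 0.1099] [0.3769 0.3452 0.0727]
[0.0003,0.0078,0.0329,-0.03,0.02,0.01],
[0.0003,0.0077,0.0329,-0.03,0.02,0.01],
[0.0003,0.0077,0.0329,-0.03,0.02,0.01],

[-0.0000,-0.0000,0.0167,0.00,0.00,0.00],
[0.0000,-0.0000,0.0167,0.00,0.00,0.00],
[-0.0000,-0.0000,0.0167,0.00,0.00,0.00],
```

>>> send_rows([
  [0.0003,0.0078,0.033,0,0,0],
  [0.0003,0.0078,0.033,0,0,0],
  [0.0003,0.0078,0.033,0,0,0],
  [0,0,0,0,0,0],
])

```text
time: 14.5
tool_pos: [0.3728, 0.3757, 0.1082]
tool_rot: [0.016, -0.044, 0.932, -0.36]
contact_force: [0.3, 0.7, 1.0]
gripper_width: 0.498
```

```bash
python3 - <<'E'
from geo import *
st()
c=cal('wrist');im=manip.grab_frame('wrist');cv2.imwrite('pics/w14.png',im)
a=np.radians(pyaw);py=np.array([np.cos(a),np.sin(a),0])
print(proj(c,[pb,pb-.03*py-[0,0,.0033],pb-.045*py-[0,0,.006],pb+.045*py-[0,0,.006]]))
pc,Rc=pailtool(pb,pyaw,-.03,48);rows(pc,Rc,vmax=.02)
E
```

```text
t 14.50 j [ 0.9162  0.3355  1.5928 -0.4843  1.7764 -0.7099] p [0.3728 0.3757 0.1082] F [0.3438 0.7074 0.9986] w 0.498
tool axes x,y,z: [-0.9957 -0.0931  0.0028] [-0.0708  0.7367 -0.6725] [ 0.0606 -0.6698 -0.7401]
[[277.819  292.445 ]
 [281.3597 248.2394]
 [284.3803 224.3559]
 [283.6957 343.7562]]
[-0.0001,0.0003,0.0164,-0.04,-0.01,-0.00],
[-0.0001,0.0003,0.0164,-0.04,-0.01,-0.00],
[-0.0001,0.0003,0.0164,-0.04,-0.01,-0.00],
```

View pics/w14.png

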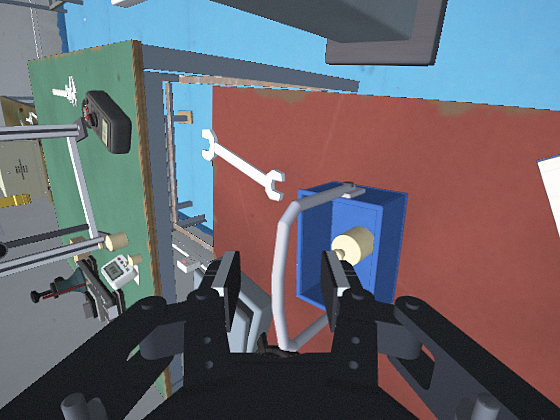

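>>> send_rows([
  [0,0.0003,0.0164,0,0,0],
  [0,0.0003,0.0164,0,0,0],
  [0,0.0003,0.0164,0,0,0],
  [0,0,0,0,0,0],
])

```text
time: 15.05
tool_pos: [0.3759, 0.345, 0.0709]
tool_rot: [0.016, -0.045, 0.932, -0.36]
contact_force: [0.2, 0.0, -0.7]
gripper_width: 0.497
```

>>> send_rows([
  [0,0,0,0,0,0],
  [0,0,0,0,0,0],
  [0,0,0,0,0,0],
  [0,0,0,0,0,0],
  [0,0,0,0,0,0],
], grip=0.0)

```text
time: 15.68
tool_pos: [0.3781, 0.3465, 0.0748]
tool_rot: [0.019, -0.043, 0.932, -0.359]
contact_force: [0.3, -4.4, 6.0]
gripper_width: 0.076
```

```bash
python3 - <<'E'
from geo import *
st()
c=cal('wrist');im=manip.grab_frame('wrist');cv2.imwrite('pics/w15.png',im)
E
```

```text
t 15.68 j [ 0.8848  0.3286  1.6642 -0.4997  1.7008 -0.7016] p [0.3781 0.3465 0.0748] F [ 0.2549 -4.4151  5.991 ] w 0.076
tool axes x,y,z: [-0.9955 -0.0944 -0.0047] [-0.0668  0.7378 -0.6717] [ 0.0669 -0.6684 -0.7408]
```

View pics/w15.png

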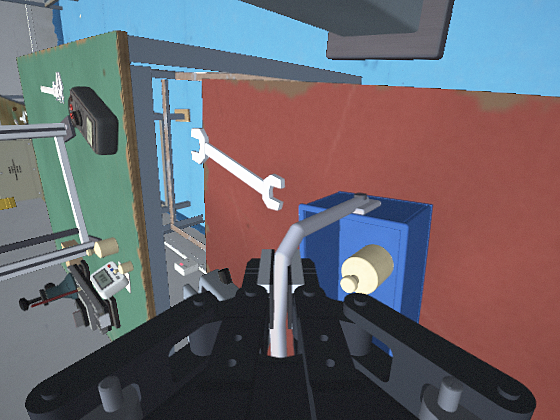

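>>> send_rows([
  [0,-0.0067,-0.0074,0,0,0],
  [0,-0.0135,-0.0148,0,0,0],
  [0,-0.0135,-0.0148,0,0,0],
  [0,0,0,0,0,0],
  [0,0,0,0,0,0],
])

```text
time: 16.35
tool_pos: [0.3765, 0.3465, 0.1224]
tool_rot: [0.017, -0.045, 0.932, -0.358]
contact_force: [0.8, 0.5, -3.1]
gripper_width: 0.07
```

```bash
python3 - <<'E'
from geo import *
st()
c=cal('wrist');json.dump({k:v.tolist() for k,v in c.items()},open('pics/w16.json','w'))
im=manip.grab_frame('wrist');cv2.imwrite('pics/w16.png',im)
im=manip.grab_frame('scene');cv2.imwrite('pics/s16.png',im);crop(im,150,140,250,220,'pics/s16c.png',7)
E
```

```text
t 16.35 j [ 0.885   0.2669  1.6496 -0.5017  1.7674 -0.742 ] p [0.3765 0.3465 0.1224] F [ 0.7731  0.5036 -3.1146] w 0.070
tool axes x,y,z: [-0.9954 -0.0957  0.    ] [-0.0711  0.7394 -0.6695] [ 0.0641 -0.6665 -0.7428]
```

View pics/w16.png

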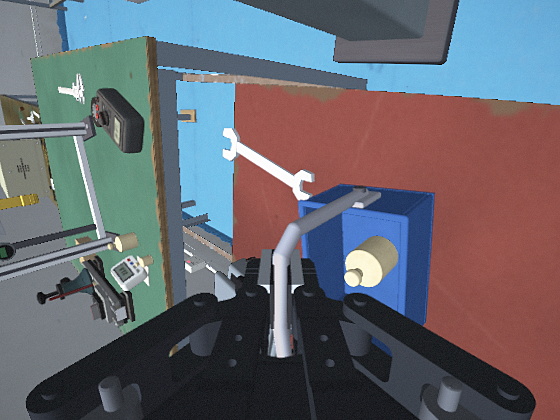

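View pics/s16c.png

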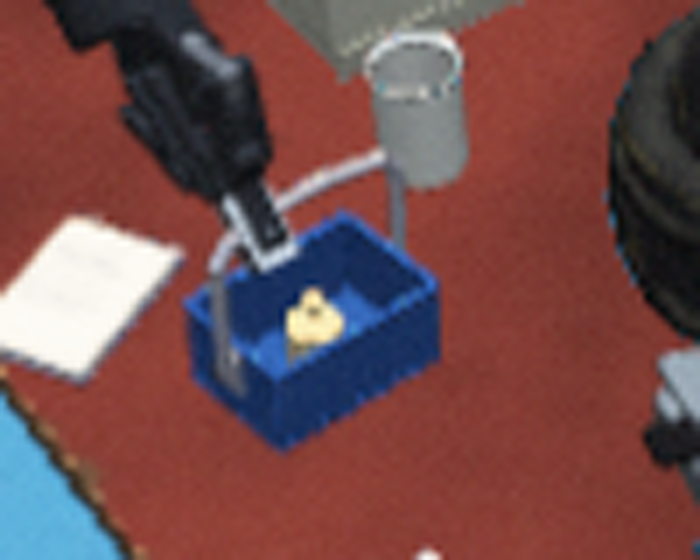

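```bash
python3 - <<'E'
from geo import *
im=cv2.imread('pics/w16.png');crop(im,260,170,440,340,'pics/w16c.png',4)
E
```

```text
(no output)
```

View pics/w16c.png

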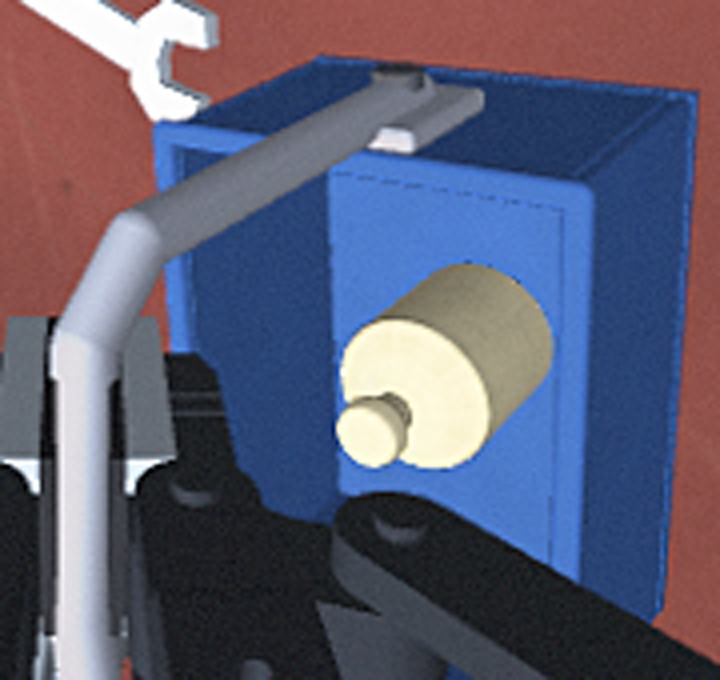

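```bash
cat > inhand.py <<'E'
from geo import *
import sys
def pfit(C,p,R,uv,X,bm0,yaw0,wt=1.0):
    z=R.apply([0,0,1])
    def f(q):
        Rp=Ro.from_euler('z',yaw0,degrees=True)*Ro.from_rotvec(q[3:])
        # pail local: y along Rp x-axis.. build axes: py=Rp*[1,0,0], px=Rp*[0,-1,0]
        A=np.array([Rp.apply([0,-1,0]),Rp.apply([1,0,0]),Rp.apply([0,0,1])]).T
        bm=bm0+q[:3];pts=[bm+A@(np.array(x)-[0,0,.115]) for x in X]
        r=(proj(C,pts)-uv).ravel()
        G=p-GO*z; l=np.linalg.inv(A)@(G-bm)  # grasp point in bail frame
        return np.r_[r,wt*l[0]*1000,wt*(l[2]+max(0,(abs(l[1])-.012)*6/33))*1000]
    r=least_squares(f,np.zeros(6),x_scale=[.01,.01,.01,.1,.1,.1])
    Rp=Ro.from_euler('z',yaw0,degrees=True)*Ro.from_rotvec(r.x[3:])
    A=np.array([Rp.apply([0,-1,0]),Rp.apply([1,0,0]),Rp.apply([0,0,1])]).T
    return bm0+r.x[:3],A,r.fun
E
python3 - <<'E'
from inhand import *
C={k:np.array(v) for k,v in json.load(open('pics/w16.json')).items()}
p,R=pose()
uv=np.array([(260+(a+.5)/4-.5,170+(b+.5)/4-.5) for a,b in [(155,122),(594,183),(318,57),(697,95)]])
X=[(.035,-.05,.05),(-.035,-.05,.05),(.035,-.05,0),(-.035,-.05,0)]
bm,A,res=pfit(C,p,R,uv,X,pb+[0,0,.05],pyaw)
print('bm',bm,'yaw',np.degrees(np.arctan2(A[1,1],A[0,1])),'z axis',A[:,2],'res',res.round(1))
G=p-GO*R.apply([0,0,1]);print('G in bail',A.T@(G-bm))
json.dump(dict(o=R.inv().apply(bm-p).tolist(),A=(R.as_matrix().T@A).tolist()),open('pailgrasp.json','w'))
E
```

```text
bm [0.4    0.3864 0.1625] yaw 9.24057863867372 z axis [0.0437 0.0208 0.9988] res [ 1.6 -0.3 -1.3  0.3 -0.4  0.   0.  -0.2  0.9 -0.4]
G in bail [ 0.0009 -0.0274 -0.0032]
```

```bash
cat >> geo.py <<'E'
if os.path.exists('pailgrasp.json'):
    _q=json.load(open('pailgrasp.json'));pgo=np.array(_q['o']);pgA=np.array(_q['A'])
def pailhold(bm,yaw=15.4):
    a=np.radians(yaw);py=np.array([np.cos(a),np.sin(a),0]);px=np.array([py[1],-py[0],0])
    A=np.array([px,py,rz]).T;R=Ro.from_matrix(A@pgA.T);return np.array(bm)-R.apply(pgo),R
def ramp(pt,Rt,p=None,R=None,v=.045,w=8):
    """rows with soft start/stop"""
    if p is None:p,R=pose()
    d=np.linalg.norm(np.array(pt)-p);ang=(R.inv()*Rt).magnitude()*180/np.pi
    n=int(np.ceil(max(d/v,ang/w)))+1
    s=np.r_[.5,np.ones(n-2),.5] if n>1 else np.ones(1); s=np.cumsum(s)/s.sum()
    rv=(R.inv()*Rt).as_rotvec(degrees=True);pp=p;RR=R;sp=0;o=[]
    for k in s:
        nx=p+(np.array(pt)-p)*k;st_=rv*(k-sp);o.append(np.r_[RR.inv().apply(nx-pp),st_]);RR=RR*Ro.from_rotvec(st_,degrees=True);pp=nx;sp=k
    for r in o: print('[%.4f,%.4f,%.4f,%.2f,%.2f,%.2f],'%tuple(r))
    return o,pp,RR
E
python3 - <<'E'
from geo import *
P,_=fit();p,R=pose()
print('A');o,pa,Ra=ramp(p+[0.03,-.06,.12],R)
Bp=tm-.004*ry-.13*rx;Bp[2]=.28
pb_,Rb=pailhold(Bp)
print('B',pb_);o,p2,R2=ramp(pb_,Rb,pa,Ra,v=.055)
pp=pa;RR=Ra;j=np.array([.8,.2,1.6,-.5,1.7,-.74])
for r in o:
    pp=pp+RR.apply(r[:3]);RR=RR*Ro.from_rotvec(r[3:],degrees=True)
    jn,e=ik(pp,RR,P,j,5);print(pp,jn.round(2),round(e,4),np.abs(jn-j).max()*8);j=jn
for b in [(-.13,.195),(-.014,.195),(-.002,.158)]:
    B=tm-.004*ry+b[0]*rx;B[2]=b[1];q,Rq=pailhold(B);jn,e=ik(q,Rq,P,j,5);print(b,jn,e)
E
```

```text
A
[-0.0030,-0.0159,-0.0059,0.00,0.00,0.00],
[-0.0060,-0.0317,-0.0118,0.00,0.00,0.00],
[-0.0060,-0.0317,-0.0118,0.00,0.00,0.00],
[-0.0060,-0.0317,-0.0118,0.00,0.00,0.00],
[-0.0030,-0.0159,-0.0059,0.00,0.00,0.00],
B [ 0.5015 -0.3258  0.2373]
[-0.0015,-0.0190,0.0174,-0.04,-0.25,-0.12],
[-0.0028,-0.0380,0.0348,-0.09,-0.50,-0.24],
[-0.0023,-0.0381,0.0348,-0.09,-0.50,-0.24],
[-0.0019,-0.0381,0.0347,-0.09,-0.50,-0.24],
[-0.0014,-0.0382,0.0347,-0.09,-0.50,-0.24],
[-0.0010,-0.0382,0.0346,-0.09,-0.50,-0.24],
[-0.0005,-0.0383,0.0346,-0.09,-0.50,-0.24],
[-0.0000,-0.0384,0.0345,-0.09,-0.50,-0.24],
[0.0004,-0.0384,0.0344,-0.09,-0.50,-0.24],
[0.0009,-0.0385,0.0344,-0.09,-0.50,-0.24],
[0.0013,-0.0385,0.0343,-0.09,-0.50,-0.24],
[0.0018,-0.0386,0.0342,-0.09,-0.50,-0.24],
[0.0011,-0.0193,0.0171,-0.04,-0.25,-0.12],
[0.4102 0.2605 0.2414] [ 0.75  0.04  1.69 -0.59  1.86 -0.96] 0.0 1.7255591033587327
[0.4182 0.2095 0.2411] [ 0.68 -0.04  1.78 -0.62  1.81 -1.02] 0.0 0.6636653431598512
[0.4261 0.1585 0.2407] [ 0.6  -0.12  1.85 -0.65  1.76 -1.09] 0.0 0.6461597248224882
[0.434  0.1075 0.2404] [ 0.51 -0.2   1.92
[... 384 characters left out ...]

[ 0.4737 -0.1474  0.2386] [-0.05 -0.4   2.08 -0.72  1.32 -1.65] 0.0 0.9637620204334594
[ 0.4816 -0.1983  0.2382] [-0.17 -0.4   2.08 -0.71  1.24 -1.74] 0.0 0.9492751769488575
[ 0.4896 -0.2493  0.2378] [-0.28 -0.38  2.06 -0.68  1.15 -1.84] 0.0 0.9088418095046109
[ 0.4975 -0.3003  0.2375] [-0.39 -0.34  2.03 -0.65  1.07 -1.93] 0.0 0.8480645379212945
[ 0.5015 -0.3258  0.2373] [-0.44 -0.31  2.01 -0.63  1.03 -1.97] 0.0 0.3969827588729693
(-0.13, 0.195) [-0.4362 -0.2213  2.0867 -0.7048  0.9026 -1.8498] 2.3267265988914217e-15
(-0.014, 0.195) [-0.601  -0.0433  1.9267 -0.6557  0.7894 -1.9979] 1.0805892674524826e-09
(-0.002, 0.158) [-0.6153  0.024   1.9284 -0.695   0.7272 -1.9505] 1.249641622314147e-15
```

>>> send_rows([
  [-0.003,-0.0159,-0.0059,0,0,0],
  [-0.006,-0.0317,-0.0118,0,0,0],
  [-0.006,-0.0317,-0.0118,0,0,0],
  [-0.006,-0.0317,-0.0118,0,0,0],
  [-0.003,-0.0159,-0.0059,0,0,0],
])

```text
time: 17.08
tool_pos: [0.4074, 0.2858, 0.2451]
tool_rot: [0.018, -0.044, 0.933, -0.358]
contact_force: [0.5, -0.1, -3.5]
gripper_width: 0.069
```

>>> send_rows([
  [-0.0015,-0.019,0.0174,-0.04,-0.25,-0.12],
  [-0.0028,-0.038,0.0348,-0.09,-0.5,-0.24],
  [-0.0023,-0.0381,0.0348,-0.09,-0.5,-0.24],
  [-0.0019,-0.0381,0.0347,-0.09,-0.5,-0.24],
  [-0.0014,-0.0382,0.0347,-0.09,-0.5,-0.24],
  [-0.001,-0.0382,0.0346,-0.09,-0.5,-0.24],
  [-0.0005,-0.0383,0.0346,-0.09,-0.5,-0.24],
])

```text
time: 17.95
tool_pos: [0.4574, -0.0466, 0.2393]
tool_rot: [0.038, -0.068, 0.933, -0.353]
contact_force: [-0.0, -0.2, -4.0]
gripper_width: 0.066
```

>>> send_rows([
  [0,-0.0384,0.0345,-0.09,-0.5,-0.24],
  [0.0004,-0.0384,0.0344,-0.09,-0.5,-0.24],
  [0.0009,-0.0385,0.0344,-0.09,-0.5,-0.24],
  [0.0013,-0.0385,0.0343,-0.09,-0.5,-0.24],
  [0.0018,-0.0386,0.0342,-0.09,-0.5,-0.24],
  [0.0011,-0.0193,0.0171,-0.04,-0.25,-0.12],
  [0,0,0,0,0,0],
  [0,0,0,0,0,0],
])

```text
time: 18.95
tool_pos: [0.5012, -0.3248, 0.2366]
tool_rot: [0.056, -0.087, 0.932, -0.347]
contact_force: [0.4, 0.7, -3.4]
gripper_width: 0.07
```

```bash
python3 - <<'E'
from geo import *
st()
c=cal('wrist');json.dump({k:v.tolist() for k,v in c.items()},open('pics/w17.json','w'))
im=manip.grab_frame('wrist');cv2.imwrite('pics/w17.png',im)
im=manip.grab_frame('scene');cv2.imwrite('pics/s17.png',im);crop(im,290,190,450,310,'pics/s17c.png',5)
E
```

```text
t 18.95 j [-0.4351 -0.3102  2.0109 -0.6327  1.0344 -1.9741] p [ 0.5012 -0.3248  0.2366] F [ 0.3779  0.7291 -3.443 ] w 0.070
tool axes x,y,z: [-0.9787 -0.2007 -0.0434] [-0.1236  0.7446 -0.656 ] [ 0.1639 -0.6366 -0.7536]
```

View pics/w17.png

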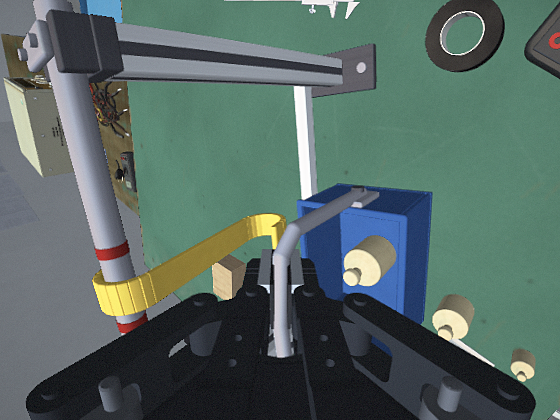

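View pics/s17c.png

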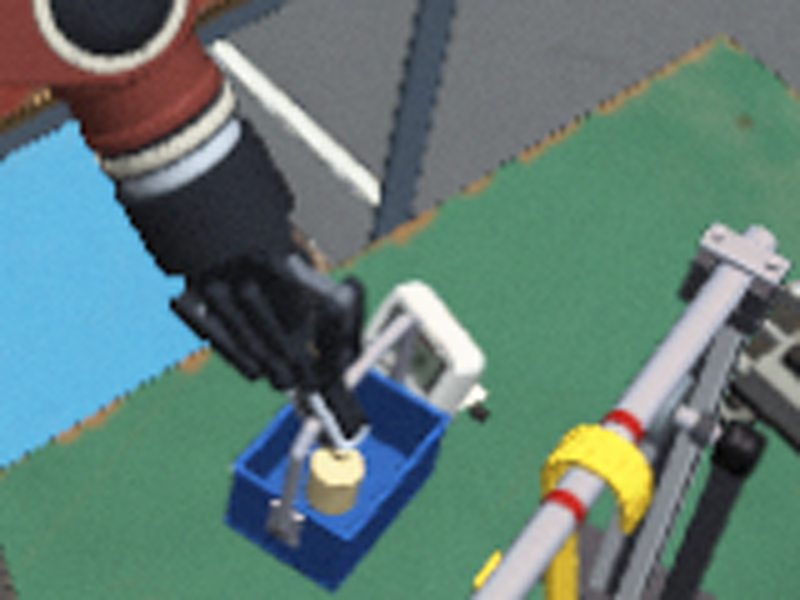

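```bash
cat > hang.py <<'E'
from hookfit import *
from scipy.optimize import minimize
def hangpose(q):
    dx,dy,dz,eps,yaw=q
    e=np.radians(eps);Rz=Ro.from_euler('z',yaw,degrees=True)
    X=Rz.apply(np.cos(e)*rz+np.sin(e)*rx);Y=Rz.apply(ry);Z=np.cross(X,Y)
    U=tm+dx*rx+dy*ry+dz*rz
    return U-.0635*X-.0016*Z,X,Y,Z
def fith(c,im,excl,dz=-.008):
    S=seg(im);v=~excl
    def f(q):
        m=mask3(c,*hangpose([q[0]/1e3,q[1]/1e3,dz,q[2],q[3]]),ss=2)
        return (np.abs(m-S)*v).sum()/(S*v).sum()
    x0=np.array([0,0,0,0.])
    r=minimize(f,x0,method='Nelder-Mead',options=dict(initial_simplex=np.vstack([x0,x0+[4,0,0,0],x0+[0,5,0,0],x0+[0,0,6,0],x0+[0,0,0,6]]),xatol=.05,fatol=1e-4))
    return r,S
E
python3 - <<'E'
from hang import *
c={k:np.array(v) for k,v in json.load(open('pics/w17.json')).items()}
im=cv2.imread('pics/w17.png')
print('bands',proj(c,[tm+.029*ry,tm-.029*ry]),'lower',proj(c,[tm-.135*rz]))
ex=np.zeros(im.shape[:2],bool);ex[250:,165:]=1;ex[290:,140:]=1;ex[:200,:]=1;ex[:,290:]=1
r,S=fith(c,im,ex);print(r.x,r.fun)
q=r.x;m=mask3(c,*hangpose([q[0]/1e3,q[1]/1e3,-.008,q[2],q[3]]))
o=im.copy();o[...,0]=np.maximum(o[...,0]*1.0,m*255).astype(np.uint8);crop(o,80,190,320,350,'pics/w17o.png',3)
E
```

```text
bands [[131.6866 321.557 ]
 [112.4167 251.6261]] lower [[255.3214 229.1147]]
[-5.3811  0.7735  1.0599 12.2374] 0.4958477880356138
```

View pics/w17o.png

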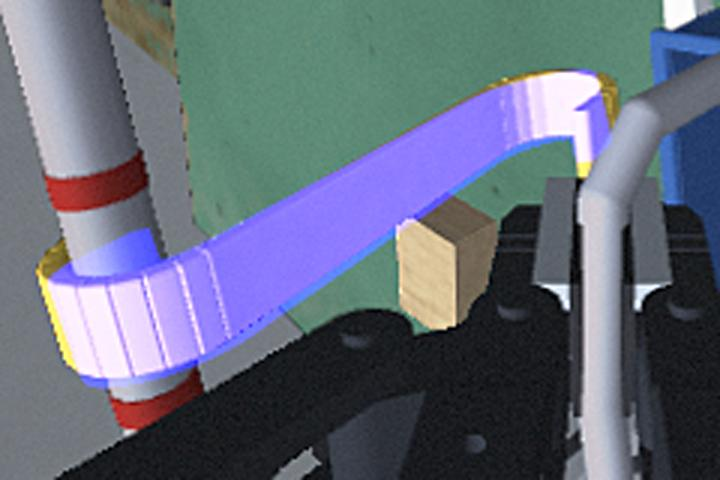

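```bash
python3 - <<'E'
from hang import *
c={k:np.array(v) for k,v in json.load(open('pics/w17.json')).items()}
im=cv2.imread('pics/w17.png')
S=seg(im);print(S.sum(), [im[260,190],im[232,260],im[292,105]])
import hookfit
def seg2(im):
    h=cv2.cvtColor(im,cv2.COLOR_BGR2HSV); return ((h[...,0]>15)&(h[...,0]<36)&(h[...,1]>150)&(h[...,2]>60)).astype(float)
import hang; hang.seg=seg2
S=seg2(im);cv2.imwrite('pics/seg17.png',(S*255).astype(np.uint8)[190:350,80:320])
ex=np.zeros(im.shape[:2],bool);ex[252:,165:]=1;ex[285:,140:]=1;ex[:200,:]=1;ex[:,288:]=1
# tube occlusion region
t=np.zeros(im.shape[:2],np.uint8);e=proj(c,[tm-.1*ry,tm+.06*ry]);cv2.line(t,tuple(e[0].astype(int)),tuple(e[1].astype(int)),255,34);
ex2=ex.copy();ex2|=(t>0)&(S<.5)
best=None
for s in range(2):
    r,_=fith(c,im,ex2);print(r.x,r.fun)
    r2,_=fith(c,im,ex2,dz=-.006);print(r2.x,r2.fun);break
q=r.x;m=mask3(c,*hangpose([q[0]/1e3,q[1]/1e3,-.008,q[2],q[3]]))
o=im.copy();o[...,0]=np.maximum(o[...,0]*1.0,m*255).astype(np.uint8);crop(o,80,190,320,350,'pics/w17o.png',3)
O,X,Y,Z=hangpose([q[0]/1e3,q[1]/1e3,-.008,q[2],q[3]]);L=O-.0635*X-.0016*Z-tm;print('lower rel tube rig',L@rx,L@ry,L@rz)
E
```

```text
4991.0 [array([ 55, 126, 141], dtype=uint8), array([ 98, 217, 236], dtype=uint8), array([122, 242, 255], dtype=uint8)]
[-2.4458  0.0039  5.0224  2.6904] 0.444238298416351
[-3.9268  0.0047  4.7553  4.0687] 0.4833469165987503
lower rel tube rig -0.010367662188142572 -0.00036839478419270933 -0.13479252965548771
```

View pics/w17o.png

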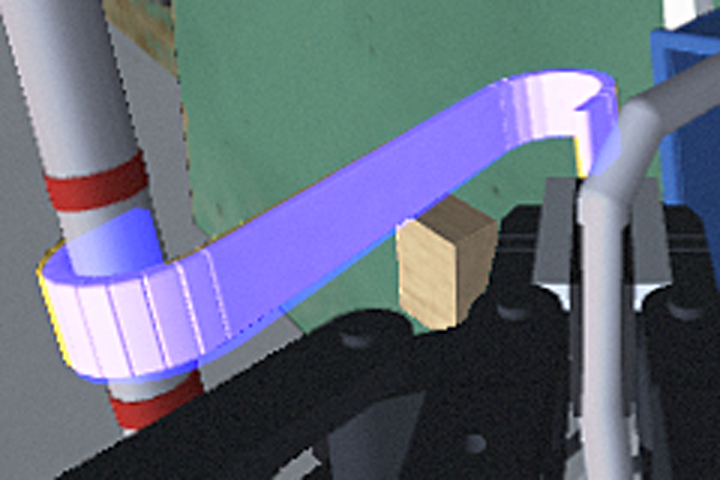

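View pics/seg17.png

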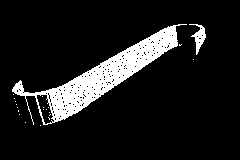

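```bash
python3 - <<'E'
from hang import *
c={k:np.array(v) for k,v in json.load(open('pics/w17.json')).items()}
im=cv2.imread('pics/w17.png')
def seg2(im):
    h=cv2.cvtColor(cv2.medianBlur(im,3),cv2.COLOR_BGR2HSV); return ((h[...,0]>18)&(h[...,0]<36)&(h[...,1]>100)&(h[...,2]>60)).astype(float)
import hang; hang.seg=seg2
S=seg2(im);S=cv2.morphologyEx(S,cv2.MORPH_CLOSE,np.ones((3,3)))
ex=np.zeros(im.shape[:2],bool);ex[252:,165:]=1;ex[285:,140:]=1;ex[:200,:]=1;ex[:,284:]=1
t=np.zeros(im.shape[:2],np.uint8);e=proj(c,[tm-.1*ry,tm+.06*ry]);cv2.line(t,tuple(e[0].astype(int)),tuple(e[1].astype(int)),255,34);
ex2=ex|((t>0)&(S<.5))
for dz in [-.008,-.005]:
    r,_=fith(c,im,ex2,dz=dz);q=r.x;print(r.x,r.fun)
    O,X,Y,Z=hangpose([q[0]/1e3,q[1]/1e3,dz,q[2],q[3]]);L=O-.0635*X-.0016*Z-tm;print('lower rel tube rig',L@rx,L@ry,L@rz)
m=mask3(c,*hangpose([q[0]/1e3,q[1]/1e3,dz,q[2],q[3]]))
o=im.copy();o[...,0]=np.maximum(o[...,0]*1.0,m*255).astype(np.uint8);crop(o,80,190,320,350,'pics/w17p.png',3)
E
```

```text
[1.3204 0.8305 6.8213 0.1668] 0.06081167350661195
lower rel tube rig -0.01058640744637171 0.0007958192625248242 -0.13448109286080673
[-3.3598 -0.19    5.5974  4.1195] 0.10571616760399251
lower rel tube rig -0.012538573049923923 -0.0008511227262704165 -0.13170656328049704
```

View pics/w17p.png

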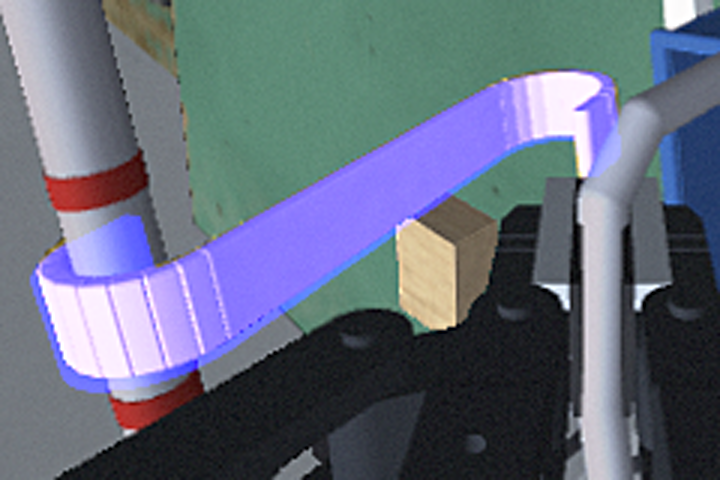

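```bash
cat >> geo.py <<'E'
HL=tm-.0106*rx+.0008*ry-.1345*rz
def bt(f,u,y=-.004): return pailhold(HL-f*rx+u*rz+y*ry)
E
python3 - <<'E'
from geo import *
p,R=pose();bm=p+R.apply(pgo);d=bm-HL;print('bail now rel L f,y,u',-d@rx,d@ry,d@rz,'tilt z',(R.as_matrix()@pgA)[:,2])
a,Ra=bt(.11,.024);print('C');_,a,Ra=ramp(a,Ra)
b,Rb=bt(.003,.024);print('D');ramp(b,Rb,a,Ra,v=.03)
c,Rc=bt(.003,-.012);print('E');ramp(c,Rc,b,Rb,v=.012)
E
```

```text
bail now rel L f,y,u 0.12068182155392254 -0.00412950138691789 0.10940811877350964 tilt z [ 0.0004 -0.0013  1.    ]
C
[0.0007,0.0120,0.0178,0.02,0.01,0.01],
[0.0015,0.0240,0.0356,0.04,0.02,0.03],
[0.0007,0.0120,0.0178,0.02,0.01,0.01],
D
[-0.0009,-0.0100,0.0088,0.00,-0.00,-0.00],
[-0.0018,-0.0200,0.0176,0.00,-0.00,-0.00],
[-0.0018,-0.0200,0.0176,0.00,-0.00,-0.00],
[-0.0018,-0.0200,0.0176,0.00,-0.00,-0.00],
[-0.0009,-0.0100,0.0088,0.00,-0.00,-0.00],
E
[0.0002,0.0030,0.0034,0.00,0.00,0.00],
[0.0004,0.0059,0.0068,0.00,0.00,0.00],
[0.0004,0.0059,0.0068,0.00,0.00,0.00],
[0.0004,0.0059,0.0068,0.00,0.00,0.00],
[0.0002,0.0030,0.0034,0.00,0.00,0.00],
```

>>> send_rows([
  [0.0007,0.012,0.0178,0,0,0],
  [0.0015,0.024,0.0356,0,0,0],
  [0.0007,0.012,0.0178,0,0,0],
  [-0.0009,-0.01,0.0088,0,0,0],
  [-0.0018,-0.02,0.0176,0,0,0],
  [-0.0009,-0.01,0.0088,0,0,0],
  [0,0,0,0,0,0],
])

```text
time: 19.92
tool_pos: [0.5199, -0.3885, 0.154]
tool_rot: [0.057, -0.086, 0.932, -0.348]
contact_force: [-0.1, 0.5, -3.6]
gripper_width: 0.072
```

```bash
python3 - <<'E'
from geo import *
st()
c=cal('wrist');json.dump({k:v.tolist() for k,v in c.items()},open('pics/w18.json','w'))
im=manip.grab_frame('wrist');cv2.imwrite('pics/w18.png',im)
p,R=pose();bm=p+R.apply(pgo);d=bm-HL;print('bail now rel L f,y,u',-d@rx,d@ry,d@rz)
print('L px',proj(c,[HL,HL-.02*rx+.006*rz,bm]))
b,Rb=bt(.003,.024);print('D');ramp(b,Rb,v=.03)
E
```

```text
t 19.93 j [-0.5338 -0.1244  1.9998 -0.6789  0.8341 -1.9327] p [ 0.5199 -0.3885  0.154 ] F [-0.1224  0.4989 -3.6431] w 0.072
tool axes x,y,z: [-0.9787 -0.1999 -0.0466] [-0.1205  0.7431 -0.6582] [ 0.1662 -0.6386 -0.7514]
bail now rel L f,y,u 0.05492332098846585 -0.0038407334339829844 0.025610283419844337
L px [[246.7825 288.7865]
 [261.6227 303.4241]
 [283.3311 340.8964]]
D
[-0.0008,-0.0095,0.0089,-0.00,0.01,-0.02],
[-0.0016,-0.0189,0.0177,-0.00,0.02,-0.05],
[-0.0008,-0.0095,0.0089,-0.00,0.01,-0.02],
```

View pics/w18.png

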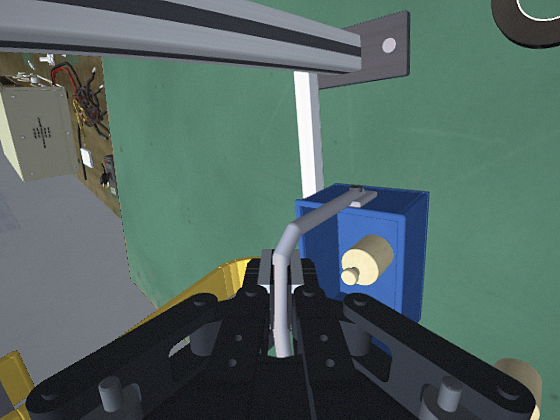

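```bash
python3 - <<'E'
from geo import *
b,Rb=bt(.003,.024,-.007);print('D');ramp(b,Rb,v=.03)
c,Rc=bt(.003,-.012,-.007);print('E');ramp(c,Rc,b,Rb,v=.012)
E
```

```text
D
[-0.0000,-0.0095,0.0089,-0.00,0.01,-0.02],
[-0.0001,-0.0191,0.0177,-0.00,0.02,-0.05],
[-0.0000,-0.0095,0.0089,-0.00,0.01,-0.02],
E
[0.0002,0.0030,0.0034,0.00,0.00,0.00],
[0.0004,0.0059,0.0068,0.00,0.00,0.00],
[0.0004,0.0059,0.0068,0.00,0.00,0.00],
[0.0004,0.0059,0.0068,0.00,0.00,0.00],
[0.0002,0.0030,0.0034,0.00,0.00,0.00],
```

>>> send_rows([
  [0,-0.0095,0.0089,0,0,0],
  [0,-0.0191,0.0177,0,0,0],
  [0,-0.0095,0.0089,0,0,0],
  [0,0,0,0,0,0],
])

```text
time: 20.48
tool_pos: [0.5298, -0.4388, 0.1508]
tool_rot: [0.056, -0.086, 0.932, -0.347]
contact_force: [-0.5, 0.2, -3.3]
gripper_width: 0.071
```

```bash
python3 - <<'E'
from geo import *
st()
c=cal('wrist')
im=manip.grab_frame('wrist');cv2.imwrite('pics/w19.png',im)
im=manip.grab_frame('scene');cv2.imwrite('pics/s19.png',im);crop(im,320,210,460,320,'pics/s19c.png',5)
p,R=pose();bm=p+R.apply(pgo);d=bm-HL;print('bail now rel L f,y,u',-d@rx,d@ry,d@rz)
E
```

```text
t 20.48 j [-0.6057 -0.0457  1.9315 -0.6541  0.785  -2.0003] p [ 0.5298 -0.4388  0.1508] F [-0.4866  0.1738 -3.2702] w 0.071
tool axes x,y,z: [-0.9787 -0.2002 -0.0452] [-0.1218  0.7439 -0.6571] [ 0.1652 -0.6376 -0.7525]
bail now rel L f,y,u 0.003970253121648285 -0.007349511890041314 0.02264072234372133
```

View pics/w19.png

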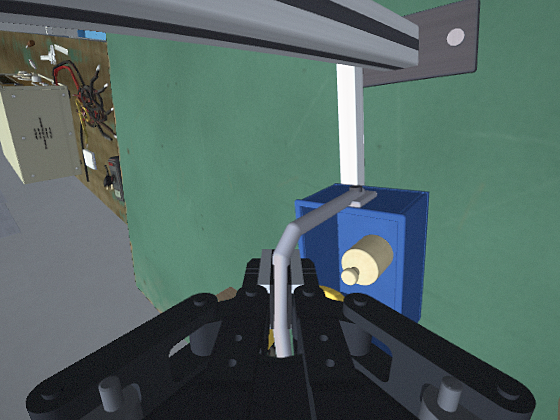

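View pics/s19c.png

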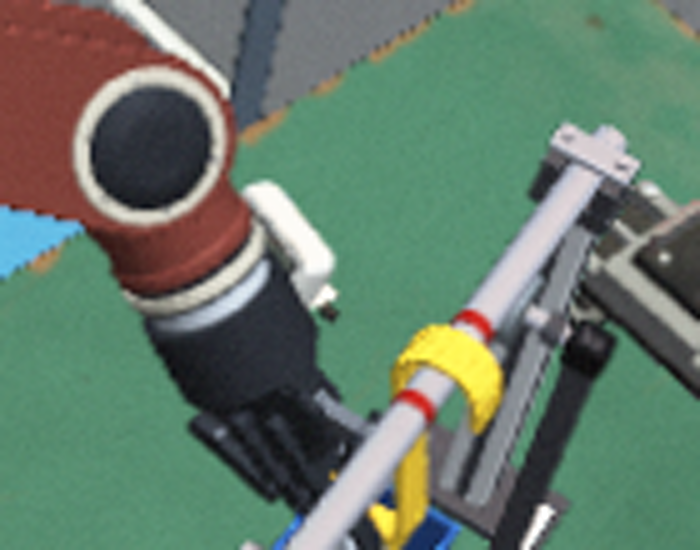

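>>> send_rows([
  [0.0002,0.003,0.0034,0,0,0],
  [0.0004,0.0059,0.0068,0,0,0],
  [0.0004,0.0059,0.0068,0,0,0],
  [0.0002,0.003,0.0034,0,0,0],
  [0,0,0,0,0,0],
])

```text
time: 21.2
tool_pos: [0.5296, -0.4378, 0.1226]
tool_rot: [0.056, -0.087, 0.932, -0.347]
contact_force: [0.7, -0.2, -4.2]
gripper_width: 0.07
```

>>> send_rows([
  [0.0001,0.002,0.0023,0,0,0],
  [0,0,0,0,0,0],
])

```text
time: 21.45
tool_pos: [0.53, -0.4381, 0.1207]
tool_rot: [0.057, -0.087, 0.932, -0.347]
contact_force: [0.5, -0.2, -4.3]
gripper_width: 0.064
```

```bash
python3 - <<'E'
from geo import *
st()
p,R=pose();bm=p+R.apply(pgo);d=bm-HL;print('bail now rel L f,y,u',-d@rx,d@ry,d@rz)
im=manip.grab_frame('wrist');cv2.imwrite('pics/w20.png',im)
im=manip.grab_frame('scene');cv2.imwrite('pics/s20.png',im);crop(im,320,210,460,320,'pics/s20c.png',5)
E
```

```text
t 21.45 j [-0.6048 -0.0072  1.9494 -0.6911  0.7407 -1.9494] p [ 0.53   -0.4381  0.1207] F [ 0.5299 -0.2308 -4.3374] w 0.064
tool axes x,y,z: [-0.9785 -0.2012 -0.0452] [-0.1226  0.7437 -0.6572] [ 0.1659 -0.6375 -0.7524]
bail now rel L f,y,u 0.003506616165922264 -0.007189366514920183 -0.007091009469628096
```

View pics/w20.png

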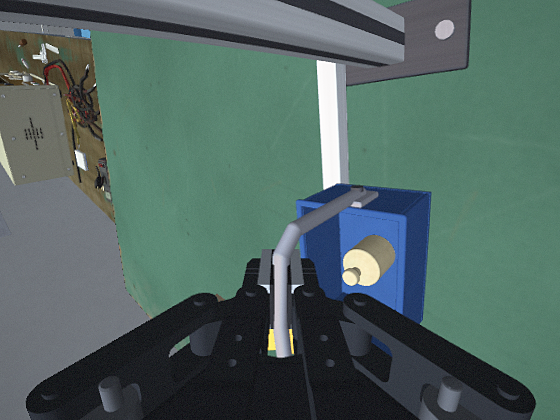

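View pics/s20c.png

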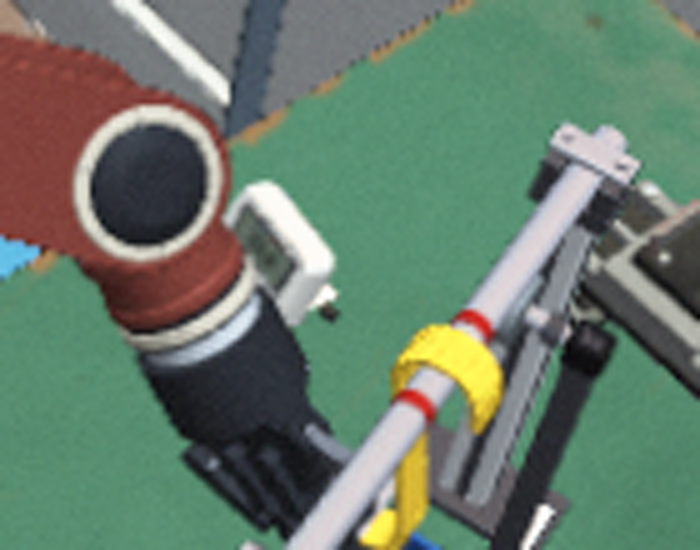

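>>> send_rows([
  [0.0001,0.002,0.0023,0,0,0],
  [0.0001,0.001,0.0011,0,0,0],
  [0,0,0,0,0,0],
])

```text
time: 21.92
tool_pos: [0.5304, -0.4384, 0.1169]
tool_rot: [0.057, -0.087, 0.932, -0.348]
contact_force: [0.5, 0.1, -1.6]
gripper_width: 0.069
```

>>> send_rows([
  [0.0001,0.0013,0.0015,0,0,0],
  [0,0,0,0,0,0],
])

```text
time: 22.18
tool_pos: [0.5309, -0.4389, 0.116]
tool_rot: [0.058, -0.087, 0.932, -0.348]
contact_force: [-1.8, -0.6, 2.2]
gripper_width: 0.068
```

>>> send_rows([
  [0.0001,0.0013,0.0015,0,0,0],
  [0,0,0,0,0,0],
])

```text
time: 22.42
tool_pos: [0.5318, -0.4395, 0.1155]
tool_rot: [0.059, -0.087, 0.931, -0.349]
contact_force: [-0.8, -0.0, 6.5]
gripper_width: 0.071
```

>>> send_rows([
  [-0.0001,-0.0016,-0.0018,0,0,0],
  [0,0,0,0,0,0],
])

```text
time: 22.68
tool_pos: [0.5306, -0.4385, 0.1157]
tool_rot: [0.057, -0.087, 0.932, -0.348]
contact_force: [-0.1, 0.6, 4.9]
gripper_width: 0.065
```

>>> send_rows([
  [0,0,0,0,0,0],
  [0,0,0,0,0,0],
  [0,0,0,0,0,0],
  [0,0,0,0,0,0],
], grip=0.35)

```text
time: 23.18
tool_pos: [0.5297, -0.438, 0.114]
tool_rot: [0.056, -0.087, 0.932, -0.347]
contact_force: [-0.5, 0.6, 0.2]
gripper_width: 0.35
```

```bash
python3 - <<'E'
from geo import *
st()
im=manip.grab_frame('wrist');cv2.imwrite('pics/w21.png',im)
im=manip.grab_frame('scene');cv2.imwrite('pics/s21.png',im);crop(im,320,210,460,320,'pics/s21c.png',5)
E
```

```text
t 23.18 j [-0.6048  0.0015  1.953  -0.6991  0.7319 -1.9385] p [ 0.5297 -0.438   0.114 ] F [-0.5138  0.6463  0.2153] w 0.350
tool axes x,y,z: [-0.9785 -0.2011 -0.0447] [-0.123   0.7441 -0.6567] [ 0.1653 -0.6371 -0.7529]
```

View pics/w21.png

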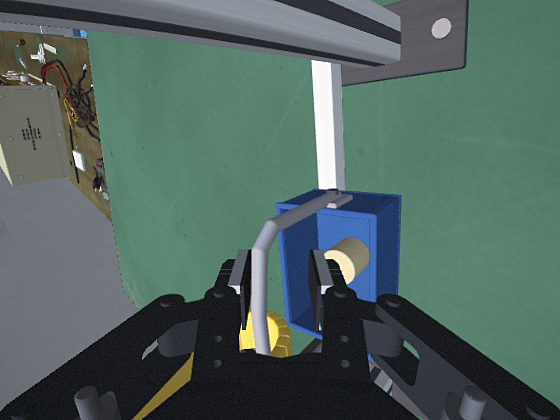

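View pics/s21c.png

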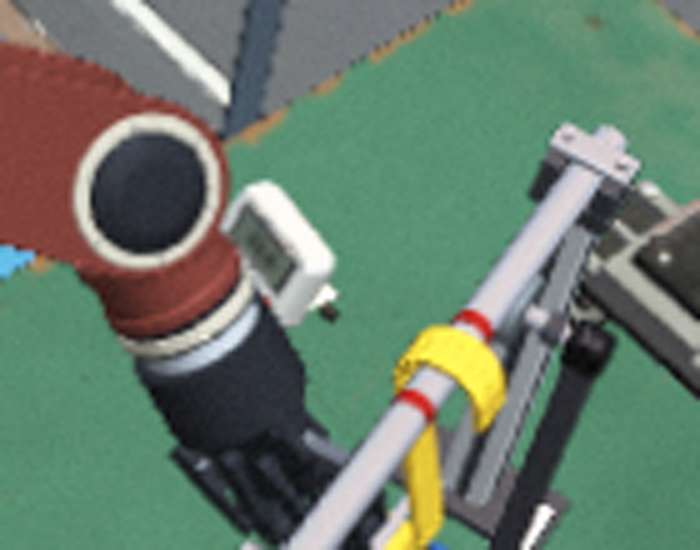

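>>> send_rows([
  [0,0,0,0,0,0],
  [0,0,0,0,0,0],
  [0,-0.004,0,0,0,0],
  [0,0,0,0,0,0],
], grip=0.5)

```text
time: 23.78
tool_pos: [0.5307, -0.4415, 0.1178]
tool_rot: [0.057, -0.087, 0.932, -0.348]
contact_force: [0.5, -0.9, -1.1]
gripper_width: 0.503
```

```bash
python3 - <<'E'
from geo import *
st()
im=manip.grab_frame('wrist');cv2.imwrite('pics/w22.png',im)
E
```

```text
t 23.77 j [-0.6091  0.0016  1.9463 -0.6939  0.7332 -1.9477] p [ 0.5307 -0.4415  0.1178] F [ 0.478  -0.9361 -1.1121] w 0.503
tool axes x,y,z: [-0.9785 -0.2012 -0.0458] [-0.122   0.7434 -0.6576] [ 0.1663 -0.6379 -0.7519]
```

View pics/w22.png

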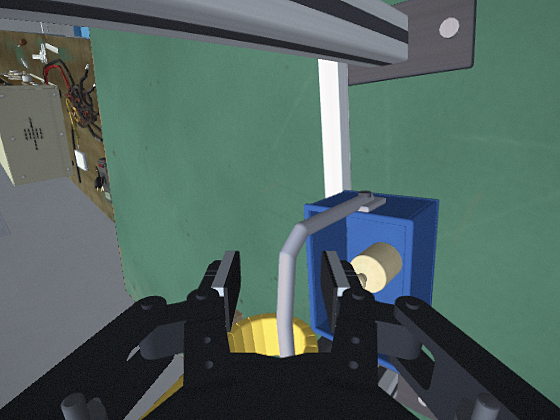

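>>> send_rows([
  [0,0,-0.015,0,0,0],
  [0,0,-0.03,0,0,0],
  [0,0,-0.05,0,0,0],
  [0,0,-0.05,0,0,0],
  [0,0,0,0,0,0],
])

```text
time: 24.45
tool_pos: [0.5084, -0.3476, 0.2326]
tool_rot: [0.061, -0.087, 0.931, -0.35]
contact_force: [-0.5, -0.7, 0.2]
gripper_width: 0.503
```

```bash
python3 - <<'E'
from geo import *
st()
im=manip.grab_frame('wrist');cv2.imwrite('pics/w23.png',im)
im=manip.grab_frame('scene');cv2.imwrite('pics/s23.png',im);crop(im,320,210,480,330,'pics/s23c.png',5)
E
```

```text
t 24.45 j [-0.4728 -0.2775  1.9946 -0.6285  0.9876 -1.9935] p [ 0.5084 -0.3476  0.2326] F [-0.5183 -0.6717  0.2381] w 0.503
tool axes x,y,z: [-0.9775 -0.2043 -0.0524] [-0.1194  0.7405 -0.6613] [ 0.1739 -0.6402 -0.7483]
```

View pics/w23.png

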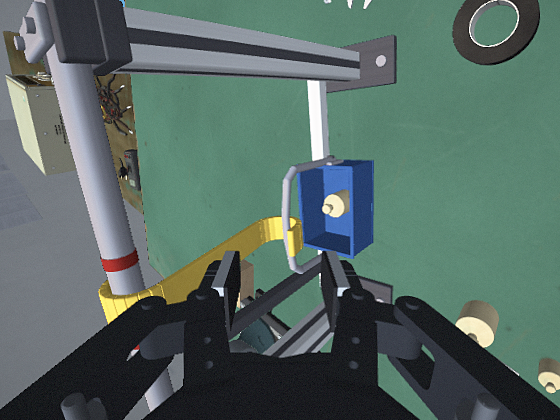

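View pics/s23c.png

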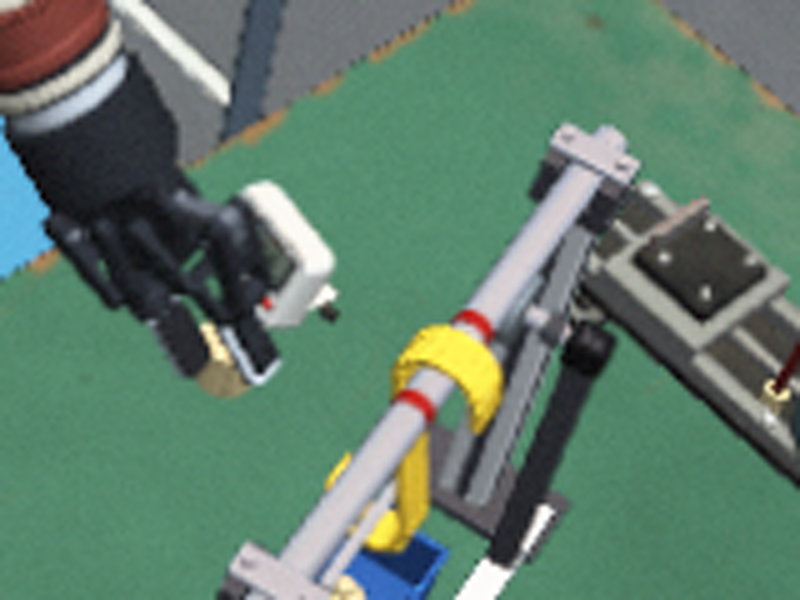

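```bash
python3 - <<'E'
from geo import *
P,_=fit();p,R=pose()
dirv=np.array([.977,-.213,0]);dirv/=np.linalg.norm(dirv);h=np.cross(rz,dirv);print('h',h)
Rt=RT(-rz,h);pt=np.array([.5086,.235,.14])
o,_,_=ramp(pt,Rt,v=.058,w=9.5)
pp,RR=p,R;j=np.array(manip.state()['joint_pos'])
for r in o:
    pp=pp+RR.apply(r[:3]);RR=RR*Ro.from_rotvec(r[3:],degrees=True)
    jn,e=ik(pp,RR,P,j,5);print(pp,jn.round(2),round(e,4),(np.abs(jn-j)*8).max().round(2));j=jn
E
```

```text
h [ 0.213  0.977 -0.   ]
[-0.0053,0.0223,-0.0139,-1.82,0.51,1.00],
[-0.0095,0.0456,-0.0265,-3.64,1.01,2.00],
[-0.0074,0.0475,-0.0237,-3.64,1.01,2.00],
[-0.0054,0.0491,-0.0207,-3.64,1.01,2.00],
[-0.0033,0.0505,-0.0176,-3.64,1.01,2.00],
[-0.0012,0.0516,-0.0144,-3.64,1.01,2.00],
[0.0008,0.0524,-0.0111,-3.64,1.01,2.00],
[0.0028,0.0530,-0.0077,-3.64,1.01,2.00],
[0.0048,0.0532,-0.0043,-3.64,1.01,2.00],
[0.0067,0.0532,-0.0008,-3.64,1.01,2.00],
[0.0085,0.0529,0.0027,-3.64,1.01,2.00],
[0.0051,0.0261,0.0031,-1.82,0.51,1.00],
[ 0.5067 -0.3216  0.2233] [-0.43 -0.28  2.   -0.61  1.04 -1.96] 0.0 0.39
[ 0.5069 -0.2686  0.2154] [-0.35 -0.29  2.   -0.57  1.13 -1.88] 0.0 0.73
[ 0.5071 -0.2156  0.2074] [-0.27 -0.29  1.99 -0.53  1.21 -1.8 ] 0.0 0.65
[ 0.5072 -0.1626  0.1995] [-0.19 -0.28  1.98 -0.48  1.27 -1.71] 0.0 0.68
[ 0.5074 -0.1096  0.1916] [-0.12 -0.26  1.97 -0.42  1.33 -1.62] 0.0 0.71
[ 0.5076 -0.0565  0.1836] [-0.05 -0.24  1.95 -0.36  1.37 -1.53] 0.0 0.72
[ 0.5078 -0.0035  0.1757] [ 0.02 -0.22  1.93 -0.3   1.4  -1.44] 0.0 0.73
[0.508  0.0495 0.1678] [ 0.09 -0.19  1.91 -0.23  1.42 -1.35] 0.0 0.73
[0.5081 0.1025 0.1598] [ 0.15 -0.15  1.89 -0.17  1.42 -1.26] 0.0 0.71
[0.5083 0.1555 0.1519] [ 0.21 -0.12  1.86 -0.1   1.41 -1.18] 0.0 0.69
[0.5085 0.2085 0.144 ] [ 0.27 -0.08  1.84 -0.03  1.39 -1.1 ] 0.0 0.66
[0.5086 0.235  0.14  ] [ 0.3  -0.06  1.82 -0.    1.37 -1.06] 0.0 0.31
```

>>> send_rows([
  [-0.0053,0.0223,-0.0139,-1.82,0.51,1.0],
  [-0.0095,0.0456,-0.0265,-3.64,1.01,2.0],
  [-0.0074,0.0475,-0.0237,-3.64,1.01,2.0],
  [-0.0054,0.0491,-0.0207,-3.64,1.01,2.0],
  [-0.0033,0.0505,-0.0176,-3.64,1.01,2.0],
  [-0.0012,0.0516,-0.0144,-3.64,1.01,2.0],
])

```text
time: 25.3
tool_pos: [0.5068, -0.0558, 0.1809]
tool_rot: [0.027, 0.011, 0.984, -0.176]
contact_force: [-0.4, 0.9, -1.0]
gripper_width: 0.5
```

>>> send_rows([
  [0.0008,0.0524,-0.0111,-3.64,1.01,2.0],
  [0.0028,0.053,-0.0077,-3.64,1.01,2.0],
  [0.0048,0.0532,-0.0043,-3.64,1.01,2.0],
  [0.0067,0.0532,-0.0008,-3.64,1.01,2.0],
  [0.0085,0.0529,0.0027,-3.64,1.01,2.0],
  [0.0051,0.0261,0.0031,-1.82,0.51,1.0],
  [0,0,0,0,0,0],
], grip=0.7)

```text
time: 26.18
tool_pos: [0.508, 0.2344, 0.1371]
tool_rot: [-0.003, 0.107, 0.994, -0.001]
contact_force: [0.2, -1.4, -1.1]
gripper_width: 0.699
```

```bash
python3 - <<'E'
from geo import *
st()
c=cal('wrist');json.dump({k:v.tolist() for k,v in c.items()},open('pics/w24.json','w'))
im=manip.grab_frame('wrist');cv2.imwrite('pics/w24.png',im)
im=manip.grab_frame('scene');cv2.imwrite('pics/s24.png',im);crop(im,360,200,480,320,'pics/s24c.png',5)
E
```

```text
t 26.18 j [ 0.2987 -0.0515  1.8255  0.0011  1.3728 -1.0576] p [0.508  0.2344 0.1371] F [ 0.1673 -1.3677 -1.0794] w 0.699
tool axes x,y,z: [-0.977   0.2132  0.0051] [ 0.2132  0.977  -0.0016] [-0.0053 -0.0005 -1.    ]
```

View pics/w24.png

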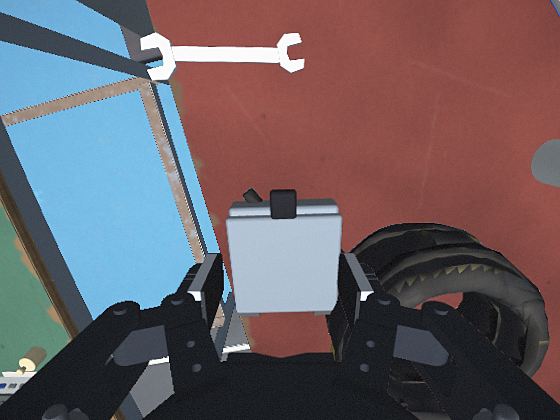

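View pics/s24.png

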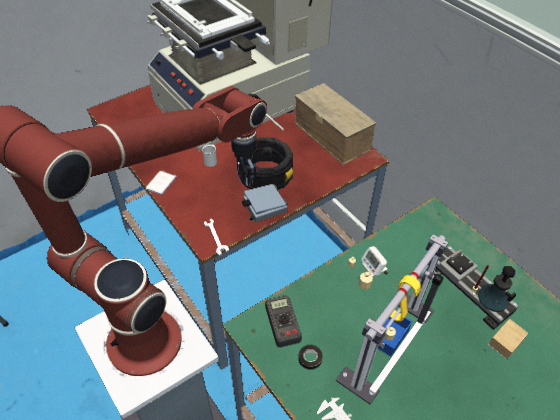

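```bash
python3 - <<'E'
from geo import *
im=cv2.imread('pics/w24.png');crop(im,210,180,360,320,'pics/w24c.png',5)
E
```

```text
(no output)
```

View pics/w24c.png

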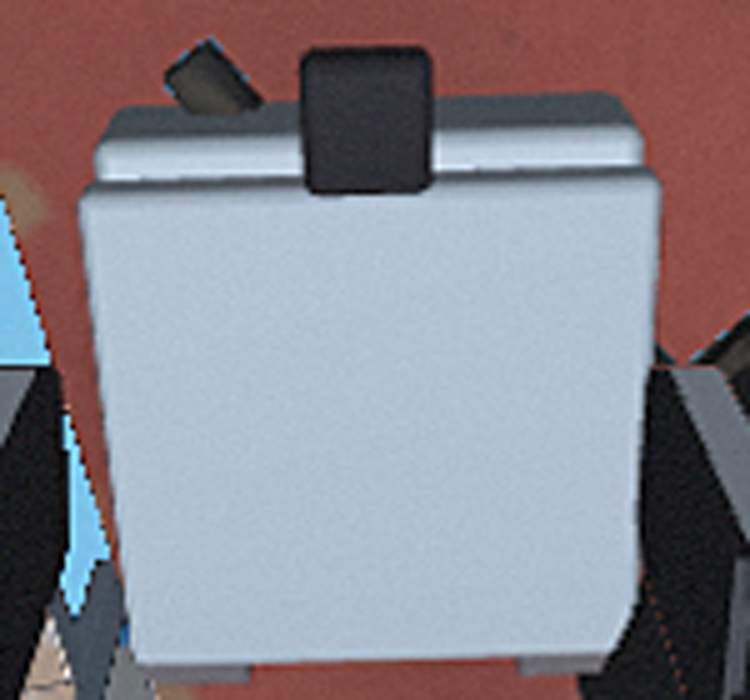

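```bash
python3 - <<'E'
from geo import *
c={k:np.array(v) for k,v in json.load(open('pics/w24.json')).items()}
f=lambda a,b:(210+(a+.5)/5-.5,180+(b+.5)/5-.5)
pt={k:onz(c,f(*v),z) for k,v,z in [('fl',(84,205),.0435),('fr',(659,188),.0435),('bl',(135,665),.0435),('tabfl',(303,66),.043),('tabfr',(432,62),.043),('tabbl',(305,190),.043),('tabbr',(432,187),.043)]}
for k,v in pt.items(): print(k,v)
n=lambda v:v/np.linalg.norm(v)
print('front width',np.linalg.norm(pt['fl']-pt['fr']),'h',n(pt['fr']-pt['fl']),'depth',np.linalg.norm(pt['bl']-pt['fl']),n(pt['bl']-pt['fl']))
print('tab w',np.linalg.norm(pt['tabfl']-pt['tabfr']),'len',np.linalg.norm(pt['tabfl']-pt['tabbl']),n(pt['tabbl']-pt['tabfl']))
fe=(pt['tabfl']+pt['tabfr'])/2;be=(pt['tabbl']+pt['tabbr'])/2;print('tab front mid',fe,'back mid',be)
E
```

```text
fl [0.5151 0.1799 0.0435]
fr [0.5351 0.2877 0.0435]
bl [0.6177 0.1626 0.0435]
tabfl [0.4975 0.2269 0.043 ]
tabfr [0.5018 0.2504 0.043 ]
tabbl [0.5213 0.2218 0.043 ]
tabbr [0.5258 0.2456 0.043 ]
front width 0.10967389055215138 h [0.1822 0.9833 0.    ] depth 0.10408873980696466 [ 0.986  -0.1665  0.    ]
tab w 0.023943601996552877 len 0.024340960388363735 [ 0.9782 -0.2079  0.    ]
tab front mid [0.4997 0.2386 0.043 ] back mid [0.5236 0.2337 0.043 ]
```

```bash
cat >> geo.py <<'E'
dv=np.array([.983,-.182,0]);dv/=np.linalg.norm(dv);dh=np.cross(rz,dv)
tabp=np.array([.5105,.2366,.038]);hin=np.array([tabp[0]+.128*dv[0],tabp[1]+.128*dv[1],.0385])
E
python3 - <<'E'
from geo import *
Rt=RT(-rz,dh);P=tabp-.002*dv
a=P+[0,0,.01-.038+.05];b=P+[0,0,-.043]
print(a,b);_,a,Ra=ramp(a,Rt);print();ramp(b,Rt,a,Ra,v=.02)
E
```

```text
[0.5085 0.237  0.06  ] [ 0.5085  0.237  -0.005 ]
[0.0002,0.0009,0.0196,-0.02,-0.05,-0.47],
[0.0003,0.0017,0.0391,-0.03,-0.09,-0.95],
[0.0002,0.0009,0.0196,-0.02,-0.05,-0.47],

[-0.0000,0.0000,0.0081,-0.00,-0.00,-0.00],
[-0.0000,0.0000,0.0163,-0.00,-0.00,-0.00],
[-0.0000,0.0000,0.0163,-0.00,-0.00,-0.00],
[-0.0000,0.0000,0.0163,-0.00,-0.00,-0.00],
[-0.0000,0.0000,0.0081,-0.00,-0.00,-0.00],
```

>>> send_rows([
  [0.0002,0.0009,0.0196,0,-0.05,-0.47],
  [0.0003,0.0017,0.0391,0,-0.09,-0.95],
  [0.0002,0.0009,0.0196,0,-0.05,-0.47],
  [0,0,0.0081,0,0,0],
  [0,0,0.0163,0,0,0],
  [0,0,0,0,0,0],
], grip=0.5)

```text
time: 27.02
tool_pos: [0.5085, 0.2378, 0.0358]
tool_rot: [0.0, 0.091, 0.996, -0.0]
contact_force: [0.0, 0.1, 0.2]
gripper_width: 0.5
```

```bash
python3 - <<'E'
from geo import *
st()
im=manip.grab_frame('wrist');cv2.imwrite('pics/w25.png',im)
Rt=RT(-rz,dh);P=tabp-.002*dv;b=P+[0,0,-.043];ramp(b,Rt,v=.02)
E
```

```text
t 27.02 j [ 0.305   0.0636  1.8924 -0.0001  1.1854 -1.0826] p [0.5085 0.2378 0.0358] F [0.0388 0.1179 0.1798] w 0.500
tool axes x,y,z: [-0.9833  0.1822 -0.0003] [0.1822 0.9833 0.    ] [ 0.0003 -0.     -1.    ]
[0.0001,-0.0002,0.0069,0.01,0.02,0.00],
[0.0001,-0.0004,0.0139,0.01,0.03,0.00],
[0.0001,-0.0004,0.0139,0.01,0.03,0.00],
[0.0001,-0.0002,0.0069,0.01,0.02,0.00],
```

View pics/w25.png

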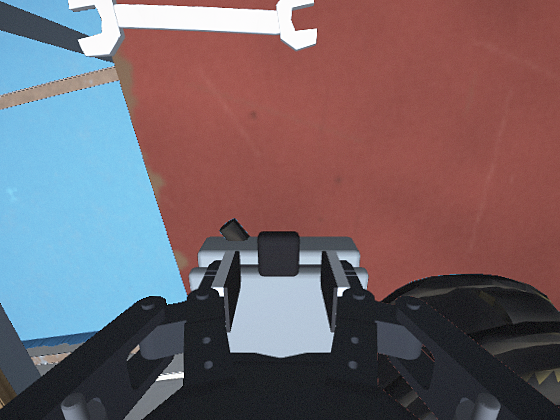

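>>> send_rows([
  [0,-0.0003,0.0069,0,0,0],
  [0,-0.0004,0.0139,0,0,0],
  [0,-0.0004,0.0139,0,0,0],
  [0,0,0,0,0,0],
])

```text
time: 27.58
tool_pos: [0.5073, 0.2363, -0.0002]
tool_rot: [-0.001, 0.091, 0.996, -0.001]
contact_force: [-0.2, 0.3, 0.1]
gripper_width: 0.497
```

```bash
python3 - <<'E'
from geo import *
st()
im=manip.grab_frame('wrist');cv2.imwrite('pics/w26.png',im)
im=manip.grab_frame('scene');cv2.imwrite('pics/s26.png',im);crop(im,220,150,310,230,'pics/s26c.png',8)
E
```

```text
t 27.57 j [ 0.3033  0.1131  1.9087 -0.0006  1.1216 -1.0844] p [ 0.5073  0.2363 -0.0002] F [-0.17    0.3223  0.1103] w 0.497
tool axes x,y,z: [-0.9833  0.1819  0.0013] [ 0.1819  0.9833 -0.0013] [-0.0016 -0.0011 -1.    ]
```

View pics/w26.png

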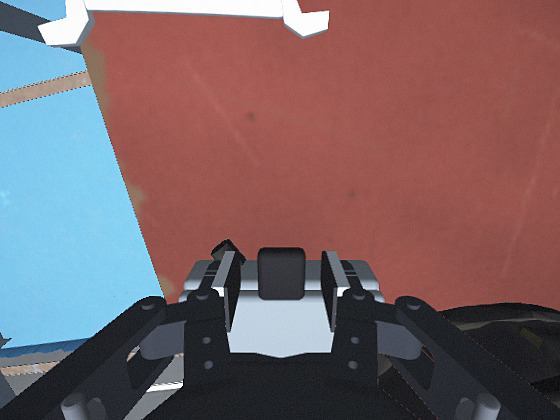

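View pics/s26c.png

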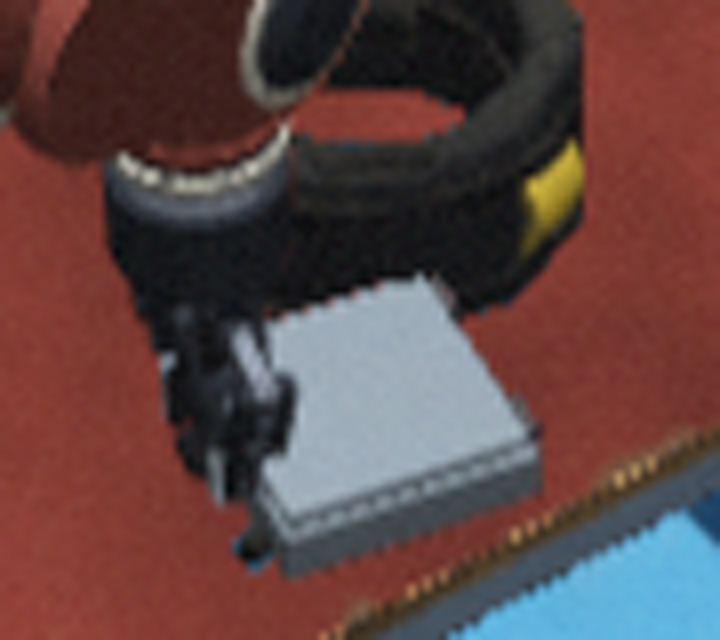

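>>> send_rows([
  [0,0,0.006,0,0,0],
  [0,0,0,0,0,0],
])

```text
time: 27.92
tool_pos: [0.5087, 0.2375, -0.0022]
tool_rot: [0.0, 0.091, 0.996, 0.0]
contact_force: [-8.7, -1.0, 11.6]
gripper_width: 0.502
```

>>> send_rows([
  [0,0,0,0,0,0],
  [0,0,0,0,0,0],
  [0,0,0,0,0,0],
  [0,0,0,0,0,0],
], grip=0.0)

```text
time: 28.42
tool_pos: [0.5081, 0.2368, -0.001]
tool_rot: [-0.001, 0.091, 0.996, -0.001]
contact_force: [-14.4, -5.5, 21.7]
gripper_width: 0.26
```

```bash
python3 - <<'E'
from geo import *
st()
im=manip.grab_frame('wrist');cv2.imwrite('pics/w27.png',im)
E
```

```text
t 28.43 j [ 0.3036  0.1164  1.9067 -0.0006  1.1207 -1.0844] p [ 0.5081  0.2368 -0.001 ] F [-14.4282  -5.476   21.6999] w 0.260
tool axes x,y,z: [-0.9834  0.1815  0.0016] [ 0.1815  0.9834 -0.0015] [-0.0019 -0.0011 -1.    ]
```

View pics/w27.png

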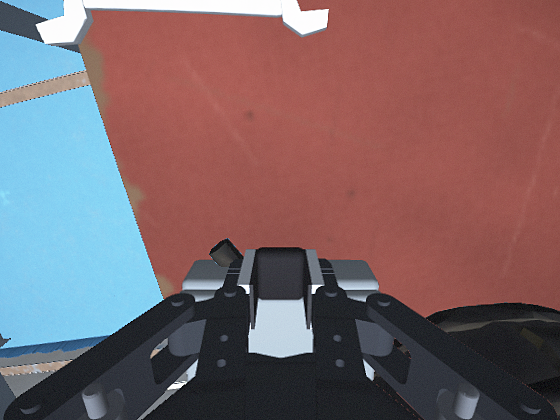

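>>> send_rows([
  [0,0,0,0,0,0],
  [0,0,0,0,0,0],
  [0.004,0,-0.002,0,0,0],
  [0,0,0,0,0,0],
], grip=0.4)

```text
time: 28.98
tool_pos: [0.5055, 0.2378, -0.0016]
tool_rot: [0.002, 0.091, 0.996, 0.001]
contact_force: [0.4, 1.0, 0.8]
gripper_width: 0.401
```

>>> send_rows([
  [0,0,0,0,0,0],
  [0,0,0,0,0,0],
  [0,0,0,0,0,0],
  [0,0,0,0,0,0],
], grip=0.0)

```text
time: 29.48
tool_pos: [0.5053, 0.2374, -0.0016]
tool_rot: [0.001, 0.091, 0.996, -0.0]
contact_force: [-1.9, -3.5, 5.8]
gripper_width: 0.261
```

```bash
python3 - <<'E'
from geo import *
st()
im=manip.grab_frame('wrist');cv2.imwrite('pics/w28.png',im);crop(im,160,220,400,400,'pics/w28c.png',3)
p,R=pose();d=p-tabp;print('tcp rel tab',d@dv,d@dh,d[2])
E
```

```text
t 29.48 j [ 0.3064  0.1096  1.9154 -0.001   1.1146 -1.0809] p [ 0.5053  0.2374 -0.0016] F [-1.8736 -3.4702  5.845 ] w 0.261
tool axes x,y,z: [-0.9833  0.182  -0.0022] [0.182  0.9833 0.0001] [ 0.0022 -0.0003 -1.    ]
tcp rel tab -0.00525930163016277 -0.0002342853629106321 -0.039669095440789816
```

View pics/w28c.png

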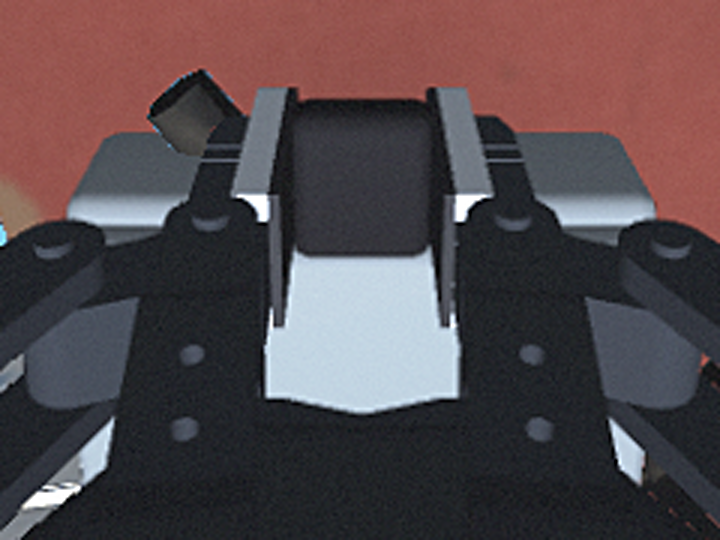

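```bash
cat > disp.py <<'E'
from geo import *
r0=.1333
def seqd(p0,p1,n):
    a=np.radians(np.linspace(p0,p1,n+1))
    for u,v in zip(a[:-1],a[1:]):
        print('[%.4f,0,%.4f,0,0,0],'%(-(r0*(np.cos(u)-np.cos(v))),-(r0*(np.sin(v)-np.sin(u)))))
def ang():
    p,R=pose();d=p+np.array([0,0,.0397])-hin;return np.degrees(np.arctan2(d[2],-d@dv)),np.hypot(d[2],d@dv)
E
python3 - <<'E'
from disp import *
print(ang());seqd(0,112,16)
E
```

```text
(np.float64(-0.20169007041914183), np.float64(0.1332601272755331))
[-0.0010,0,-0.0162,0,0,0],
[-0.0030,0,-0.0160,0,0,0],
[-0.0049,0,-0.0155,0,0,0],
[-0.0067,0,-0.0148,0,0,0],
[-0.0085,0,-0.0139,0,0,0],
[-0.0101,0,-0.0127,0,0,0],
[-0.0116,0,-0.0114,0,0,0],
[-0.0129,0,-0.0099,0,0,0],
[-0.0140,0,-0.0083,0,0,0],
[-0.0149,0,-0.0065,0,0,0],
[-0.0156,0,-0.0046,0,0,0],
[-0.0161,0,-0.0027,0,0,0],
[-0.0163,0,-0.0007,0,0,0],
[-0.0162,0,0.0013,0,0,0],
[-0.0159,0,0.0032,0,0,0],
[-0.0154,0,0.0052,0,0,0],
```

>>> send_rows([
  [-0.001,0,-0.0162,0,0,0],
  [-0.003,0,-0.016,0,0,0],
])

```text
time: 29.78
tool_pos: [0.5095, 0.2365, 0.0292]
tool_rot: [0.002, 0.092, 0.996, 0.0]
contact_force: [10.0, -3.0, -9.8]
gripper_width: 0.262
```

>>> send_rows([
  [-0.0049,0,-0.0155,0,0,0],
  [-0.0067,0,-0.0148,0,0,0],
  [-0.0085,0,-0.0139,0,0,0],
  [0,0,0,0,0,0],
])

```text
time: 30.28
tool_pos: [0.5296, 0.2328, 0.0735]
tool_rot: [0.002, 0.092, 0.996, 0.0]
contact_force: [6.5, -2.0, -6.7]
gripper_width: 0.262
```

```bash
python3 - <<'E'
from disp import *
st();print(ang())
im=manip.grab_frame('wrist');cv2.imwrite('pics/w29.png',im)
im=manip.grab_frame('scene');cv2.imwrite('pics/s29.png',im);crop(im,220,130,320,220,'pics/s29c.png',7)
E
```

```text
t 30.27 j [ 0.2859  0.053   1.8336 -0.0008  1.2512 -1.1006] p [0.5296 0.2328 0.0735] F [ 6.4759 -1.9539 -6.7181] w 0.262
tool axes x,y,z: [-0.9831  0.1831 -0.0037] [0.1831 0.9831 0.0011] [ 0.0038  0.0004 -1.    ]
(np.float64(34.55929432153182), np.float64(0.13172791529638894))
```

View pics/w29.png

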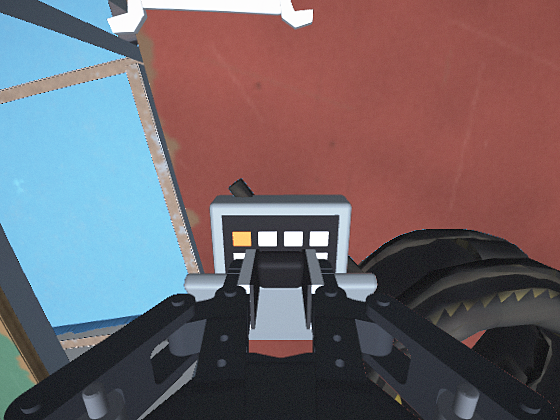

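View pics/s29c.png

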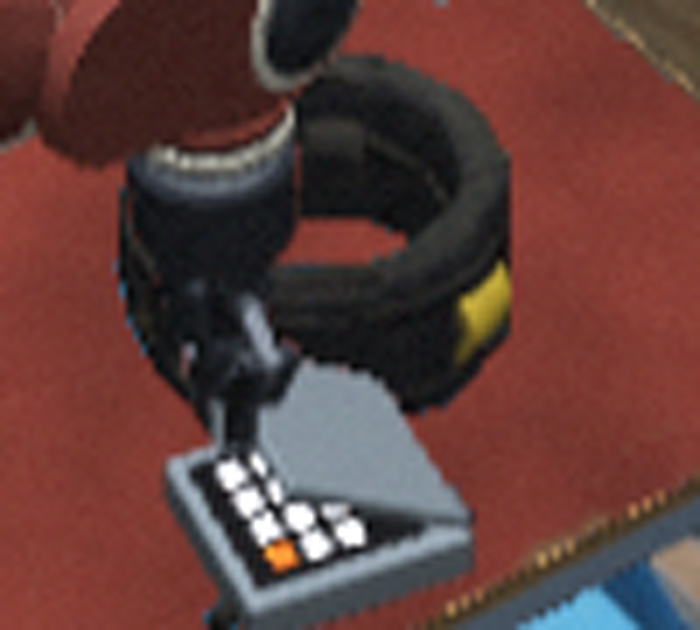

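>>> send_rows([
  [-0.0101,0,-0.0127,0,0,0],
  [-0.0116,0,-0.0114,0,0,0],
  [-0.0129,0,-0.0099,0,0,0],
  [-0.014,0,-0.0083,0,0,0],
])

```text
time: 30.88
tool_pos: [0.5754, 0.2242, 0.1147]
tool_rot: [-0.001, 0.091, 0.996, -0.0]
contact_force: [4.1, 1.2, -19.2]
gripper_width: 0.255
```

>>> send_rows([
  [-0.0149,0,-0.0065,0,0,0],
  [-0.0156,0,-0.0046,0,0,0],
  [-0.0161,0,-0.0027,0,0,0],
  [-0.0163,0,-0.0007,0,0,0],
])

```text
time: 31.38
tool_pos: [0.6381, 0.2127, 0.1312]
tool_rot: [-0.0, 0.091, 0.996, -0.0]
contact_force: [-6.1, -0.5, -15.1]
gripper_width: 0.248
```

>>> send_rows([
  [-0.0162,0,0.0013,0,0,0],
  [-0.0159,0,0.0032,0,0,0],
  [-0.0154,0,0.0052,0,0,0],
  [0,0,0,0,0,0],
])

```text
time: 31.88
tool_pos: [0.6869, 0.2037, 0.1228]
tool_rot: [0.002, 0.092, 0.996, 0.0]
contact_force: [-1.9, -1.3, -11.3]
gripper_width: 0.178
```

```bash
python3 - <<'E'
from disp import *
st();print(ang())
im=manip.grab_frame('wrist');cv2.imwrite('pics/w30.png',im)
im=manip.grab_frame('scene');cv2.imwrite('pics/s30.png',im);crop(im,220,130,320,220,'pics/s30c.png',7)
E
```

```text
t 31.88 j [ 0.1849  0.3125  1.4516 -0.0008  1.3731 -1.2018] p [0.6869 0.2037 0.1228] F [ -1.9321  -1.2763 -11.2867] w 0.178
tool axes x,y,z: [-0.9831  0.183  -0.0044] [0.1829 0.9831 0.0009] [ 0.0044  0.0001 -1.    ]
(np.float64(112.52200563078834), np.float64(0.13418476502815355))
```

View pics/w30.png

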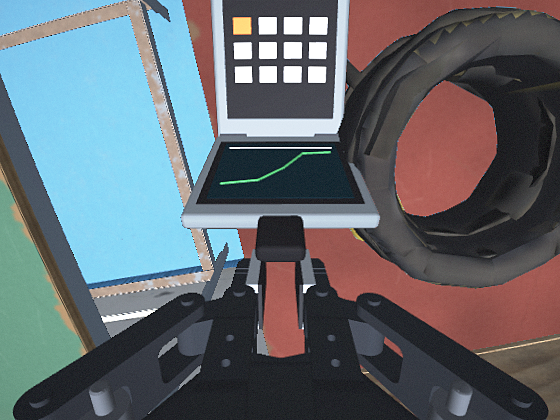

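View pics/s30c.png

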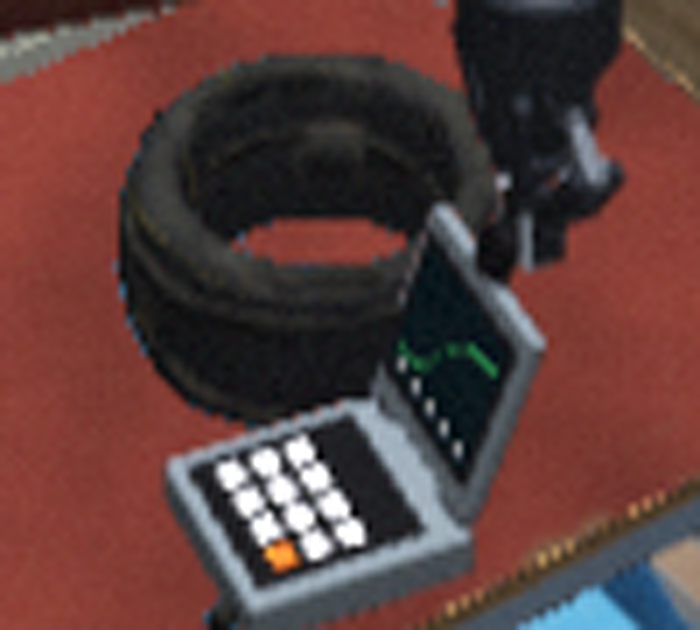

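>>> send_rows([
  [0,0,0,0,0,0],
  [0,0,0,0,0,0],
  [0,0,0,0,0,0],
  [0,0,-0.03,0,0,0],
  [0,0,-0.04,0,0,0],
  [0,0,0,0,0,0],
], grip=0.5)

```text
time: 32.72
tool_pos: [0.6879, 0.2051, 0.1989]
tool_rot: [0.006, 0.091, 0.996, 0.002]
contact_force: [-0.7, 0.2, 0.1]
gripper_width: 0.497
```

```bash
python3 - <<'E'
from disp import *
st()
c=cal('wrist');json.dump({k:v.tolist() for k,v in c.items()},open('pics/w31.json','w'))
im=manip.grab_frame('wrist');cv2.imwrite('pics/w31.png',im)
im=manip.grab_frame('scene');cv2.imwrite('pics/s31.png',im);crop(im,220,130,320,220,'pics/s31c.png',7)
S=cal('scene')
for f in [90,95,100,105,110,115,120]:
    a=np.radians(f);u=-np.cos(a)*dv+np.sin(a)*rz;n=np.cos(a)*rz+np.sin(a)*dv  # outward normal (top side when shut)
    e=[hin+.112*u+s*.054*dh+t*n for s in(-1,1) for t in (-.005,.005)]
    print(f,'W',proj(c,e).round(0).tolist(),'Scrop',((proj(S,e)-[220,130])*7).round(0).tolist())
E
```

```text
t 32.73 j [ 0.1861  0.2582  1.3882  0.0003  1.4819 -1.2019] p [0.6879 0.2051 0.1989] F [-0.7214  0.1893  0.0819] w 0.497
tool axes x,y,z: [-0.9833  0.1818 -0.0123] [0.1818 0.9833 0.0051] [ 0.013   0.0027 -0.9999]
90 W [[204.0, 143.0], [205.0, 157.0], [352.0, 143.0], [351.0, 157.0]] Scrop [[471.0, 357.0], [491.0, 351.0], [372.0, 213.0], [391.0, 207.0]]
95 W [[205.0, 157.0], [207.0, 170.0], [351.0, 157.0], [350.0, 170.0]] Scrop [[490.0, 351.0], [510.0, 346.0], [391.0, 207.0], [409.0, 202.0]]
100 W [[207.0, 170.0], [208.0, 182.0], [350.0, 169.0], [348.0, 182.0]] Scrop [[509.0, 346.0], [528.0, 342.0], [409.0, 202.0], [428.0, 199.0]]
105 W [[208.0, 182.0], [210.0, 193.0], [348.0, 181.0], [347.0, 193.0]] Scrop [[528.0, 342.0], [546.0, 340.0], [427.0, 199.0], [445.0, 198.0]]
110 W [[210.0, 193.0], [211.0, 203.0], [347.0, 192.0], [345.0, 202.0]] Scrop [[546.0, 340.0], [564.0, 340.0], [445.0, 198.0], [462.0, 197.0]]
115 W [[211.0, 202.0], [213.0, 211.0], [345.0, 202.0], [343.0, 211.0]] Scrop [[563.0, 340.0], [580.0, 340.0], [462.0, 197.0], [478.0, 199.0]]
120 W [[213.0, 211.0], [215.0, 219.0], [343.0, 211.0], [342.0, 219.0]] Scrop [[580.0, 340.0], [596.0, 343.0], [478.0, 199.0], [494.0, 201.0]]
```

View pics/w31.png

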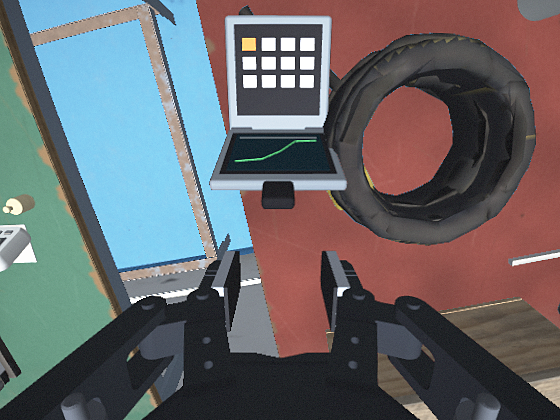

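View pics/s31c.png

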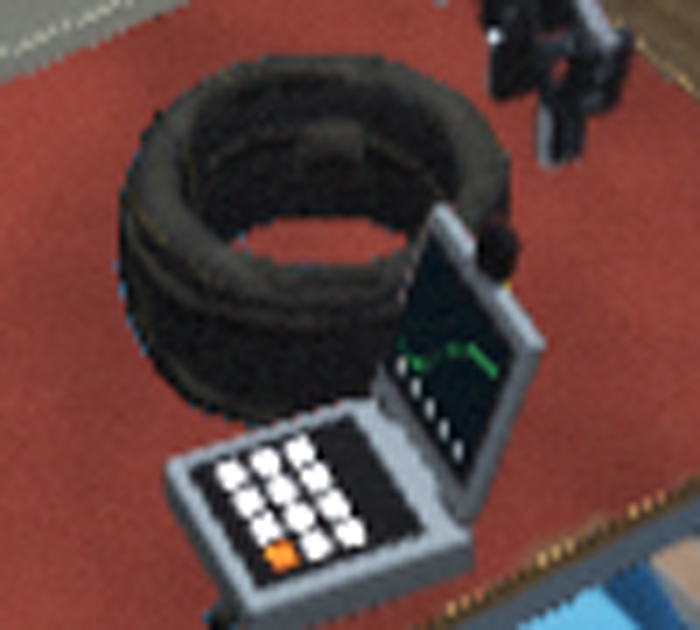

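```bash
python3 - <<'E'
from disp import *
c={k:np.array(v) for k,v in json.load(open('pics/w31.json')).items()}
im=cv2.imread('pics/w31.png')
crop(im,200,110,360,220,'pics/w31c.png',5)
o=cv2.resize(im[110:220,200:360],None,fx=5,fy=5,interpolation=cv2.INTER_CUBIC)
for f,col in [(100,(0,0,255)),(105,(0,255,255)),(110,(0,255,0))]:
    a=np.radians(f);u=-np.cos(a)*dv+np.sin(a)*rz;n=np.cos(a)*rz+np.sin(a)*dv
    for t in(-.005,.005):
        e=(proj(c,[hin+.112*u+s*.054*dh+t*n for s in(-1,1)])-[200,110])*5+2
        cv2.line(o,tuple(e[0].astype(int)),tuple(e[1].astype(int)),col,1)
cv2.imwrite('pics/w31o.png',o)
E
```

```text
(no output)
```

View pics/w31o.png

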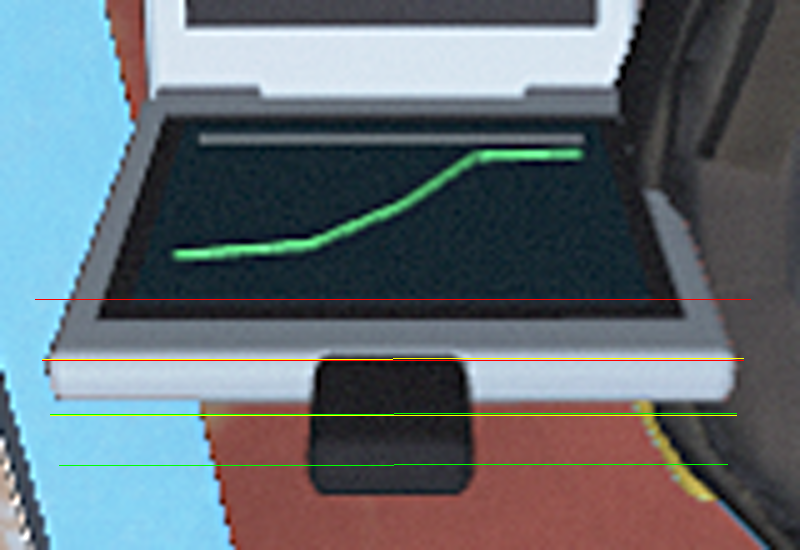

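```bash
python3 - <<'E'
from disp import *
a=manip.grab_frame('scene');t=manip.grab_frame('top');b=manip.grab_frame('scene')
cv2.imwrite('pics/s32.png',a);cv2.imwrite('pics/t32.png',t);print('diff',np.abs(a[200:340,340:480].astype(int)-b[200:340,340:480]).mean(),np.abs(a[200:340,340:480].astype(int)-b[200:340,340:480]).max())
crop(a,340,210,480,360,'pics/s32c.png',5);crop(t,300,100,460,260,'pics/t32c.png',4)
c=cal('wrist');print('hinge px',proj(c,[hin-.054*dh,hin+.054*dh]))
for n,m in [('top',t)]:
    print(0)
E
```

```text
diff 2.0544897959183674 13
hinge px [[230.4066 143.268 ]
 [330.8012 143.2488]]
0
```

View pics/s32c.png

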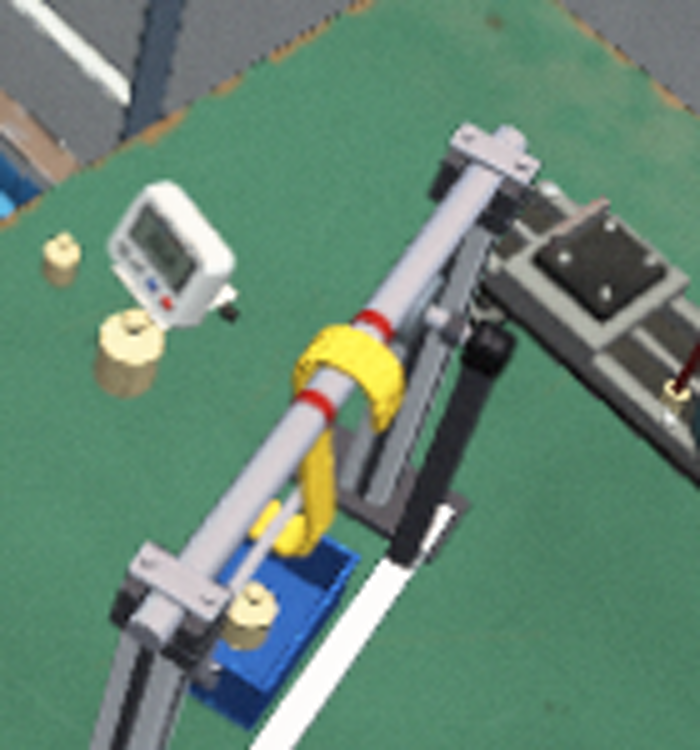

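View pics/t32.png

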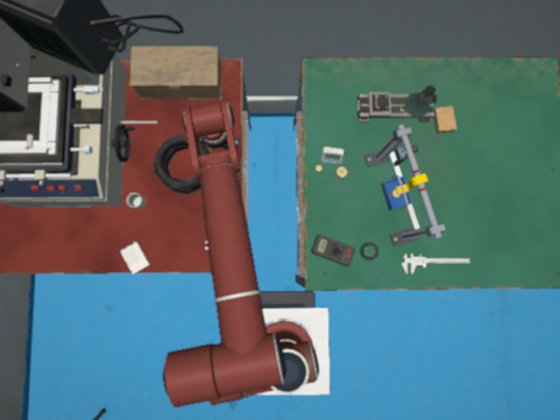

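View pics/t32c.png

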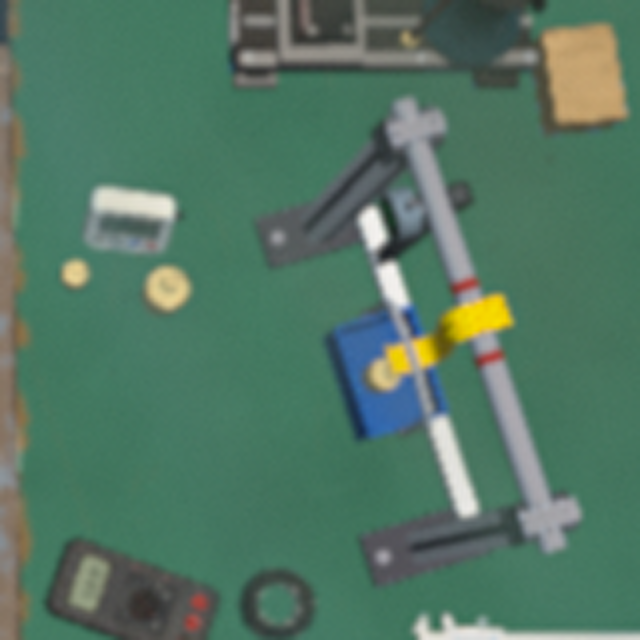

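```bash
python3 - <<'E'
from disp import *
T=cal('top');S=cal('scene')
im=cv2.imread('pics/t32.png');crop(im,370,160,440,220,'pics/t32z.png',10)
f=lambda a,b:(300+(a+.5)/4-.5,100+(b+.5)/4-.5)
pts=[onz(T,f(*q),.091) for q in [(330,335),(412,308),(447,412),(362,438)]]
for q in pts: d=q-tm;print(q,'rig',d@rx,d@ry)
m=np.mean(pts,0)-tm;print('centre rig',m@rx,m@ry)
for q in [(388,358),(412,345),(400,352)]:
    d=onz(T,f(*q),.175)-tm;print('hook tip',d@rx,d@ry)
E
```

```text
[ 0.5865 -0.3509  0.091 ] rig -0.04773809193017304 0.04336864793906347
[ 0.6102 -0.4244  0.091 ] rig 0.0294822684808003 0.046645985788067806
[ 0.5173 -0.4511  0.091 ] rig 0.030548475537110324 -0.049989401604622535
[ 0.495  -0.3754  0.091 ] rig -0.04840279896592568 -0.05143277738195624
centre rig -0.009027536719547008 -0.0028518863148618784
hook tip -0.031780816157408735 0.002504700025914203
hook tip -0.009114633547034323 0.007480032229999946
hook tip -0.020584213449382754 0.004589455458146823
```

View pics/t32z.png

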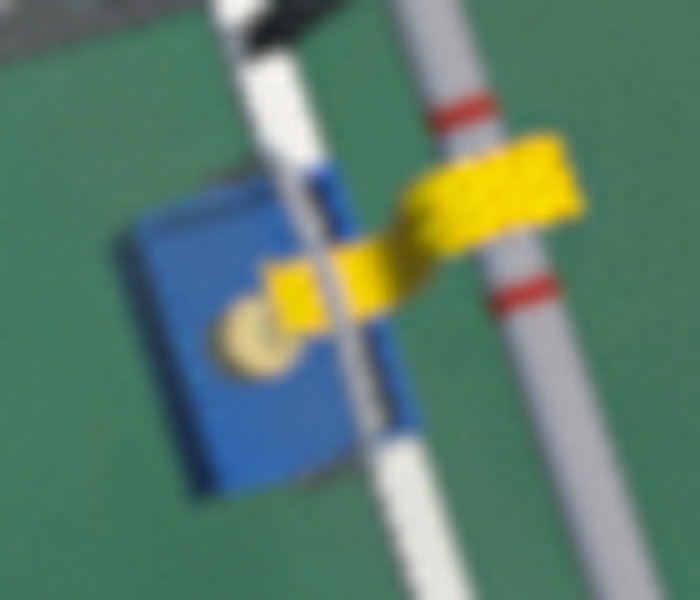

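```bash
python3 - <<'E'
from h import *
print(manip.job_done()); st()
E
```

```text
the job is handed in; nothing more can be done
None
the job is handed in; nothing more can be done
```

The job is handed in at about 33 s of the 72 s allowed. The S-hook is on the tube between the red bands, the pail hangs from it, and the display is open. No verdict is reported, so these are my own checks.

- **Hook:** After release, a fit in the wrist picture put hook_upper about 1 mm from mid-span along y and about 1 mm off in x. It was tilted about 7° while still unloaded.
- **Pail:** It hangs by its bail in the lower curl, about 7 mm off the bail's middle, where the limit is 25 mm. I measured a lean of about 2.5° in the grip just after lift-off and corrected it. In the last scene and top pictures the pail is clear of rig and bench, the weight is still inside, and two scene frames 0.1 s apart show no movement beyond noise.
- **Display:** I opened it by pinching the tab, but the fingers slid partly off near the end. The last pictures put it at about 105° (103 to 107°), inside the 97.5 to 122.5° allowed but short of the 110° aimed for.
- **Bystanders:** They look unmoved. The spanner was mostly hidden under the arm in the last top picture, but earlier wrist pictures showed it clear of the work.

**Disagreements:**
- **Finger length:** The real fingertips stood about 33 mm short of the reported TCP. The first grasp closed on air above the hook because of this, and I allowed for it in every later move.
- **Display hinge:** Its position differs by 7 to 9 mm between my two estimates, which is why the angle is given as a range.
- **Tab contact:** While I was seating the fingers on the tab they pressed on the display, and the wrist force read up to about 26 N before I backed off.

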